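Make the tool case safe to carry

TASK

Someone has shoved the tools into the pockets of the open tool case handle first, so their blades stick out: turn every one round, so that its blade lies all the way in a pocket and its handle sticks out on the pallet ready to grab. Also shut the case's pull handle: press the spring pin flush and slide the sleeve in to the next hole, until the pin snaps out again. Leave the can, the mug and the remote control where they are.

Things in the scene. Friction and masses are not known exactly. Their poses are not given: they have to be found in the camera images.
- case: wheeled tool case, open, lying on its back, fixed: grey shell 275 mm long (x), 300 wide (y); its flat dark top, the pallet, is 40 mm above the table and runs bare, without walls, from x = -125 mm to the pocket mouths at x = 0. Origin: at table level, under the middle of the row of mouths; x points into the pockets, away from the robot, y left, z up. Pull handle along its left side (y = 205 mm)
- pocket0 (a point): rightmost of four pockets: middle of its mouth, on the pallet. Each pocket is 46 mm wide, 40 mm high inside and 125 mm deep (along the case's x, to a rear wall), floor level with the pallet; walls 16 mm, pitch 62 mm; a clear cover 5 mm thick lies over all four (upper side 85 mm above the table)
- pocket1 (a point): second pocket from the right: middle of its mouth, on the pallet
- pocket2 (a point): third pocket from the right: middle of its mouth, on the pallet
- pocket3 (a point): leftmost pocket: middle of its mouth, on the pallet
- pull_handle (a joint): slide of the pull handle's sleeve, m: 0 = drawn out, locked by the pin in its first hole; grows as the sleeve slides along the case's x; at 0.080 the next hole meets the pin, which springs out and locks it (play 1 mm). Stop at 0.100. Friction about 1 N while the pin is under the wall; with the pin standing in a hole it cannot be pushed
- pull_grip (a point): middle of the black T-grip on the near end of the sleeve, with which it moves: a bar 70 mm long across (case's y), 22 mm thick (x), 24 mm high, joined to the sleeve at its middle, centre 30 mm above the table. The sleeve is a square steel tube 28 mm wide, 185 mm long, top 44 mm above the table, that slides over a fixed mast
- detent_pin (a joint): travel of the spring pin, m: 0 = fully out, 0.005 = flush with the sleeve's top, 0.008 or more = under the sleeve's wall, stop at 0.010. About 1.5 N starts it, 3 N holds it flush
- pin_top (a point): top of the steel spring pin (12 mm across, conical head, 5 mm proud of the sleeve's top, in a 14 mm hole). The pin only moves up and down in the mast. Closed fingertips pressed down till they bear on the sleeve make it flush; dragged 15 to 20 mm along the case's x, still pressing about 10 N, they take the sleeve along by friction and its wall rides over the pin's cone and keeps it down
- flat_driver: flat-blade screwdriver: black square-section handle with rounded edges and dark rubber bands, straight square steel shank 8 mm thick ending in a flat blade 11 mm wide. Handle 28 x 28 x 100 mm, blade part 100 mm long, 120 g; lies level on its handle, balance point 22 mm behind the origin. Origin: on the axis where the blade leaves the handle; x points to the tip
- flat_driver_tip (a point): end of its tip, on the axis, 100 mm ahead of its origin
- flat_driver_butt (a point): end of its handle, on the axis, 100 mm behind its origin
- cross_driver: cross-head screwdriver: black square-section handle with light grey bands, round steel shank 8.4 mm thick ending in a point. Handle 28 x 28 x 95 mm, blade part 90 mm long, 120 g; lies level on its handle, balance point 27 mm behind the origin. Origin: on the axis where the blade leaves the handle; x points to the tip
- cross_driver_tip (a point): end of its tip, on the axis, 90 mm ahead of its origin
- cross_driver_butt (a point): end of its handle, on the axis, 95 mm behind its origin
- chisel: wood chisel: light wooden square-section handle with steel bands, neck 9 mm wide for the first 20 mm, then a flat steel blade 18 mm wide and 6 mm thick. Handle 28 x 28 x 100 mm, blade part 105 mm long, 120 g; lies level on its handle, balance point 16 mm behind the origin. Origin: on the axis where the blade leaves the handle; x points to the tip
- chisel_tip (a point): end of its tip, on the axis, 105 mm ahead of its origin
- chisel_butt (a point): end of its handle, on the axis, 100 mm behind its origin
- nut_driver: nut driver: grey square-section handle with black bands, round steel shank 9 mm thick, ending in a socket head 16 mm wide (its last 22 mm). Handle 28 x 28 x 90 mm, blade part 95 mm long, 120 g; lies level on its handle, balance point 8 mm behind the origin. Origin: on the axis where the blade leaves the handle; x points to the tip
- nut_driver_tip (a point): end of its tip, on the axis, 95 mm ahead of its origin
- nut_driver_butt (a point): end of its handle, on the axis, 90 mm behind its origin
- drink_can: closed drinks can, 66 mm across, 122 mm tall; origin under its foot; not part of the job
- mug: white mug, 82 mm across, 95 mm tall; origin under its foot; not part of the job
- remote: black television remote, 170 x 46 x 20 mm, lying flat; origin under its middle; not part of the job
Not all that is in view belongs to the job. Leave any red or turquoise look-alike of the flat_driver alone. What is shaped like the nut_driver but pink is not meant.

How it is judged:
By the outcome, as a careful person would: the job done as asked, in the order asked, and still so for the second after the job is handed in, with the robot touching nothing.
Of flat_driver, cross_driver, chisel, nut_driver only 3 to 4 are there at a start; the rules pass over those that are not, and their reading is None.
At some moment in a run one of flat_driver, cross_driver, chisel, nut_driver may be knocked a few centimetres aside while the robot is not near it.
Once in a run the grip may slacken for a moment while it holds something.
It also fails if it takes over 210 s, if anything falls off the work surface, if the arm or the gripper's body presses on something with over 40 N, if the wrist force passes 120 N, or if a joint passes its speed limit or range.

ROBOT

A 6-joint arm with a two-finger parallel gripper is mounted at the origin on the work surface. World frame = base frame: x ahead of the robot, y to its left, z up, the work surface at z = 0. Lengths are in mm, angles in degrees, forces in N, time in s.
With the tool pointing down it reaches from about 300 to 850 mm from the base axis. Payload 4.2 kg.
Tool frame: the origin (TCP) lies at the centre of the arm's flange, where the gripper is bolted on; the fingertips stand 191 mm ahead of it and the grasp point (between the pads) lies 172 mm ahead of it (r.grasp_offset is the distance from the TCP to the grasp point, in mm); y points along the fingers, z is the direction in which the jaws open and shut, and the axes are right-handed (so a half turn about y gives the same grasp; the last joint's range is limited). The gripper opens to 91 mm and grips with 3 to 60 N. Pads are 32 mm wide; open, the fingers measure 118 mm over their backs; the gripper's body (76 mm by 178 mm) begins 60 mm behind the grasp point.
Start: joints at [-67.323, 18.312, 89.639, -0, 72.044, -1.146], TCP at [232.253, -526.005, 404.776] pointing down, gripper open.
Joint ranges: [-177.97, 177.97], [-48.28, 115.42], [12.27, 149.76], [-77.06, 257.06], [2.81, 150.46], [-146.56, 146.56]. Speed limits (degrees/s): [147.25, 147.25, 180, 180, 180, 180].

INTERFACE

Orientations are given as a 3x3 rotation matrix whose columns are the frame's x, y, z axes.
In Python, from plant import sensors, optics, workorder, r gives the robot as it stands. The module is installed in compiled form; this text tells all that it offers.
- The arm moves only by the tool servo_tool, never from a script. Its argument "motion" is a list of rows, each an object with "fingers": the opening in per cent of the stroke, from 0 (shut) to 100 (fully open); "translation": the shift along the tool's x, y, z in cm, a list of three; "delta_rot": the turn, a rotation vector about the tool's x, y, z in degrees, a list of three. A call has exactly 5 rows; each row shifts and turns the commanded pose from where the row before left it, along the tool's axes as they then stand; what a row does not reach is not made up. A row lasts 1/10 s, in which the tool goes at most 50 mm and 8.59 degrees, less where a joint would pass 70% of its speed; a pose out of reach is approached as far as the arm can. A call is refused whole if a number of a shift passes 5 or a number of a turn 8.59, either way. A call with a gripper value outside its range is refused whole. The fingers move at their own pace and stop on an object; the grip force is fixed at half the most. Time passes only in rows, so rows that do not move let the fingers close, or fill a call up. It gives the time, the measured TCP pose, the force and the opening at its end, in the units of the state.
- sensors.sense(): the state, without advancing time (a new reading comes with each control period).
- optics.grab_frame(name): name is "side" or "top"; returns a dict with "image" (480x640x3 uint8, red, green, blue), "vfov" (degrees; the focal length in pixels is half the picture's height over the tangent of half this angle, whatever the lens; pixels are square), "cx", "cy" (the principal point, pixels), "R" (3x3) and "t" (3): a world point X has camera coordinates R X + t. Camera axes: x right, y down, z forward; pixel columns grow to the right and rows downward; lengths in mm; the calibration is good to about 2 mm. A picture is of the moment at which its call begins. There is no depth.
- workorder.job_done(): hands the job in, once; it reports no verdict.
The state is a dict: "t": time; "joint_pos": joint angles; "dq": joint speeds; "joint_torque": joint torques, N m; "tcp_pos": TCP position; "tool_rot": TCP orientation; "contact_force": force on the tool from outside, world axes, zero at the start; "moment": the same for the moment, N m; "grip_width": finger opening in mm.
Only numpy, scipy, OpenCV 4.12 (cv2) and the standard library are available. Lean on these libraries where they do the work, as an engineer would, in place of code of your own. Each camera call takes 0.05 s, during which the arm holds its last target.

## Working session

There is one attempt and no reset: what is moved stays moved. The work goes in short steps, Python scripts to look and compute and a tool call to move; the robot and the scene stay as the last step left them, time stands still between calls to the robot, and variables do not carry over. Pictures are saved under pics/ and viewed, and the job is handed in when it is done.

Besides the shell and the picture viewer there is one more tool, called after "Request:" by a JSON object that holds its "name" and its "arguments", one argument or row to a line. servo_tool: Moves the arm, as the interface text tells. Its arguments: {"type":"object","properties":{"motion":{"type":"array"}},"required":["motion"]}

```bash
mkdir -p pics; ls
cat > h.py <<'E'
import numpy as np, cv2
from plant import sensors, optics, workorder, r
def grab(name, fn=None):
    f=optics.grab_frame(name)
    if fn: cv2.imwrite('pics/'+fn, cv2.cvtColor(f['image'],cv2.COLOR_RGB2BGR))
    return f
def K(f):
    fl=240/np.tan(np.radians(f['vfov']/2)); return fl,f['cx'],f['cy']
def ray(f,u,v,z):
    fl,cx,cy=K(f); R=np.array(f['R']);t=np.array(f['t'])
    d=R.T@np.array([(u-cx)/fl,(v-cy)/fl,1]); c=-R.T@t
    return c+d*(z-c[2])/d[2]
def proj(f,X):
    fl,cx,cy=K(f); p=np.array(f['R'])@np.array(X,float)+np.array(f['t'])
    return np.array([cx+fl*p[0]/p[2],cy+fl*p[1]/p[2]])
E
python3 - <<'E'
from h import *
for n in ('side','top'):
    f=grab(n,n+'0.png'); R=np.array(f['R'])
    print(n,f['vfov'],f['cx'],f['cy'],(-R.T@np.array(f['t'])).round(1),R.round(3).tolist())
s=sensors.sense(); print(s); print(r.grasp_offset)
E
```

```text
pics
side 52.440080157445685 320.11940541102007 232.95216601470412 [-37.6 684.9 669.9] [[-0.786, -0.618, 0.021], [-0.368, 0.441, -0.818], [0.496, -0.651, -0.575]]
top 47.0940601389489 321.5255981535171 236.4900006086255 [ 311.2   17.8 1162.8] [[-0.026, -1.0, 0.008], [-0.981, 0.024, -0.195], [0.194, -0.013, -0.981]]
{'t': 0.1, 'joint_pos': array([-6.73230185e+01,  1.83476599e+01,  8.96989073e+01, -1.82968304e-03,
        7.20437221e+01, -1.14797950e+00]), 'dq': array([ 0.0640996 , -0.04424982, -0.17741951,  0.09323647,  0.04805681,
       -0.04848866]), 'joint_torque': array([-4.10916527e-04, -4.13336384e+01, -2.32509792e+01,  7.28727621e-02,
        4.22264845e-02, -4.94307460e-05]), 'tcp_pos': array([ 232.18904069, -525.87550716,  404.0107525 ]), 'tool_rot': array([[-9.14779789e-01, -6.35574372e-04,  4.03952389e-01],
       [-4.03952889e-01,  1.44230991e-03, -9.14778652e-01],
       [-1.21466563e-06, -9.99998758e-01, -1.57613806e-03]]), 'contact_force': array([-0.33103521,  0.38713153, -0.41942686]), 'moment': array([-0.03150709,  0.02727881, -0.00901101]), 'grip_width': 91.18936664266}
172.0
```

View pics/top0.png

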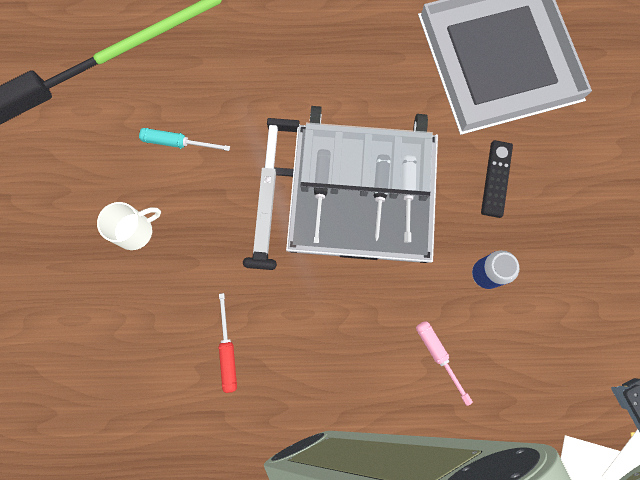

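View pics/side0.png

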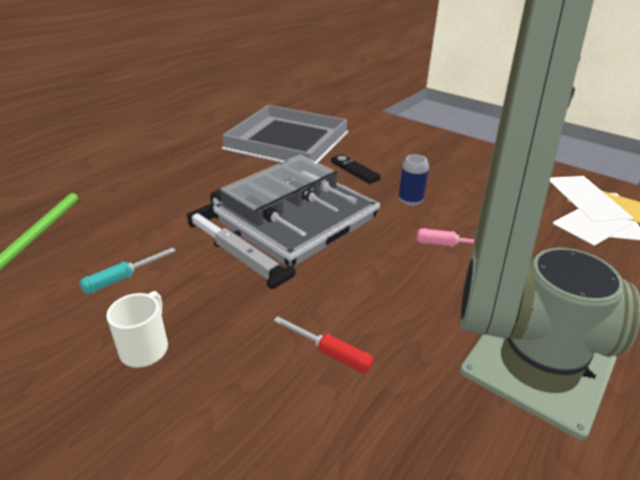

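Run:
```python
from h import *
f=grab('top'); im=cv2.cvtColor(f['image'],cv2.COLOR_RGB2BGR)
cv2.imwrite('pics/z1.png',cv2.resize(im[100:280,230:450],None,fx=3.6,fy=3.3,interpolation=cv2.INTER_CUBIC))
f=grab('side'); im=cv2.cvtColor(f['image'],cv2.COLOR_RGB2BGR)
cv2.imwrite('pics/z2.png',cv2.resize(im[140:300,180:390],None,fx=3.6,fy=3.6,interpolation=cv2.INTER_CUBIC))
```

```text
(no output)
```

View pics/z1.png

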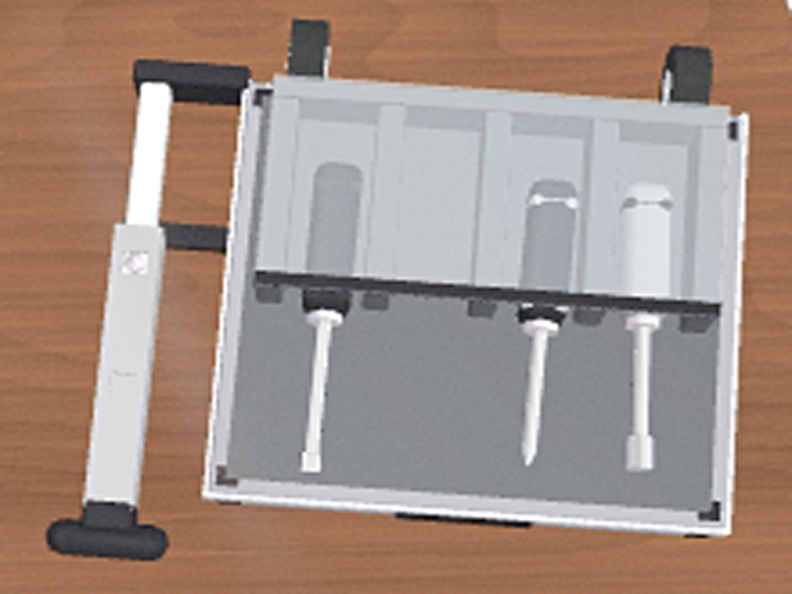

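View pics/z2.png

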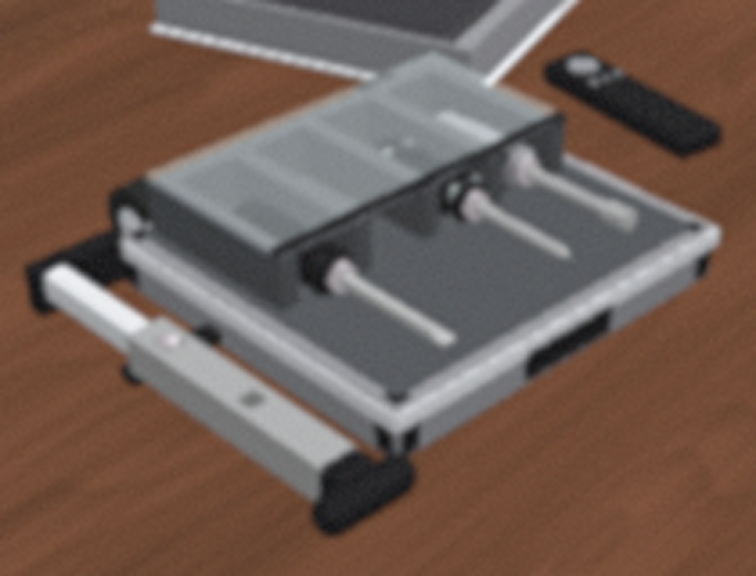

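Run:
```python
from h import *
f=grab('top')
def P(u,v,z): return ray(f,230+(u+.5)/3.6-.5,100+(v+.5)/3.3-.5,z)
fl,c1,c2=None,None,None
A=P(205,491,40);B=P(733,528,40);print('near edge',A.round(1),B.round(1),np.linalg.norm(A-B))
C=P(745,114,40); print('far right',C.round(1), np.linalg.norm(B-C), np.degrees(np.arctan2(*(C-B)[[1,0]])))
D=P(256,272,85);E=P(722,303,85);print('cover front top',D.round(1),E.round(1),np.linalg.norm(D-E))
D2=P(256,287,80);print(D2.round(1))
ya=A-B; 
for a,b in((A,B),(D,E)):
    d=a-b; print('x dir angle',np.degrees(np.arctan2(d[1],d[0]))-90,'mid',((a+b)/2).round(1))
print('rear wallL',P(275,78,85),'rearR',P(730,105,85))
print('pin',P(133,262,49).round(1),'hole',P(122,372,44).round(1))
print('grip',P(107,525,42).round(1))
for n,a,b in(('flat',(325,318),(311,460)),('cross',(541,326),(528,462)),('nut',(642,320),(640,455))):
    p=P(*a,54);q=P(*b,54);d=p-q;print(n,p.round(1),q.round(1),'len',np.linalg.norm(d).round(1),'ang',np.degrees(np.arctan2(d[1],d[0])).round(1))
```

```text
near edge [510.2  75.8  40. ] [ 479.2 -226.5   40. ] 303.86699055027776
far right [ 752.9 -251.7   40. ] 274.85070062848365 -5.266704917507822
cover front top [638.5  42.8  85. ] [ 612.5 -219.7   85. ] 263.7483627980651
[630.4  43.1  80. ]
x dir angle -5.852713087143002 mid [494.7 -75.3  40. ]
x dir angle -5.6730278840636 mid [625.5 -88.4  85. ]
rear wallL [765.38056951  29.4395918   85.        ] rearR [ 741.35102869 -232.62209934   85.        ]
pin [657.8 115.3  49. ] hole [587.1 122.6  44. ]
grip [489.7 132.   42. ]
flat [616.8   4.2  54. ] [525.7  14.5  54. ] len 91.7 ang -6.5
cross [ 608.6 -120.6   54. ] [ 521.4 -109.1   54. ] len 87.9 ang -7.5
nut [ 611.1 -179.4   54. ] [ 524.3 -173.3   54. ] len 87.0 ang -4.0
```

```bash
cat >> h.py <<'E'
from scipy.spatial.transform import Rotation as Ro
YAW=-5.7; O=np.array([621.,-88.,0])
XH=np.array([np.cos(np.radians(YAW)),np.sin(np.radians(YAW)),0]); YH=np.array([-XH[1],XH[0],0])
def c2w(x,y,z): return O+x*XH+y*YH+np.array([0,0,z])
def w2c(p): d=np.array(p)-O; return np.array([d@XH,d@YH,d[2]])
def Rt(ang):
    a=np.radians(ang); z=np.array([np.cos(a),np.sin(a),0]); y=np.array([0,0,-1.]); return np.column_stack([np.cross(y,z),y,z])
def plan(g,ang):
    "g: grasp point world, ang: world angle of tool z. prints rotation then shift in rotated tool axes (cm)"
    s=sensors.sense(); R=s['tool_rot']; p=np.array(g)+np.array([0,0,172.])
    T=Rt(ang); rv=Ro.from_matrix(R.T@T).as_rotvec(degrees=True)
    d=p-s['tcp_pos']
    print('t',round(s['t'],2),'rot',rv.round(2),'shift(final axes) cm',(T.T@d/10).round(2),'(cur axes)',(R.T@d/10).round(2),'F',s['contact_force'].round(1),'w',round(s['grip_width'],1))
def st():
    s=sensors.sense(); R=s['tool_rot']; g=s['tcp_pos']+172*R[:,1]
    print('t',round(s['t'],2),'grasp',g.round(1),'case',w2c(g).round(1),'zang',np.degrees(np.arctan2(R[1,2],R[0,2])).round(1),'F',s['contact_force'].round(1),'w',round(s['grip_width'],1),'j',np.round(s['joint_pos'],0))
E
python3 - <<'E'
from h import *
for p in ((616.8,4.2,54),(525.7,14.5,54),(608.6,-120.6,54),(521.4,-109.1,54),(611.1,-179.4,54),(524.3,-173.3,54)): print(w2c(p).round(1))
st(); plan((571,9.4,110),-96.0)
E
```

```text
[-13.3  91.3  54. ]
[-105.    92.5   54. ]
[ -9.1 -33.7  54. ]
[-97.  -30.9  54. ]
[ -0.8 -91.9  54. ]
[-87.7 -94.5  54. ]
t 0.25 grasp [ 232.2 -525.8  232.3] case [-343.4 -474.3  232.3] zang -66.2 F [ 0.1 -0.6  0.3] w 91.1 j [-67.  18.  90.  -0.  72.  -1.]
t 0.25 rot [5.000e-02 2.982e+01 1.000e-02] shift(final axes) cm [-28.1   12.23 -56.78] (cur axes) [-52.61  12.26 -35.28] F [ 0.1 -0.6  0.3] w 91.1
```

Request:
{"name": "servo_tool", "arguments": {
  "motion": [
    {"fingers": 55,"translation": [-3.2,0,-3.6],"delta_rot": [0,7.45,0]},
    {"fingers": 55,"translation": [-3.2,0,-3.6],"delta_rot": [0,7.45,0]},
    {"fingers": 55,"translation": [-3.2,0,-3.6],"delta_rot": [0,7.45,0]},
    {"fingers": 55,"translation": [-3.2,0,-3.6],"delta_rot": [0,7.45,0]},
    {"fingers": 55,"translation": [-2.5,0,-4],"delta_rot": [0,0,0]}
  ]
}}

```text
t: 0.75
tcp_pos: [353.3, -321.5, 405.0]
tool_rot: [[-0.995, 0.001, -0.103], [0.103, -0.001, -0.995], [-0.001, -1.0, 0.001]]
contact_force: [1.0, -0.2, 0.5]
grip_width: 54.0
```

```bash
python3 -c "
from h import *
st(); plan((571,9.4,110),-96.0)"
```

```text
t 0.75 grasp [ 353.4 -321.6  233. ] case [-243. -259.  233.] zang -95.9 F [ 1.  -0.2  0.5] w 54.0 j [-44.  10. 102.   0.  69.  52.]
t 0.75 rot [-0.03  0.08 -0.04] shift(final axes) cm [-18.19  12.3  -35.19] (cur axes) [-18.23  12.29 -35.17] F [ 1.  -0.2  0.5] w 54.0
```

Request:
{"name": "servo_tool", "arguments": {
  "motion": [
    {"fingers": 55,"translation": [-2.3,0,-4.4],"delta_rot": [0,0,0]},
    {"fingers": 55,"translation": [-2.3,0,-4.4],"delta_rot": [0,0,0]},
    {"fingers": 55,"translation": [-2.3,0,-4.4],"delta_rot": [0,0,0]},
    {"fingers": 55,"translation": [-2.3,1,-4.4],"delta_rot": [0,0,0]},
    {"fingers": 55,"translation": [-2.3,1,-4.4],"delta_rot": [0,0,0]}
  ]
}}

```text
t: 1.25
tcp_pos: [489.2, -114.8, 385.2]
tool_rot: [[-0.995, 0.001, -0.1], [0.1, -0.001, -0.995], [-0.001, -1.0, 0.0]]
contact_force: [1.0, 0.0, 0.5]
grip_width: 50.1
```

Request:
{"name": "servo_tool", "arguments": {
  "motion": [
    {"fingers": 55,"translation": [-2.3,2,-4.0],"delta_rot": [0,0,0]},
    {"fingers": 55,"translation": [-2.3,2,-4.0],"delta_rot": [0,0,0]},
    {"fingers": 55,"translation": [-2.0,2,-4.0],"delta_rot": [0,0,0]},
    {"fingers": 55,"translation": [0,2,-1],"delta_rot": [0,0,0]},
    {"fingers": 55,"translation": [0,2,0],"delta_rot": [0,0,0]}
  ]
}}

```text
t: 1.75
tcp_pos: [567.5, 7.7, 284.0]
tool_rot: [[-0.995, -0.0, -0.097], [0.097, 0.0, -0.995], [0.0, -1.0, -0.0]]
contact_force: [-0.1, -0.6, -0.3]
grip_width: 50.1
```

Run:
```python
from h import *
st(); plan((571,9.4,62.5),-96.0)
f=grab('top'); im=cv2.cvtColor(f['image'],cv2.COLOR_RGB2BGR)
cv2.imwrite('pics/z3.png',cv2.resize(im[80:300,210:450],None,fx=3.3,fy=2.7,interpolation=cv2.INTER_CUBIC))
f=grab('side'); im=cv2.cvtColor(f['image'],cv2.COLOR_RGB2BGR)
cv2.imwrite('pics/z4.png',cv2.resize(im[140:300,180:390],None,fx=3.6,fy=3.6,interpolation=cv2.INTER_CUBIC))
```

```text
t 1.75 grasp [567.5   7.7 112. ] case [-62.8  89.9 112. ] zang -95.6 F [-0.1 -0.6 -0.3] w 50.1 j [ -0.  23. 101.   0.  56.  95.]
t 1.75 rot [0.02 0.42 0.01] shift(final axes) cm [-0.33  4.95 -0.21] (cur axes) [-0.33  4.95 -0.21] F [-0.1 -0.6 -0.3] w 50.1
```

View pics/z3.png

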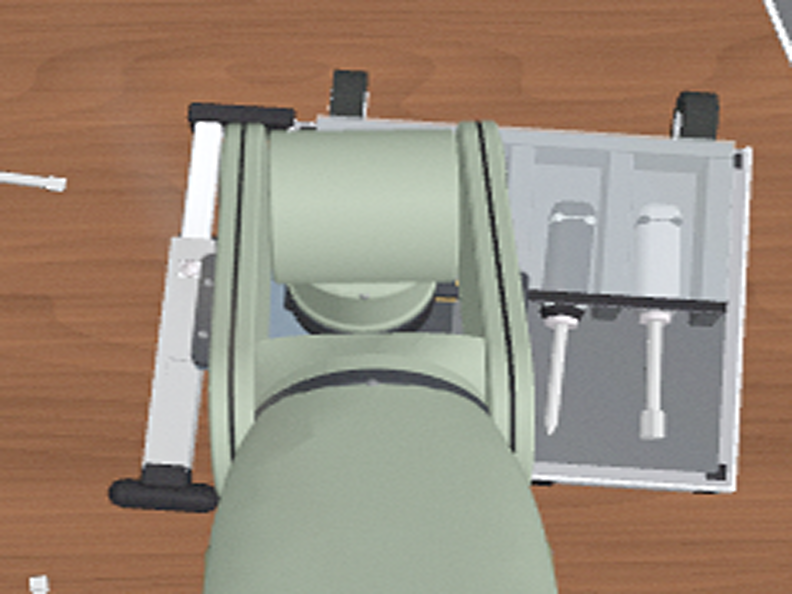

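View pics/z4.png

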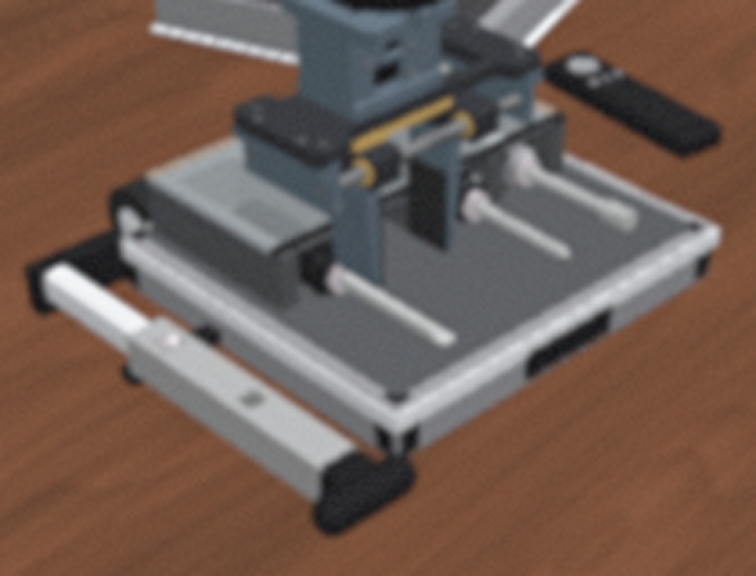

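Request:
{"name": "servo_tool", "arguments": {
  "motion": [
    {"fingers": 55,"translation": [-0.3,2,-0.2],"delta_rot": [0,0,0]},
    {"fingers": 55,"translation": [0,2,0],"delta_rot": [0,0,0]},
    {"fingers": 55,"translation": [0,0.9,0],"delta_rot": [0,0,0]},
    {"fingers": 55,"translation": [0,0,0],"delta_rot": [0,0,0]},
    {"fingers": 0,"translation": [0,0,0],"delta_rot": [0,0,0]}
  ]
}}

```text
t: 2.35
tcp_pos: [570.4, 6.9, 237.3]
tool_rot: [[-0.995, 0.002, -0.101], [0.101, -0.0, -0.995], [-0.002, -1.0, -0.0]]
contact_force: [-0.2, -0.7, 0.4]
grip_width: 44.6
```

Request:
{"name": "servo_tool", "arguments": {
  "motion": [
    {"fingers": 0,"translation": [0,0,0],"delta_rot": [0,0,0]},
    {"fingers": 0,"translation": [0,0,0],"delta_rot": [0,0,0]},
    {"fingers": 0,"translation": [0,0,0],"delta_rot": [0,0,0]},
    {"fingers": 0,"translation": [0,0,0],"delta_rot": [0,0,0]},
    {"fingers": 0,"translation": [0,0,0],"delta_rot": [0,0,0]}
  ]
}}

```text
t: 2.85
tcp_pos: [570.1, 7.2, 236.4]
tool_rot: [[-0.995, 0.0, -0.1], [0.1, -0.0, -0.995], [-0.0, -1.0, 0.0]]
contact_force: [-0.3, 0.4, 1.0]
grip_width: 7.8
```

Run:
```python
from h import *
st()
f=grab('side'); im=cv2.cvtColor(f['image'],cv2.COLOR_RGB2BGR)
cv2.imwrite('pics/z5.png',cv2.resize(im[140:300,180:390],None,fx=3.6,fy=3.6,interpolation=cv2.INTER_CUBIC))
```

```text
t 2.85 grasp [570.1   7.2  64.4] case [-60.1  89.7  64.4] zang -95.8 F [-0.3  0.4  1. ] w 7.8 j [ -0.  27. 103.  -0.  50.  95.]
```

View pics/z5.png

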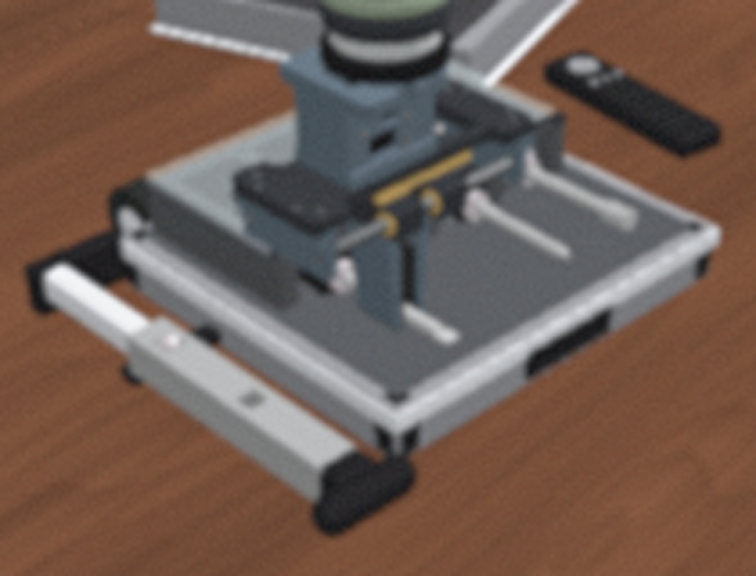

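Request:
{"name": "servo_tool", "arguments": {
  "motion": [
    {"fingers": 0,"translation": [1,0,0],"delta_rot": [0,0,0]},
    {"fingers": 0,"translation": [2,0,0],"delta_rot": [0,0,0]},
    {"fingers": 0,"translation": [2.5,0,0],"delta_rot": [0,0,0]},
    {"fingers": 0,"translation": [2.5,0,0],"delta_rot": [0,0,0]},
    {"fingers": 0,"translation": [1.5,0,0],"delta_rot": [0,0,0]}
  ]
}}

```text
t: 3.4
tcp_pos: [473.7, 16.9, 236.5]
tool_rot: [[-0.995, 0.0, -0.1], [0.1, -0.0, -0.995], [-0.0, -1.0, 0.0]]
contact_force: [-0.4, 0.3, -0.1]
grip_width: 7.8
```

Run:
```python
from h import *
st()
f=grab('side'); im=cv2.cvtColor(f['image'],cv2.COLOR_RGB2BGR)
cv2.imwrite('pics/z6.png',cv2.resize(im[140:300,180:390],None,fx=3.6,fy=3.6,interpolation=cv2.INTER_CUBIC))
```

```text
t 3.4 grasp [473.7  16.8  64.5] case [-156.9   89.7   64.5] zang -95.7 F [-0.4  0.3 -0.1] w 7.8 j [  1.  20. 116.  -0.  44.  96.]
```

View pics/z6.png

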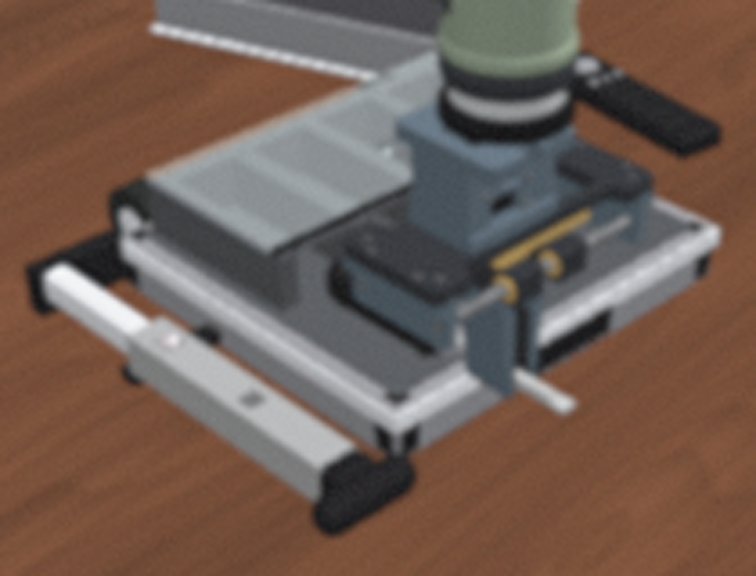

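Run:
```python
from h import *
f=grab('side')
def P(u,v,z): return ray(f,180+(u+.5)/3.6-.5,140+(v+.5)/3.6-.5,z)
print(w2c(P(570,406,54)).round(1)); 
for x in (0,-8,-15): print(proj(f,c2w(x,103,40)),proj(f,c2w(x,75+28,68)))
print('butt upper-left?',w2c(P(333,270,68)).round(1),w2c(P(335,297,40)).round(1))
```

```text
[-208.8   86.5   54. ]
[266.18788493 221.28994289] [265.66467682 211.10099121]
[268.47120723 222.66533757] [267.97900577 212.45532541]
[270.48402686 223.87779076] [270.01937871 213.64934186]
butt upper-left? [-21.4 102.3  68. ] [-13.2  94.6  40. ]
```

Request:
{"name": "servo_tool", "arguments": {
  "motion": [
    {"fingers": 0,"translation": [0.5,0,0],"delta_rot": [0,0,0]},
    {"fingers": 0,"translation": [0,0,0],"delta_rot": [0,0,0]},
    {"fingers": 50,"translation": [0,0,0],"delta_rot": [0,0,0]},
    {"fingers": 50,"translation": [0,0,0],"delta_rot": [0,0,0]},
    {"fingers": 50,"translation": [0,-1,0],"delta_rot": [0,0,0]}
  ]
}}

```text
t: 4.0
tcp_pos: [470.5, 17.2, 245.4]
tool_rot: [[-0.995, -0.003, -0.1], [0.1, -0.0, -0.995], [0.003, -1.0, 0.0]]
contact_force: [0.2, -0.3, -0.6]
grip_width: 28.8
```

Request:
{"name": "servo_tool", "arguments": {
  "motion": [
    {"fingers": 55,"translation": [0,-4,0],"delta_rot": [0,0,0]},
    {"fingers": 55,"translation": [0,-5,0],"delta_rot": [0,0,0]},
    {"fingers": 55,"translation": [3,-4,0],"delta_rot": [0,0,0]},
    {"fingers": 55,"translation": [4,0,0],"delta_rot": [0,0,0]},
    {"fingers": 55,"translation": [0,0,0],"delta_rot": [0,0,0]}
  ]
}}

```text
t: 4.5
tcp_pos: [397.1, 24.4, 377.6]
tool_rot: [[-0.995, -0.001, -0.1], [0.1, 0.0, -0.995], [0.001, -1.0, -0.0]]
contact_force: [0.8, -0.1, -0.4]
grip_width: 50.2
```

Run:
```python
from h import *
st()
f=grab('side'); im=cv2.cvtColor(f['image'],cv2.COLOR_RGB2BGR)
cv2.imwrite('pics/z7.png',cv2.resize(im[140:300,180:390],None,fx=3.6,fy=3.6,interpolation=cv2.INTER_CUBIC))
f=grab('top'); im=cv2.cvtColor(f['image'],cv2.COLOR_RGB2BGR)
cv2.imwrite('pics/z8.png',cv2.resize(im[80:300,210:450],None,fx=3.3,fy=2.7,interpolation=cv2.INTER_CUBIC))
```

```text
t 4.5 grasp [397.   24.4 205.6] case [-234.1   89.6  205.6] zang -95.7 F [ 0.8 -0.1 -0.4] w 50.2 j [  2.   3. 113.   0.  64.  98.]
```

View pics/z7.png

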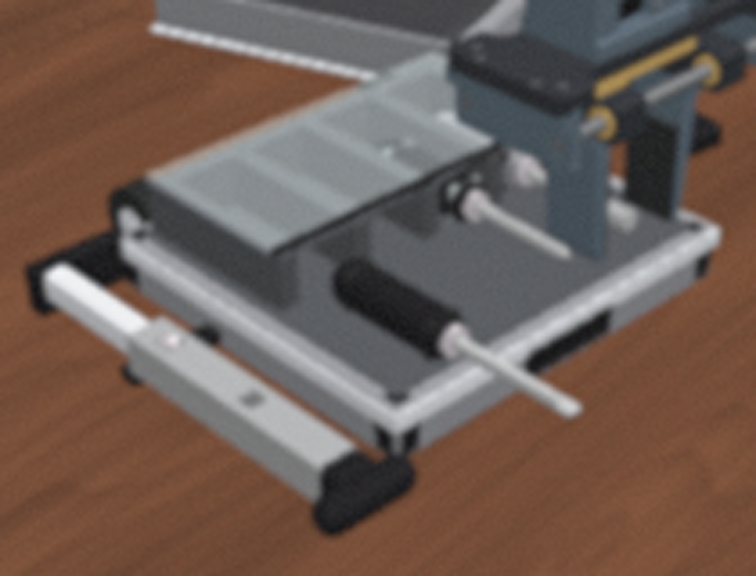

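View pics/z8.png

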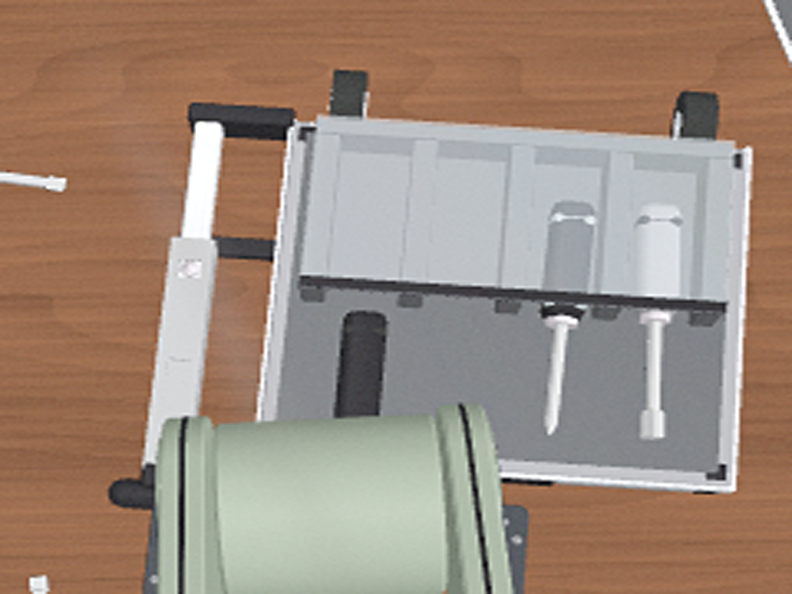

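Run:
```python
from h import *
f=grab('top')
def P(u,v,z): return ray(f,210+(u+.5)/3.3-.5,80+(v+.5)/2.7-.5,z)
print('butt',w2c(P(364,312,66)).round(1),'mid',w2c(P(364,330,68)).round(1),w2c(P(358.5,412,68)).round(1))
f=grab('side')
def P(u,v,z): return ray(f,180+(u+.5)/3.6-.5,140+(v+.5)/3.6-.5,z)
print('tip',w2c(P(578,410,54)).round(1),'org',w2c(P(450,337,54)).round(1))
plan(c2w(-68,91,120),-95.7)
```

```text
butt [-15.   91.2  66. ] mid [-29.7  90.1  68. ] [-93.4  88.8  68. ]
tip [-214.6   86.    54. ] org [-110.8   87.3   54. ]
t 4.7 rot [-0.   -0.06 -0.06] shift(final axes) cm [-16.14   8.44  -0.11] (cur axes) [-16.13   8.46  -0.13] F [-1.  -1.  -0.3] w 50.2
```

Request:
{"name": "servo_tool", "arguments": {
  "motion": [
    {"fingers": 55,"translation": [-4,0,0],"delta_rot": [0,0,0]},
    {"fingers": 55,"translation": [-4,1,0],"delta_rot": [0,0,0]},
    {"fingers": 55,"translation": [-4,2,0],"delta_rot": [0,0,0]},
    {"fingers": 55,"translation": [-4,2.5,0],"delta_rot": [0,0,0]},
    {"fingers": 55,"translation": [0,2.5,0],"delta_rot": [0,0,0]}
  ]
}}

```text
t: 5.2
tcp_pos: [565.7, 7.5, 294.1]
tool_rot: [[-0.995, 0.004, -0.101], [0.101, -0.0, -0.995], [-0.004, -1.0, -0.0]]
contact_force: [-0.9, 0.3, 0.1]
grip_width: 50.6
```

Run:
```python
from h import *
st();plan(c2w(-69,89.5,63),-95.7)
```

```text
t 5.2 grasp [566.4   7.5 122.1] case [-63.8  89.6 122.1] zang -95.8 F [-0.9  0.3  0.1] w 50.6 j [ -0.  23. 100.  -0.  57.  95.]
t 5.2 rot [ 0.01 -0.1  -0.25] shift(final axes) cm [0.44 5.91 0.01] (cur axes) [0.47 5.91 0.01] F [-0.9  0.3  0.1] w 50.6
```

Request:
{"name": "servo_tool", "arguments": {
  "motion": [
    {"fingers": 55,"translation": [0.4,2,0],"delta_rot": [0,0,0]},
    {"fingers": 55,"translation": [0,2,0],"delta_rot": [0,0,0]},
    {"fingers": 55,"translation": [0,1.75,0],"delta_rot": [0,0,0]},
    {"fingers": 0,"translation": [0,0,0],"delta_rot": [0,0,0]},
    {"fingers": 0,"translation": [0,0,0],"delta_rot": [0,0,0]}
  ]
}}

```text
t: 5.7
tcp_pos: [557.0, 8.5, 238.2]
tool_rot: [[-0.995, -0.001, -0.101], [0.101, -0.0, -0.995], [0.001, -1.0, 0.0]]
contact_force: [-0.5, 0.1, 0.1]
grip_width: 37.3
```

Request:
{"name": "servo_tool", "arguments": {
  "motion": [
    {"fingers": 0,"translation": [0,0,0],"delta_rot": [0,0,0]},
    {"fingers": 0,"translation": [0,0,0],"delta_rot": [0,0,0]},
    {"fingers": 0,"translation": [0,0,0],"delta_rot": [0,0,0]},
    {"fingers": 0,"translation": [0,-1,0],"delta_rot": [0,0,0]},
    {"fingers": 0,"translation": [0,-2,0],"delta_rot": [0,0,0]}
  ]
}}

```text
t: 6.2
tcp_pos: [555.5, 8.6, 268.5]
tool_rot: [[-0.995, -0.003, -0.1], [0.1, -0.0, -0.995], [0.003, -1.0, 0.0]]
contact_force: [0.9, -0.0, -0.6]
grip_width: 27.7
```

Run:
```python
from h import *
st()
f=grab('side'); im=cv2.cvtColor(f['image'],cv2.COLOR_RGB2BGR)
cv2.imwrite('pics/z9.png',cv2.resize(im[120:300,180:390],None,fx=3.6,fy=3.3,interpolation=cv2.INTER_CUBIC))
```

```text
t 6.2 grasp [555.    8.6  96.5] case [-75.2  89.6  96.5] zang -95.8 F [ 0.9 -0.  -0.6] w 27.7 j [ -0.  24. 103.  -0.  53.  95.]
```

View pics/z9.png

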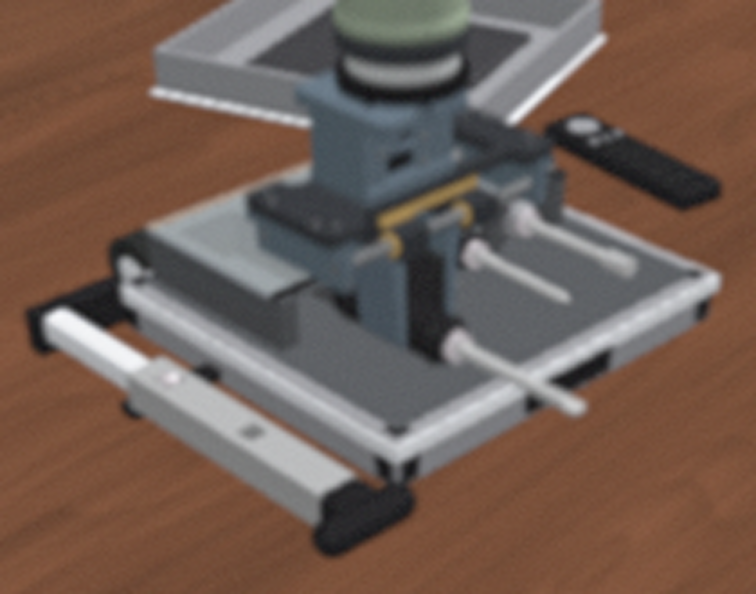

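Request:
{"name": "servo_tool", "arguments": {
  "motion": [
    {"fingers": 0,"translation": [0,-3,0],"delta_rot": [0,0,0]},
    {"fingers": 0,"translation": [2,-3,0],"delta_rot": [0,0,0]},
    {"fingers": 0,"translation": [3,-2,0],"delta_rot": [0,-4,0]},
    {"fingers": 0,"translation": [2,0,0],"delta_rot": [0,-8,0]},
    {"fingers": 0,"translation": [0,0,0],"delta_rot": [0,-8.5,0]}
  ]
}}

```text
t: 6.75
tcp_pos: [483.8, 14.4, 350.1]
tool_rot: [[-0.965, 0.0, 0.26], [-0.26, -0.0, -0.965], [-0.0, -1.0, 0.0]]
contact_force: [0.4, 0.0, -0.8]
grip_width: 27.8
```

Request:
{"name": "servo_tool", "arguments": {
  "motion": [
    {"fingers": 0,"translation": [0,0,0],"delta_rot": [0,-8.5,0]},
    {"fingers": 0,"translation": [0,0,0],"delta_rot": [0,-8.5,0]},
    {"fingers": 0,"translation": [0,0,0],"delta_rot": [0,-8.5,0]},
    {"fingers": 0,"translation": [0,0,0],"delta_rot": [0,-8.5,0]},
    {"fingers": 0,"translation": [0,0,0],"delta_rot": [0,-8.5,0]}
  ]
}}

```text
t: 7.25
tcp_pos: [486.2, 14.2, 349.2]
tool_rot: [[-0.536, 0.001, 0.844], [-0.844, -0.0, -0.536], [-0.001, -1.0, 0.001]]
contact_force: [-1.3, 0.5, -1.4]
grip_width: 27.9
```

Request:
{"name": "servo_tool", "arguments": {
  "motion": [
    {"fingers": 0,"translation": [0,0,0],"delta_rot": [0,-8.5,0]},
    {"fingers": 0,"translation": [0,0,0],"delta_rot": [0,-8.5,0]},
    {"fingers": 0,"translation": [0,0,0],"delta_rot": [0,-8.5,0]},
    {"fingers": 0,"translation": [0,0,0],"delta_rot": [0,-8.5,0]},
    {"fingers": 0,"translation": [0,0,0],"delta_rot": [0,-8.5,0]}
  ]
}}

```text
t: 7.75
tcp_pos: [486.2, 14.3, 349.2]
tool_rot: [[0.175, 0.001, 0.985], [-0.985, -0.0, 0.175], [0.0, -1.0, 0.001]]
contact_force: [0.3, 0.2, -0.9]
grip_width: 27.8
```

Request:
{"name": "servo_tool", "arguments": {
  "motion": [
    {"fingers": 0,"translation": [0,0,0],"delta_rot": [0,-8.5,0]},
    {"fingers": 0,"translation": [0,0,0],"delta_rot": [0,-8.5,0]},
    {"fingers": 0,"translation": [0,0,0],"delta_rot": [0,-8.5,0]},
    {"fingers": 0,"translation": [0,0,0],"delta_rot": [0,-8.5,0]},
    {"fingers": 0,"translation": [0,0,0],"delta_rot": [0,-8.5,0]}
  ]
}}

```text
t: 8.25
tcp_pos: [486.2, 14.2, 349.2]
tool_rot: [[0.794, 0.001, 0.607], [-0.607, -0.0, 0.794], [0.001, -1.0, 0.001]]
contact_force: [0.1, 0.6, -0.9]
grip_width: 27.7
```

Run:
```python
from h import *
st();plan(c2w(-150,92,70),84.3)
```

```text
t 8.25 grasp [486.4  14.2 177.2] case [-144.1   88.4  177.2] zang 52.6 F [ 0.1  0.6 -0.9] w 27.7 j [  0.  13. 106.  -0.  61. -52.]
t 8.25 rot [-2.000e-02 -3.171e+01  5.000e-02] shift(final axes) cm [-0.57 10.72  0.36] (cur axes) [-0.69 10.72  0.  ] F [ 0.1  0.6 -0.9] w 27.7
```

Request:
{"name": "servo_tool", "arguments": {
  "motion": [
    {"fingers": 0,"translation": [0,0,0],"delta_rot": [0,-8,0]},
    {"fingers": 0,"translation": [0,1.5,0],"delta_rot": [0,-8,0]},
    {"fingers": 0,"translation": [0,2.5,0],"delta_rot": [0,-8,0]},
    {"fingers": 0,"translation": [0,3,0],"delta_rot": [0,-7.7,0]},
    {"fingers": 0,"translation": [-0.6,2.5,0.4],"delta_rot": [0,0,0]}
  ]
}}

```text
t: 8.75
tcp_pos: [481.9, 18.6, 253.7]
tool_rot: [[0.995, 0.005, 0.104], [-0.104, -0.0, 0.995], [0.005, -1.0, 0.0]]
contact_force: [2.2, -0.6, 3.0]
grip_width: 28.1
```

Run:
```python
from h import *
f=grab('side'); im=cv2.cvtColor(f['image'],cv2.COLOR_RGB2BGR)
cv2.imwrite('pics/z10.png',cv2.resize(im[120:300,180:390],None,fx=3.6,fy=3.3,interpolation=cv2.INTER_CUBIC))
f=grab('top'); im=cv2.cvtColor(f['image'],cv2.COLOR_RGB2BGR)
cv2.imwrite('pics/z11.png',cv2.resize(im[80:300,210:450],None,fx=3.3,fy=2.7,interpolation=cv2.INTER_CUBIC))
st();plan(c2w(-150,92,70),84.3)
```

```text
t 8.85 grasp [478.1  19.   79.7] case [-152.8   92.3   79.7] zang 83.9 F [-1.   0.3 -1.3] w 28.1 j [  1.  19. 114.   0.  47. -83.]
t 8.85 rot [ 0.04 -0.35 -0.37] shift(final axes) cm [ 0.17  0.96 -0.04] (cur axes) [ 0.17  0.96 -0.04] F [-1.   0.3 -1.3] w 28.1
```

View pics/z10.png

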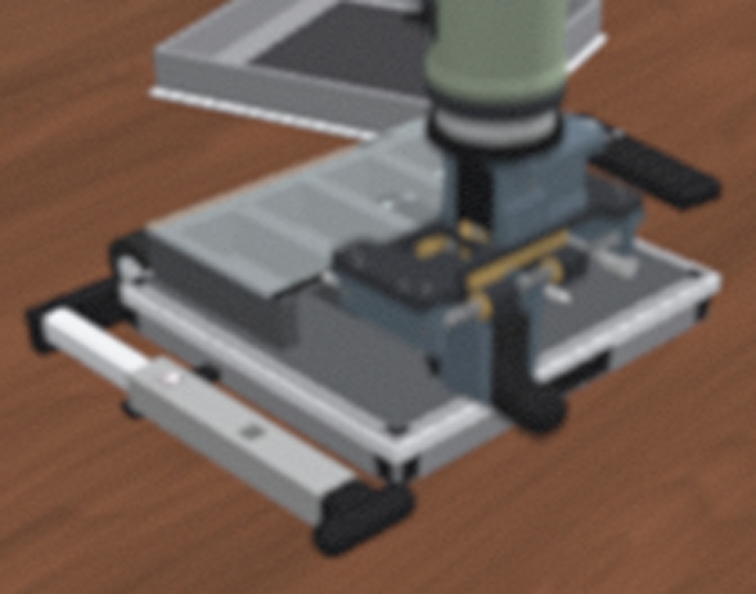

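View pics/z11.png

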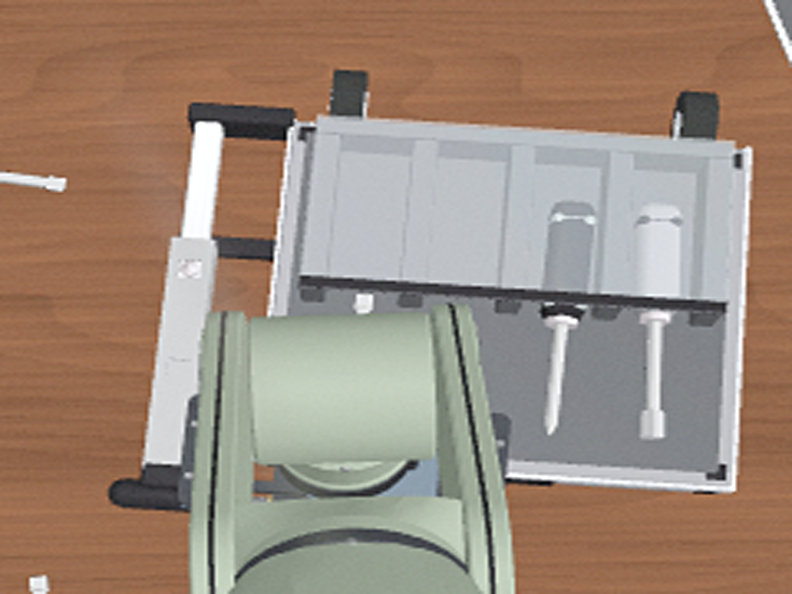

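Request:
{"name": "servo_tool", "arguments": {
  "motion": [
    {"fingers": 0,"translation": [0,1.3,0],"delta_rot": [0,0,0]},
    {"fingers": 0,"translation": [1,0,0],"delta_rot": [0,0,0]},
    {"fingers": 0,"translation": [2,0,0],"delta_rot": [0,0,0]},
    {"fingers": 0,"translation": [2,0,0],"delta_rot": [0,0,0]},
    {"fingers": 0,"translation": [0,0,0],"delta_rot": [0,0,0]}
  ]
}}

```text
t: 9.35
tcp_pos: [533.6, 13.2, 243.1]
tool_rot: [[0.994, 0.005, 0.106], [-0.106, -0.0, 0.994], [0.005, -1.0, 0.0]]
contact_force: [0.7, -0.8, 2.6]
grip_width: 27.5
```

Run:
```python
from h import *
f=grab('side'); im=cv2.cvtColor(f['image'],cv2.COLOR_RGB2BGR)
cv2.imwrite('pics/z12.png',cv2.resize(im[120:300,180:390],None,fx=3.6,fy=3.3,interpolation=cv2.INTER_CUBIC))
f=grab('top'); im=cv2.cvtColor(f['image'],cv2.COLOR_RGB2BGR)
cv2.imwrite('pics/z13.png',cv2.resize(im[80:300,210:450],None,fx=3.3,fy=2.7,interpolation=cv2.INTER_CUBIC))
st();plan(c2w(-30,92,66),84.3)
```

```text
t 9.45 grasp [534.   13.3  71. ] case [-96.6  92.1  71. ] zang 83.9 F [2.8 0.  4.7] w 27.7 j [  0.  24. 108.  -0.  48. -84.]
t 9.45 rot [-0.03 -0.37  0.4 ] shift(final axes) cm [ 6.78  0.5  -0.01] (cur axes) [6.78 0.55 0.04] F [2.8 0.  4.7] w 27.7
```

View pics/z13.png

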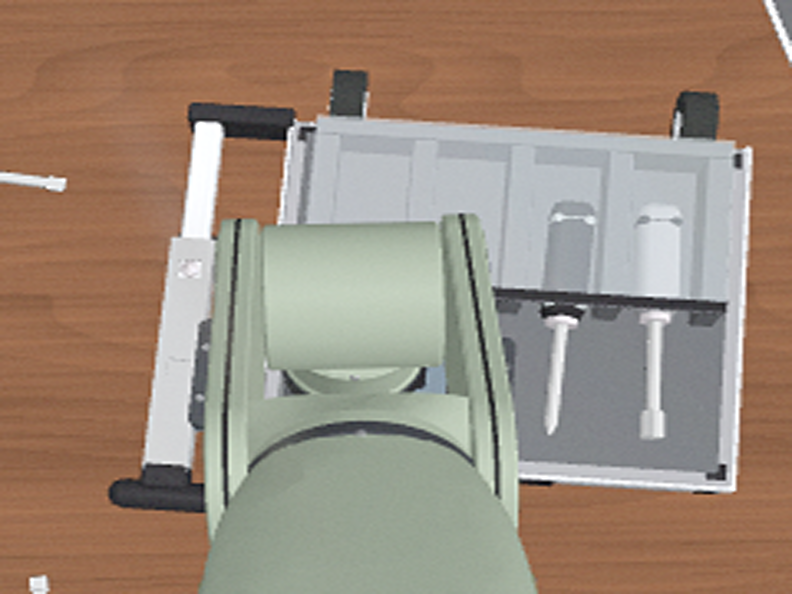

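View pics/z12.png

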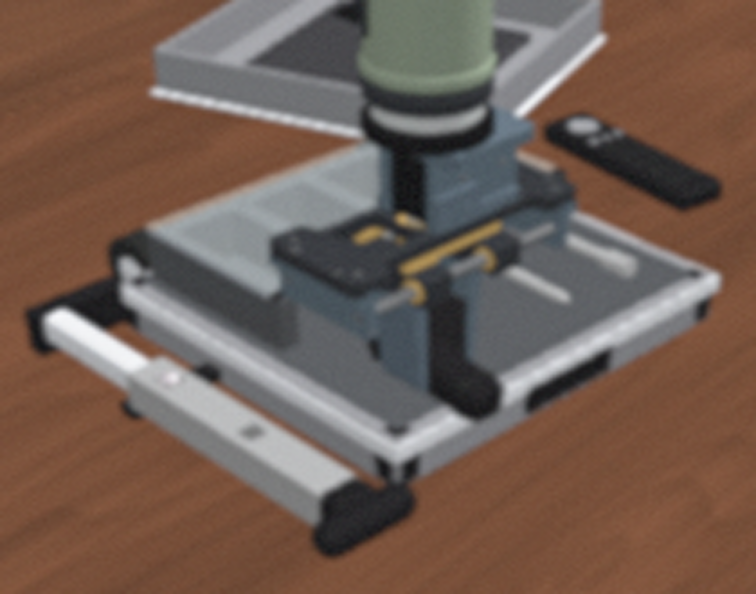

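Run:
```python
from h import *
fs=grab('side');ft=grab('top')
us=(180+330.5/3.6-.5,120+278.5/3.3-.5)
ut=(210+365/3.3-.5,80+297/2.7-.5)
for z in (54,60,65,70,75,80,85,90,95,100): print(z,w2c(ray(fs,*us,z)).round(1),w2c(ray(ft,*ut,z)).round(1))
im=cv2.cvtColor(fs['image'],cv2.COLOR_RGB2BGR)
cv2.imwrite('pics/z14.png',cv2.resize(im[180:250,240:330],None,fx=8,fy=8,interpolation=cv2.INTER_CUBIC))
s=sensors.sense(); print(s['contact_force'],s['moment'],s['tcp_pos'])
```

```text
54 [31.9 58.4 54. ] [ 0.7 92.  54. ]
60 [24.4 64.6 60. ] [-1.  91.9 60. ]
65 [18.2 69.9 65. ] [-2.4 91.8 65. ]
70 [12.  75.1 70. ] [-3.9 91.7 70. ]
75 [ 5.8 80.4 75. ] [-5.3 91.6 75. ]
80 [-0.4 85.6 80. ] [-6.8 91.6 80. ]
85 [-6.6 90.8 85. ] [-8.2 91.5 85. ]
90 [-12.8  96.1  90. ] [-9.6 91.4 90. ]
95 [-19.  101.3  95. ] [-11.1  91.3  95. ]
100 [-25.2 106.6 100. ] [-12.5  91.2 100. ]
[2.59402063 0.41935599 5.85456166] [ 0.02798658 -0.58305969 -0.07532797] [532.2560774   13.41480638 242.95847789]
```

View pics/z14.png

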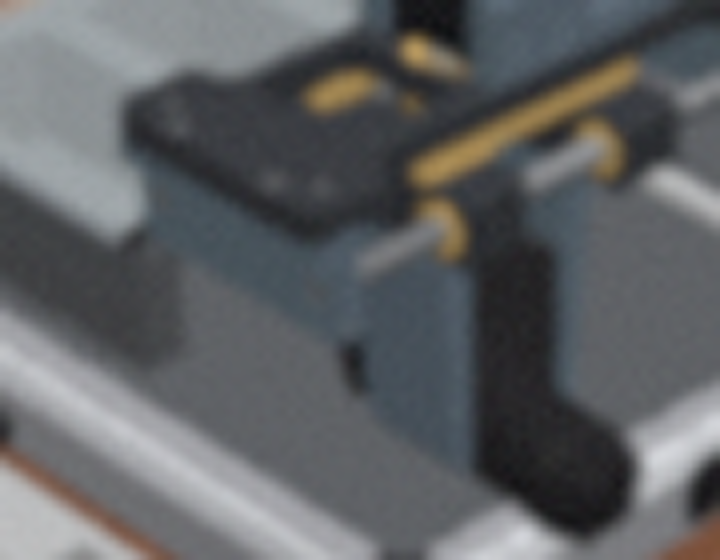

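Request:
{"name": "servo_tool", "arguments": {
  "motion": [
    {"fingers": 0,"translation": [-1,-0.2,0],"delta_rot": [0,0,0]},
    {"fingers": 0,"translation": [-2,0,0],"delta_rot": [0,0,0]},
    {"fingers": 0,"translation": [-3,0,0],"delta_rot": [0,0,0]},
    {"fingers": 0,"translation": [-2,-1,0],"delta_rot": [0,0,0]},
    {"fingers": 0,"translation": [0,-2,0],"delta_rot": [0,0,0]}
  ]
}}

```text
t: 10.05
tcp_pos: [446.1, 22.2, 271.3]
tool_rot: [[0.994, -0.011, 0.105], [-0.105, -0.0, 0.994], [-0.01, -1.0, -0.001]]
contact_force: [0.7, -0.4, -0.5]
grip_width: 27.8
```

Run:
```python
from h import *
st()
s=sensors.sense(); print(s['contact_force'],s['moment'],s['tcp_pos'])
f=grab('side'); im=cv2.cvtColor(f['image'],cv2.COLOR_RGB2BGR)
cv2.imwrite('pics/z15.png',cv2.resize(im[120:300,180:390],None,fx=3.6,fy=3.3,interpolation=cv2.INTER_CUBIC))
f=grab('top'); im=cv2.cvtColor(f['image'],cv2.COLOR_RGB2BGR)
cv2.imwrite('pics/z16.png',cv2.resize(im[80:300,210:450],None,fx=3.3,fy=2.7,interpolation=cv2.INTER_CUBIC))
```

```text
t 10.05 grasp [444.3  22.2  99.3] case [-186.8   92.1   99.3] zang 84.0 F [ 0.7 -0.4 -0.5] w 27.8 j [  1.  15. 117.   0.  49. -83.]
[ 0.72525504 -0.44445017 -0.51604003] [ 0.08787726 -0.11833427  0.00522398] [446.09347324  22.20167051 271.30163085]
```

View pics/z15.png

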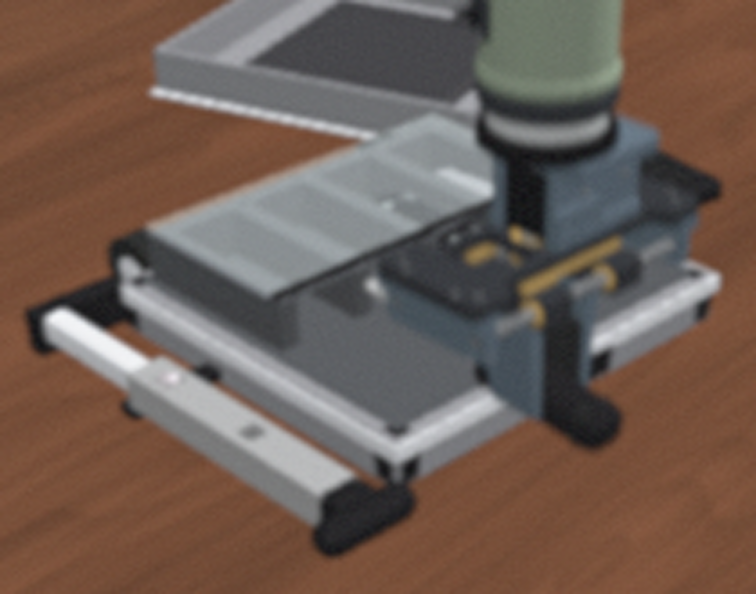

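View pics/z16.png

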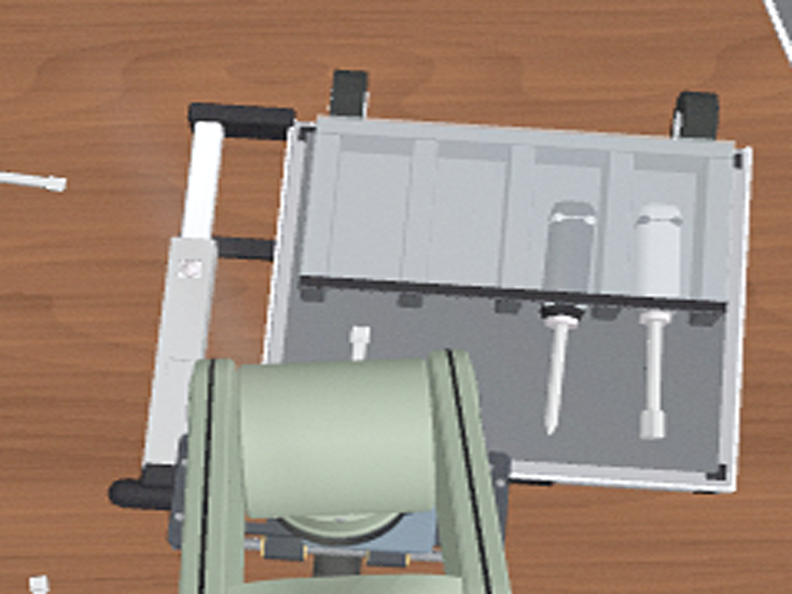

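Run:
```python
from h import *
st()
fs=grab('side');ft=grab('top')
us=(180+368/3.6-.5,120+284/3.3-.5)
ut=(210+361/3.3-.5,80+327/2.7-.5)
for z in (70,80,90,95,100,105,110,120): print(z,w2c(ray(fs,*us,z)).round(1),w2c(ray(ft,*ut,z)).round(1))
im=cv2.cvtColor(fs['image'],cv2.COLOR_RGB2BGR)
cv2.imwrite('pics/z17.png',cv2.resize(im[180:260,270:360],None,fx=7,fy=7,interpolation=cv2.INTER_CUBIC))
```

```text
t 10.15 grasp [450.8  22.2 102.5] case [-180.3   92.7  102.5] zang 84.0 F [ 1.   0.8 -0.7] w 27.9 j [  1.  15. 116.   0.  49. -83.]
70 [-10.3  62.7  70. ] [-27.6  92.4  70. ]
80 [-22.3  73.4  80. ] [-30.3  92.3  80. ]
90 [-34.4  84.1  90. ] [-32.9  92.1  90. ]
95 [-40.4  89.4  95. ] [-34.3  92.   95. ]
100 [-46.4  94.8 100. ] [-35.6  92.  100. ]
105 [-52.4 100.1 105. ] [-36.9  91.9 105. ]
110 [-58.4 105.5 110. ] [-38.3  91.8 110. ]
120 [-70.4 116.1 120. ] [-40.9  91.6 120. ]
```

View pics/z17.png

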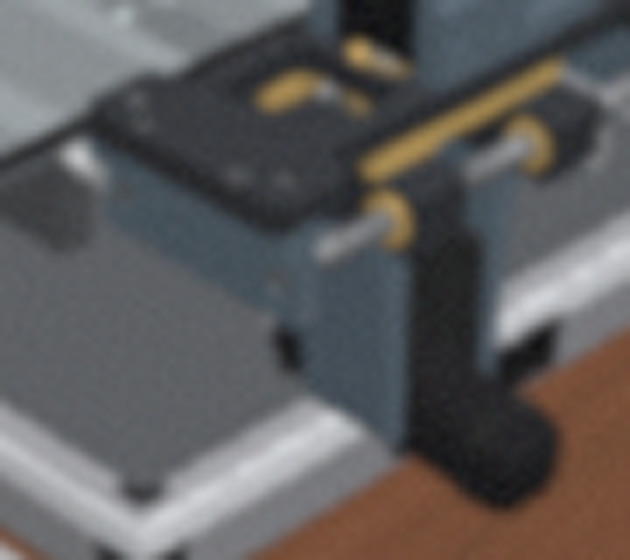

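Run:
```python
from h import *
st()
f=grab('side'); im=cv2.cvtColor(f['image'],cv2.COLOR_RGB2BGR)
cv2.imwrite('pics/z18.png',cv2.resize(im[180:260,270:360],None,fx=7,fy=7,interpolation=cv2.INTER_CUBIC))
f=grab('top'); im=cv2.cvtColor(f['image'],cv2.COLOR_RGB2BGR)
cv2.imwrite('pics/z19.png',cv2.resize(im[180:260,270:360],None,fx=7,fy=7,interpolation=cv2.INTER_CUBIC))
st()
```

```text
t 10.25 grasp [450.6  22.  100.8] case [-180.5   92.6  100.8] zang 83.9 F [-0.8 -1.  -0.6] w 27.9 j [  1.  15. 116.  -0.  49. -83.]
t 10.35 grasp [450.4  22.  100.1] case [-180.7   92.5  100.1] zang 83.9 F [ 0.4  0.1 -0.8] w 27.9 j [  1.  15. 116.  -0.  49. -83.]
```

View pics/z18.png

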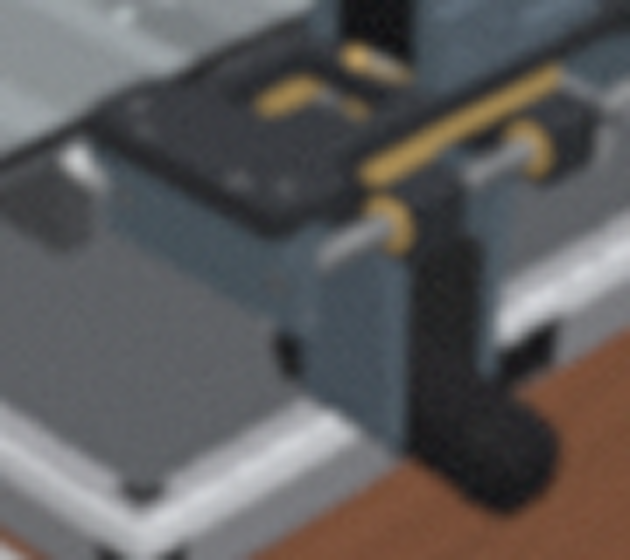

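View pics/z19.png

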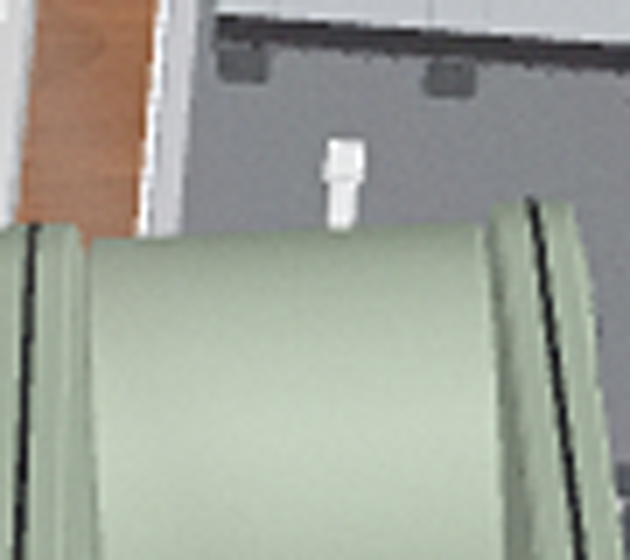

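```bash
cat >> h.py <<'E'
def onY(f,u,v,y):
    "intersect ray with case plane y"
    fl,cx,cy=K(f); R=np.array(f['R']);t=np.array(f['t'])
    d=R.T@np.array([(u-cx)/fl,(v-cy)/fl,1]); c=-R.T@t
    k=(y-(c-O)@YH)/(d@YH); return w2c(c+k*d)
def tri(fs,us,ft,ut):
    def P(f):
        fl,cx,cy=K(f); return np.array([[fl,0,cx],[0,fl,cy],[0,0,1]])@np.column_stack([f['R'],f['t']])
    X=cv2.triangulatePoints(P(fs),P(ft),np.array(us,float).reshape(2,1),np.array(ut,float).reshape(2,1)); return w2c((X[:3]/X[3]).ravel())
E
python3 - <<'E'
from h import *
fs=grab('side');ft=grab('top')
z=lambda u,v:(270+(u+.5)/7-.5,180+(v+.5)/7-.5)
print('tip',tri(fs,z(66,158),ft,z(347,142)),onY(fs,*z(66,155),92))
print('butt bottom near',onY(fs,*z(540,400),92),onY(fs,*z(500,508),92),onY(fs,*z(545,450),92))
st()
E
```

```text
tip [-34.46193733  91.65444912 102.19709167] [-34.56194285  92.         103.55875007]
butt bottom near [-233.97942786   92.          109.8097714 ] [-221.53630554   92.           64.59927964] [-236.99049163   92.           93.80838966]
t 10.45 grasp [450.6  22.   99.9] case [-180.5   92.5   99.9] zang 83.9 F [-0.3 -0.1 -1.5] w 28.0 j [  1.  15. 116.  -0.  49. -83.]
```

```bash
cat >> h.py <<'E'
def planp(g,ang,pitch,rows=None):
    s=sensors.sense(); R=s['tool_rot']; T=Rt(ang)@Ro.from_rotvec([0,0,pitch],degrees=True).as_matrix()
    p=np.array(g)-172*T[:,1]; d=p-s['tcp_pos']
    print('t',round(s['t'],2),'rot',Ro.from_matrix(R.T@T).as_rotvec(degrees=True).round(2),'shift final axes cm',(T.T@d/10).round(2),'cur axes',(R.T@d/10).round(2),'F',s['contact_force'].round(1),'w',round(s['grip_width'],1))
E
python3 - <<'E'
from h import *
planp(c2w(-170,92.5,100),84.3,5.5)
E
```

```text
t 10.45 rot [-0.   -0.36  5.4 ] shift final axes cm [ 2.66 -0.19 -0.  ] cur axes [2.67 0.06 0.01] F [-0.3 -0.1 -1.5] w 28.0
```

Request:
{"name": "servo_tool", "arguments": {
  "motion": [
    {"fingers": 0,"translation": [0.8,0,0],"delta_rot": [0,-0.1,2.5]},
    {"fingers": 0,"translation": [0.8,0,0],"delta_rot": [0,-0.1,2.9]},
    {"fingers": 0,"translation": [0,0,0],"delta_rot": [0,-0.1,0]},
    {"fingers": 0,"translation": [0,0,0],"delta_rot": [0,0,0]},
    {"fingers": 0,"translation": [0,0,0],"delta_rot": [0,0,0]}
  ]
}}

```text
t: 10.95
tcp_pos: [466.4, 20.3, 272.0]
tool_rot: [[0.99, -0.094, 0.1], [-0.1, 0.01, 0.995], [-0.095, -0.996, 0.0]]
contact_force: [-0.9, 0.9, -0.5]
grip_width: 28.0
```

Run:
```python
from h import *
st()
f=grab('side'); im=cv2.cvtColor(f['image'],cv2.COLOR_RGB2BGR)
cv2.imwrite('pics/z20.png',cv2.resize(im[180:260,270:360],None,fx=7,fy=7,interpolation=cv2.INTER_CUBIC))
f=grab('top'); im=cv2.cvtColor(f['image'],cv2.COLOR_RGB2BGR)
cv2.imwrite('pics/z21.png',cv2.resize(im[180:260,270:360],None,fx=7,fy=7,interpolation=cv2.INTER_CUBIC))
```

```text
t 10.95 grasp [450.2  22.  100.7] case [-180.9   92.5  100.7] zang 84.2 F [-0.9  0.9 -0.5] w 28.0 j [  1.  18. 113.   1.  55. -84.]
```

View pics/z20.png

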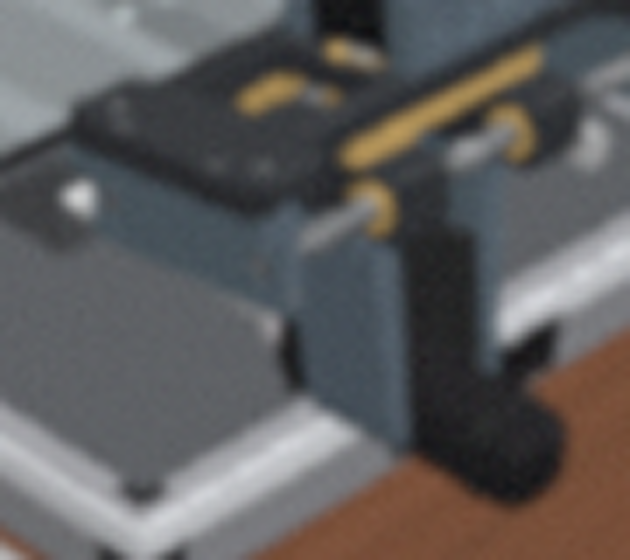

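View pics/z21.png

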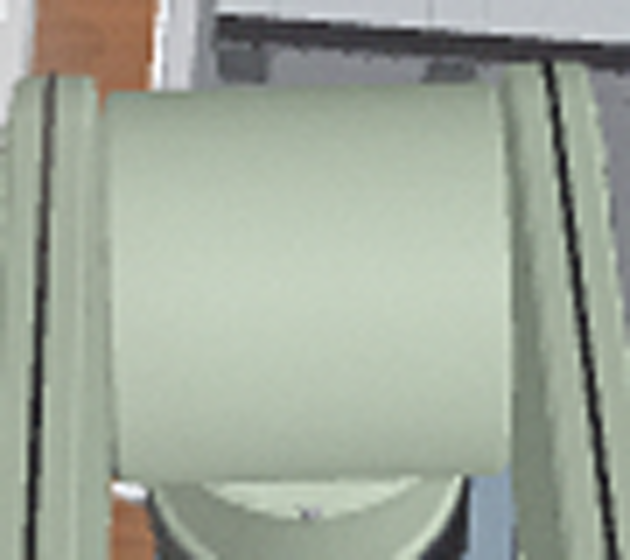

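Run:
```python
from h import *
fs=grab('side')
z=lambda u,v:(270+(u+.5)/7-.5,180+(v+.5)/7-.5)
print('tip',onY(fs,*z(72,195),92.5),'collar',onY(fs,*z(272,326),98),'butt',onY(fs,*z(550,455),92))
planp(c2w(-170,92.5,66),84.3,5.5)
planp(c2w(-36,92.5,66),84.3,5.5)
```

```text
tip [-37.39845767  92.5         90.11011149] collar [-132.94160142   98.           88.79009037] butt [-238.93858158   92.           93.06087918]
t 11.1 rot [-0.02 -0.05  0.1 ] shift final axes cm [1.43 3.39 0.  ] cur axes [1.42 3.4  0.  ] F [ 1.2 -0.7 -1.5] w 27.9
t 11.1 rot [-0.02 -0.05  0.1 ] shift final axes cm [14.77  2.11  0.  ] cur axes [1.476e+01 2.130e+00 1.000e-02] F [ 1.2 -0.7 -1.5] w 27.9
```

Request:
{"name": "servo_tool", "arguments": {
  "motion": [
    {"fingers": 0,"translation": [0.1,1.3,0],"delta_rot": [0,0,0]},
    {"fingers": 0,"translation": [0.2,2.0,0],"delta_rot": [0,0,0]},
    {"fingers": 0,"translation": [0,0,0],"delta_rot": [0,0,0]},
    {"fingers": 0,"translation": [1.5,-0.14,0],"delta_rot": [0,0,0]},
    {"fingers": 0,"translation": [1.5,-0.14,0],"delta_rot": [0,0,0]}
  ]
}}

```text
t: 11.6
tcp_pos: [497.0, 17.4, 239.9]
tool_rot: [[0.991, -0.093, 0.1], [-0.1, 0.01, 0.995], [-0.094, -0.996, 0.0]]
contact_force: [0.2, -0.5, -1.4]
grip_width: 27.9
```

Request:
{"name": "servo_tool", "arguments": {
  "motion": [
    {"fingers": 0,"translation": [1.5,-0.14,0],"delta_rot": [0,0,0]},
    {"fingers": 0,"translation": [1.5,-0.14,0],"delta_rot": [0,0,0]},
    {"fingers": 0,"translation": [1.5,-0.14,0],"delta_rot": [0,0,0]},
    {"fingers": 0,"translation": [0,0,0],"delta_rot": [0,0,0]},
    {"fingers": 0,"translation": [0,0,0],"delta_rot": [0,0,0]}
  ]
}}

```text
t: 12.1
tcp_pos: [541.3, 12.8, 239.5]
tool_rot: [[0.99, -0.094, 0.1], [-0.1, 0.01, 0.995], [-0.095, -0.996, 0.0]]
contact_force: [0.8, -0.3, -1.1]
grip_width: 27.8
```

Run:
```python
from h import *
st()
planp(c2w(-36,92.5,66),84.3,5.5)
f=grab('side'); im=cv2.cvtColor(f['image'],cv2.COLOR_RGB2BGR)
cv2.imwrite('pics/z22.png',cv2.resize(im[160:260,240:360],None,fx=6,fy=6,interpolation=cv2.INTER_CUBIC))
```

```text
t 12.1 grasp [525.1  14.5  68.3] case [-105.6   92.4   68.3] zang 84.2 F [ 0.8 -0.3 -1.1] w 27.8 j [ -0.  26. 105.   1.  55. -85.]
t 12.1 rot [-0.02 -0.06  0.07] shift final axes cm [ 6.97 -0.44  0.01] cur axes [ 6.97 -0.43  0.02] F [ 0.8 -0.3 -1.1] w 27.8
```

View pics/z22.png

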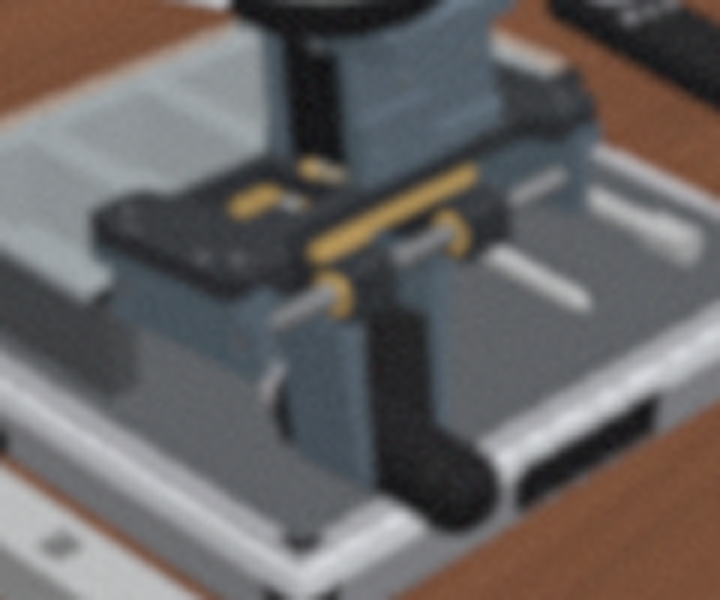

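Request:
{"name": "servo_tool", "arguments": {
  "motion": [
    {"fingers": 0,"translation": [1.5,-0.14,0],"delta_rot": [0,0,0]},
    {"fingers": 0,"translation": [1.5,-0.14,0],"delta_rot": [0,0,0]},
    {"fingers": 0,"translation": [1.5,-0.14,0],"delta_rot": [0,0,0]},
    {"fingers": 0,"translation": [1.5,-0.12,0],"delta_rot": [0,0,0]},
    {"fingers": 0,"translation": [0.9,0.1,0],"delta_rot": [0,0,0]}
  ]
}}

```text
t: 12.65
tcp_pos: [608.9, 6.0, 238.2]
tool_rot: [[0.99, -0.102, 0.101], [-0.1, 0.01, 0.995], [-0.102, -0.995, 0.0]]
contact_force: [-17.3, 2.0, 28.8]
grip_width: 28.4
```

Request:
{"name": "servo_tool", "arguments": {
  "motion": [
    {"fingers": 0,"translation": [0,0,0],"delta_rot": [0,0,0]},
    {"fingers": 0,"translation": [0,0.1,0],"delta_rot": [0,0,0]},
    {"fingers": 0,"translation": [0,0,0],"delta_rot": [0,0,0]},
    {"fingers": 0,"translation": [0,0,0],"delta_rot": [0,0,0]},
    {"fingers": 0,"translation": [0,0,0],"delta_rot": [0,0,0]}
  ]
}}

```text
t: 13.15
tcp_pos: [608.6, 6.1, 238.3]
tool_rot: [[0.99, -0.097, 0.1], [-0.1, 0.01, 0.995], [-0.098, -0.995, 0.0]]
contact_force: [-5.7, -0.2, 13.9]
grip_width: 28.0
```

Run:
```python
from h import *
st()
planp(c2w(-36,92.5,66),84.3,5.5)
f=grab('side'); im=cv2.cvtColor(f['image'],cv2.COLOR_RGB2BGR)
cv2.imwrite('pics/z23.png',cv2.resize(im[160:260,240:360],None,fx=6,fy=6,interpolation=cv2.INTER_CUBIC))
```

```text
t 13.15 grasp [591.9   7.8  67.1] case [-38.5  92.4  67.1] zang 84.2 F [-5.7 -0.2 13.9] w 28.0 j [ -1.  31.  96.   1.  59. -85.]
t 13.15 rot [-0.02 -0.06 -0.11] shift final axes cm [0.22 0.09 0.01] cur axes [0.22 0.09 0.01] F [-5.7 -0.2 13.9] w 28.0
```

View pics/z23.png

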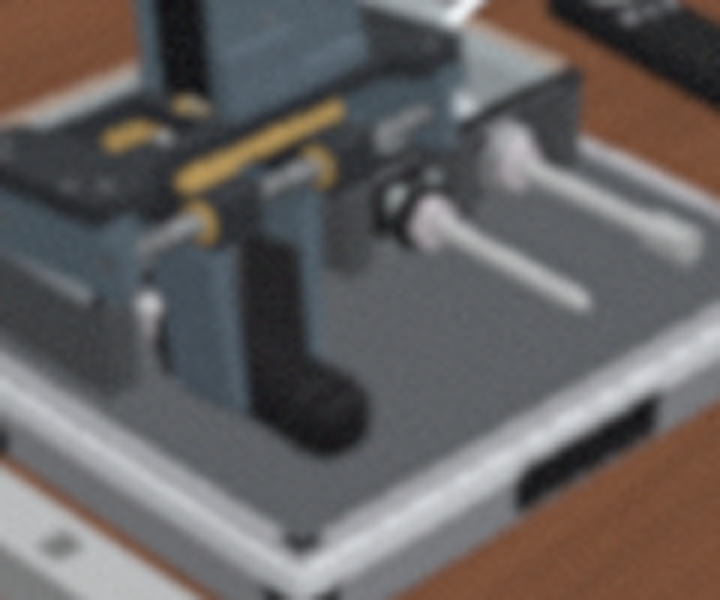

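Run:
```python
from h import *
fs=grab('side')
z=lambda u,v:(240+(u+.5)/6-.5,160+(v+.5)/6-.5)
for y in (92,98,104): print('collar',onY(fs,*z(148,305),y))
print('butt',onY(fs,*z(365,415),92),onY(fs,*z(330,450),92))
print('wall edge',onY(fs,*z(133,385),124))
```

```text
collar [18.44792952 92.         56.56697302]
collar [11.08513289 98.         62.58391892]
collar [  3.72233626 104.          68.60086481]
butt [-102.43739727   92.           64.15663189] [-83.66350624  92.          39.04309178]
wall edge [ -9.35373309 124.          47.54616531]
```

Request:
{"name": "servo_tool", "arguments": {
  "motion": [
    {"fingers": 0,"translation": [0,-0.2,0],"delta_rot": [0,0,0]},
    {"fingers": 0,"translation": [0.3,-0.03,0],"delta_rot": [0,0,0]},
    {"fingers": 0,"translation": [0.4,-0.04,0],"delta_rot": [0,0,0]},
    {"fingers": 0,"translation": [0,0,0],"delta_rot": [0,0,0]},
    {"fingers": 0,"translation": [0,0,0],"delta_rot": [0,0,0]}
  ]
}}

```text
t: 13.75
tcp_pos: [617.2, 5.2, 238.3]
tool_rot: [[0.99, -0.096, 0.1], [-0.1, 0.01, 0.995], [-0.097, -0.995, 0.0]]
contact_force: [-2.7, -0.3, 6.5]
grip_width: 27.8
```

Run:
```python
from h import *
st()
```

```text
t 13.75 grasp [600.6   6.9  67.1] case [-29.7  92.4  67.1] zang 84.2 F [-2.7 -0.3  6.5] w 27.8 j [ -1.  31.  94.   1.  60. -85.]
```

Request:
{"name": "servo_tool", "arguments": {
  "motion": [
    {"fingers": 50,"translation": [0,0,0],"delta_rot": [0,0,0]},
    {"fingers": 50,"translation": [0,0,0],"delta_rot": [0,0,0]},
    {"fingers": 50,"translation": [0,0,0],"delta_rot": [0,0,0]},
    {"fingers": 50,"translation": [0,-2,0],"delta_rot": [0,0,0]},
    {"fingers": 50,"translation": [0,-4,0],"delta_rot": [0,0,0]}
  ]
}}

```text
t: 14.25
tcp_pos: [622.4, 4.6, 295.1]
tool_rot: [[0.99, -0.101, 0.1], [-0.1, 0.01, 0.995], [-0.102, -0.995, -0.0]]
contact_force: [1.0, -0.2, 0.6]
grip_width: 45.3
```

Request:
{"name": "servo_tool", "arguments": {
  "motion": [
    {"fingers": 50,"translation": [-0.8,-4,0],"delta_rot": [0,0,-2.7]},
    {"fingers": 50,"translation": [-4,-2,-3],"delta_rot": [0,0,-2.7]},
    {"fingers": 50,"translation": [-4,0,-3],"delta_rot": [0,0,0]},
    {"fingers": 50,"translation": [-4,0,-3],"delta_rot": [0,0,0]},
    {"fingers": 50,"translation": [-3,0,-3],"delta_rot": [0,0,0]}
  ]
}}

```text
t: 14.75
tcp_pos: [459.3, -98.1, 358.8]
tool_rot: [[0.995, -0.0, 0.1], [-0.1, -0.0, 0.995], [-0.0, -1.0, -0.0]]
contact_force: [0.8, -1.1, 0.5]
grip_width: 45.9
```

Run:
```python
from h import *
st()
f=grab('side'); im=cv2.cvtColor(f['image'],cv2.COLOR_RGB2BGR)
cv2.imwrite('pics/z24.png',cv2.resize(im[140:300,180:390],None,fx=3.6,fy=3.6,interpolation=cv2.INTER_CUBIC))
f=grab('top'); im=cv2.cvtColor(f['image'],cv2.COLOR_RGB2BGR)
cv2.imwrite('pics/z25.png',cv2.resize(im[80:300,210:450],None,fx=3.3,fy=2.7,interpolation=cv2.INTER_CUBIC))
```

```text
t 14.75 grasp [459.3 -98.1 186.8] case [-159.9  -26.1  186.8] zang 84.3 F [ 0.8 -1.1  0.5] w 45.9 j [-13.  11. 107.  -0.  62. -98.]
```

View pics/z24.png

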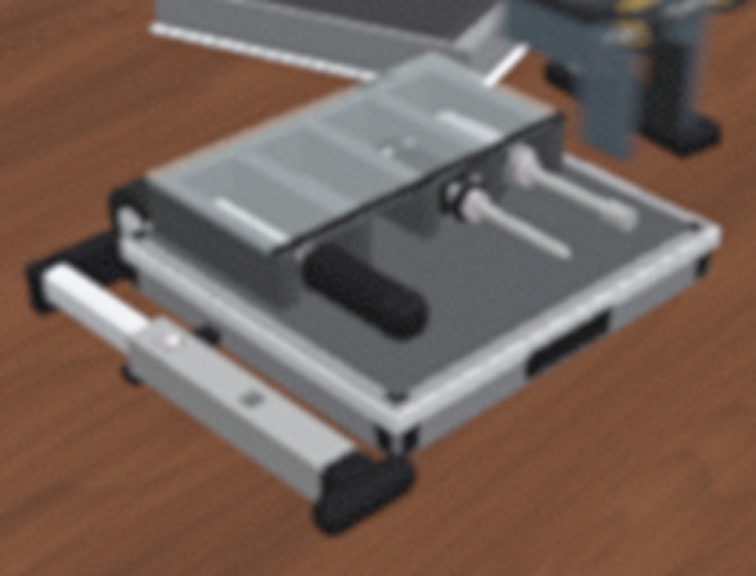

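View pics/z25.png

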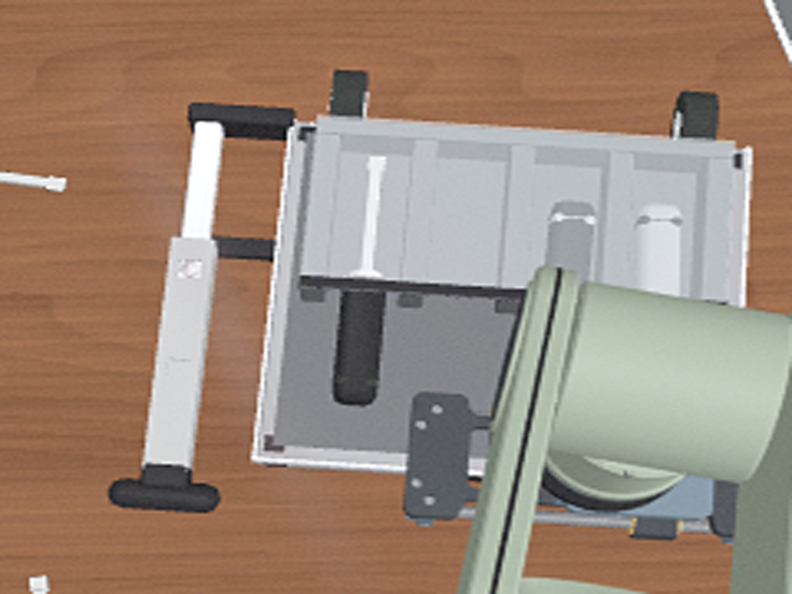

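Run:
```python
from h import *
f=grab('top')
P=lambda u,v,z: ray(f,210+(u+.5)/3.3-.5,80+(v+.5)/2.7-.5,z)
print('tip',w2c(P(377,157,56)).round(1),'butt',w2c(P(356,404,60)).round(1), 'org',w2c(P(364,273,56)).round(1))
plan(c2w(-62,-32,110),85.3)
```

```text
tip [114.3  92.3  56. ] butt [-85.7  90.9  60. ] org [19.  93.6 56. ]
t 14.9 rot [-0.01 -1.23  0.05] shift(final axes) cm [ 9.68  7.7  -0.72] (cur axes) [ 9.68  7.71 -0.51] F [-0.1  0.1 -0.3] w 45.8
```

Request:
{"name": "servo_tool", "arguments": {
  "motion": [
    {"fingers": 50,"translation": [2.4,0,-0.3],"delta_rot": [0,0,0]},
    {"fingers": 50,"translation": [2.4,2,-0.3],"delta_rot": [0,0,0]},
    {"fingers": 50,"translation": [2.4,3,0],"delta_rot": [0,0,0]},
    {"fingers": 50,"translation": [2.4,2.6,0],"delta_rot": [0,0,0]},
    {"fingers": 50,"translation": [0,0,0],"delta_rot": [0,0,0]}
  ]
}}

```text
t: 15.4
tcp_pos: [559.3, -112.6, 278.5]
tool_rot: [[0.995, -0.004, 0.099], [-0.099, 0.002, 0.995], [-0.004, -1.0, 0.001]]
contact_force: [-0.7, -0.6, -0.9]
grip_width: 45.6
```

Run:
```python
from h import *
plan(c2w(-62,-32,64),84.3)
f=grab('side'); im=cv2.cvtColor(f['image'],cv2.COLOR_RGB2BGR)
cv2.imwrite('pics/z26.png',cv2.resize(im[140:300,180:390],None,fx=3.6,fy=3.6,interpolation=cv2.INTER_CUBIC))
```

```text
t 15.4 rot [-0.07  0.01 -0.23] shift(final axes) cm [-0.3   4.25 -0.14] (cur axes) [-0.28  4.26 -0.15] F [-0.7 -0.6 -0.9] w 45.6
```

View pics/z26.png

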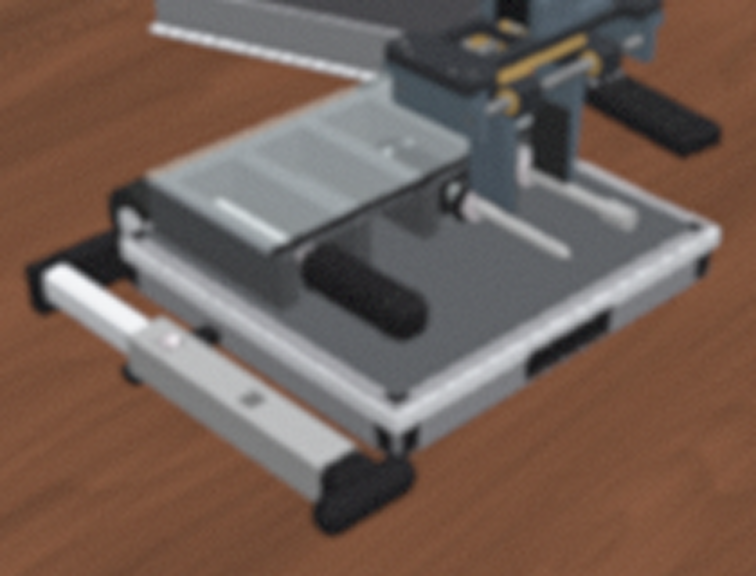

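Request:
{"name": "servo_tool", "arguments": {
  "motion": [
    {"fingers": 50,"translation": [-0.2,1.5,-0.1],"delta_rot": [0,0,0]},
    {"fingers": 50,"translation": [0,1.5,0],"delta_rot": [0,0,0]},
    {"fingers": 50,"translation": [0,1.2,0],"delta_rot": [0,0,0]},
    {"fingers": 50,"translation": [0,0,0],"delta_rot": [0,0,0]},
    {"fingers": 0,"translation": [0,0,0],"delta_rot": [0,0,0]}
  ]
}}

```text
t: 15.95
tcp_pos: [554.7, -113.8, 241.4]
tool_rot: [[0.995, 0.001, 0.1], [-0.1, 0.0, 0.995], [0.001, -1.0, 0.0]]
contact_force: [0.8, -0.2, -0.6]
grip_width: 39.9
```

Request:
{"name": "servo_tool", "arguments": {
  "motion": [
    {"fingers": 0,"translation": [0,0,0],"delta_rot": [0,0,0]},
    {"fingers": 0,"translation": [0,0,0],"delta_rot": [0,0,0]},
    {"fingers": 0,"translation": [0,0,0],"delta_rot": [0,0,0]},
    {"fingers": 0,"translation": [0,0,0],"delta_rot": [0,0,0]},
    {"fingers": 0,"translation": [0,0,0],"delta_rot": [0,0,0]}
  ]
}}

```text
t: 16.45
tcp_pos: [554.6, -114.0, 240.9]
tool_rot: [[0.995, 0.001, 0.1], [-0.1, 0.0, 0.995], [0.001, -1.0, 0.0]]
contact_force: [0.0, -0.8, 1.1]
grip_width: 7.6
```

Run:
```python
from h import *
st()
```

```text
t 16.45 grasp [ 554.7 -114.    68.9] case [-63.4 -32.4  68.9] zang 84.2 F [ 0.  -0.8  1.1] w 7.6 j [-13.  26. 103.   0.  50. -97.]
```

Request:
{"name": "servo_tool", "arguments": {
  "motion": [
    {"fingers": 0,"translation": [-1,0,0],"delta_rot": [0,0,0]},
    {"fingers": 0,"translation": [-2,0,0],"delta_rot": [0,0,0]},
    {"fingers": 0,"translation": [-2.5,0,0],"delta_rot": [0,0,0]},
    {"fingers": 0,"translation": [-2.5,0,0],"delta_rot": [0,0,0]},
    {"fingers": 0,"translation": [-1.9,0,0],"delta_rot": [0,0,0]}
  ]
}}

```text
t: 16.95
tcp_pos: [454.4, -103.8, 240.9]
tool_rot: [[0.995, 0.001, 0.1], [-0.1, 0.0, 0.995], [0.001, -1.0, 0.0]]
contact_force: [0.7, 0.2, 0.3]
grip_width: 7.3
```

Request:
{"name": "servo_tool", "arguments": {
  "motion": [
    {"fingers": 0,"translation": [0,0,0],"delta_rot": [0,0,0]},
    {"fingers": 50,"translation": [0,0,0],"delta_rot": [0,0,0]},
    {"fingers": 50,"translation": [0,0,0],"delta_rot": [0,0,0]},
    {"fingers": 50,"translation": [0,0,0],"delta_rot": [0,0,0]},
    {"fingers": 50,"translation": [0,-2,0],"delta_rot": [0,0,0]}
  ]
}}

```text
t: 17.45
tcp_pos: [455.9, -103.9, 258.8]
tool_rot: [[0.995, -0.005, 0.1], [-0.1, 0.002, 0.995], [-0.005, -1.0, 0.001]]
contact_force: [-0.3, 0.5, -0.7]
grip_width: 36.6
```

Request:
{"name": "servo_tool", "arguments": {
  "motion": [
    {"fingers": 50,"translation": [0,-4,0],"delta_rot": [0,0,0]},
    {"fingers": 50,"translation": [0,-5,0],"delta_rot": [0,0,0]},
    {"fingers": 50,"translation": [-3,-4,0],"delta_rot": [0,0,0]},
    {"fingers": 50,"translation": [-4,0,0],"delta_rot": [0,0,0]},
    {"fingers": 50,"translation": [0,0,0],"delta_rot": [0,0,0]}
  ]
}}

```text
t: 17.95
tcp_pos: [383.2, -96.4, 391.4]
tool_rot: [[0.995, -0.001, 0.101], [-0.101, 0.0, 0.995], [-0.001, -1.0, 0.0]]
contact_force: [0.3, 0.7, 0.6]
grip_width: 45.3
```

Run:
```python
from h import *
st()
f=grab('side'); im=cv2.cvtColor(f['image'],cv2.COLOR_RGB2BGR)
cv2.imwrite('pics/z27.png',cv2.resize(im[140:300,180:390],None,fx=3.6,fy=3.6,interpolation=cv2.INTER_CUBIC))
f=grab('top'); im=cv2.cvtColor(f['image'],cv2.COLOR_RGB2BGR)
cv2.imwrite('pics/z28.png',cv2.resize(im[80:300,210:450],None,fx=3.3,fy=2.7,interpolation=cv2.INTER_CUBIC))
```

```text
t 17.95 grasp [383.  -96.4 219.4] case [-236.   -32.   219.4] zang 84.2 F [0.3 0.7 0.6] w 45.3 j [ -16.    3.  112.    0.   66. -100.]
```

View pics/z27.png

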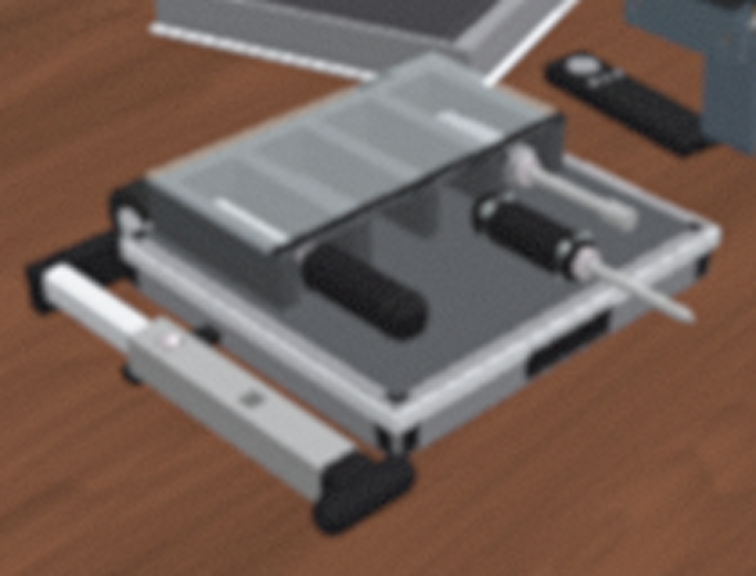

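View pics/z28.png

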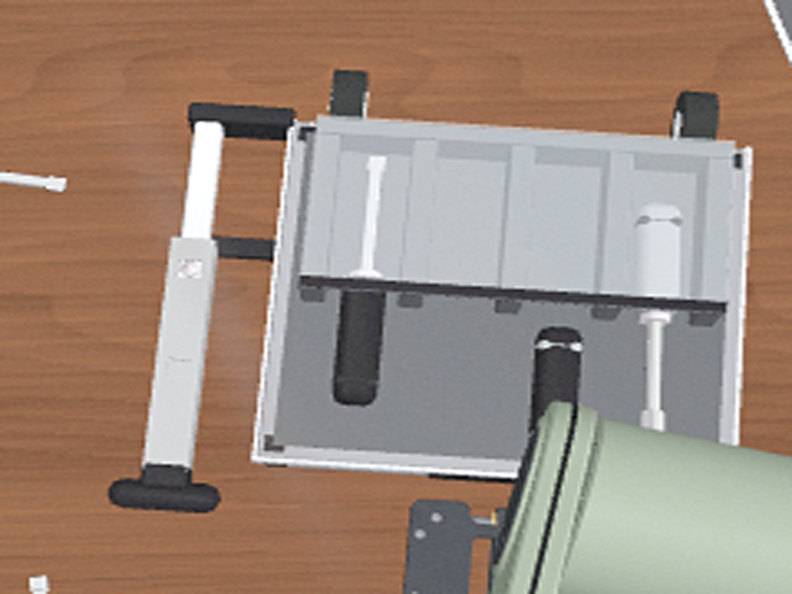

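Run:
```python
from h import *
f=grab('top')
P=lambda u,v,z: ray(f,210+(u+.5)/3.3-.5,80+(v+.5)/2.7-.5,z)
print('butt',w2c(P(560,327,66)).round(1),w2c(P(558.5,345,68)).round(1),w2c(P(555.5,400,68)).round(1))
f=grab('side')
P=lambda u,v,z:ray(f,180+(u+.5)/3.6-.5,140+(v+.5)/3.6-.5,z)
print('tip',w2c(P(690,318,54)).round(1),'org',w2c(P(583,263,54)).round(1))
plan(c2w(-78,-32,110),84.3)
```

```text
butt [-17.5 -31.6  66. ] [-32.3 -31.3  68. ] [-75.1 -31.7  68. ]
tip [-200.8  -33.7   54. ] org [-111.9  -33.2   54. ]
t 18.15 rot [-0.02 -0.05  0.02] shift(final axes) cm [15.36 10.84  0.04] (cur axes) [15.35 10.85  0.05] F [ 0.1  0.4 -0.7] w 45.6
```

Request:
{"name": "servo_tool", "arguments": {
  "motion": [
    {"fingers": 50,"translation": [3.5,0,0],"delta_rot": [0,0,0]},
    {"fingers": 50,"translation": [4,2,0],"delta_rot": [0,0,0]},
    {"fingers": 50,"translation": [4,3,0],"delta_rot": [0,0,0]},
    {"fingers": 50,"translation": [3.7,3,0],"delta_rot": [0,0,0]},
    {"fingers": 50,"translation": [0,2.8,0],"delta_rot": [0,0,0]}
  ]
}}

```text
t: 18.65
tcp_pos: [542.9, -112.8, 279.8]
tool_rot: [[0.995, 0.003, 0.1], [-0.1, -0.0, 0.995], [0.003, -1.0, 0.0]]
contact_force: [-0.7, 0.4, -0.5]
grip_width: 45.8
```

Run:
```python
from h import *
st();plan(c2w(-79,-32,64),84.3)
```

```text
t 18.65 grasp [ 543.4 -112.9  107.8] case [-74.7 -32.4 107.8] zang 84.3 F [-0.7  0.4 -0.5] w 45.8 j [-13.  23. 103.   0.  54. -97.]
t 18.65 rot [-0.   -0.01  0.18] shift(final axes) cm [-0.37  4.38  0.05] (cur axes) [-0.38  4.38  0.05] F [-0.7  0.4 -0.5] w 45.8
```

Request:
{"name": "servo_tool", "arguments": {
  "motion": [
    {"fingers": 50,"translation": [-0.2,2,0],"delta_rot": [0,0,0]},
    {"fingers": 50,"translation": [0,1.5,0],"delta_rot": [0,0,0]},
    {"fingers": 50,"translation": [0,0.7,0],"delta_rot": [0,0,0]},
    {"fingers": 50,"translation": [0,0,0],"delta_rot": [0,0,0]},
    {"fingers": 50,"translation": [0,0,0],"delta_rot": [0,0,0]}
  ]
}}

```text
t: 19.15
tcp_pos: [536.3, -112.2, 240.8]
tool_rot: [[0.995, 0.001, 0.1], [-0.1, 0.0, 0.995], [0.001, -1.0, 0.0]]
contact_force: [0.1, 0.3, 0.8]
grip_width: 45.4
```

Run:
```python
from h import *
st();plan(c2w(-79,-32,63),84.3)
f=grab('side'); im=cv2.cvtColor(f['image'],cv2.COLOR_RGB2BGR)
cv2.imwrite('pics/z29.png',cv2.resize(im[140:300,240:450],None,fx=3.6,fy=3.6,interpolation=cv2.INTER_CUBIC))
```

```text
t 19.15 grasp [ 536.5 -112.1   68.8] case [-81.7 -32.4  68.8] zang 84.2 F [0.1 0.3 0.8] w 45.4 j [-13.  25. 106.   0.  49. -97.]
t 19.15 rot [-0.01 -0.05  0.04] shift(final axes) cm [0.28 0.58 0.04] (cur axes) [0.28 0.58 0.04] F [0.1 0.3 0.8] w 45.4
```

View pics/z29.png

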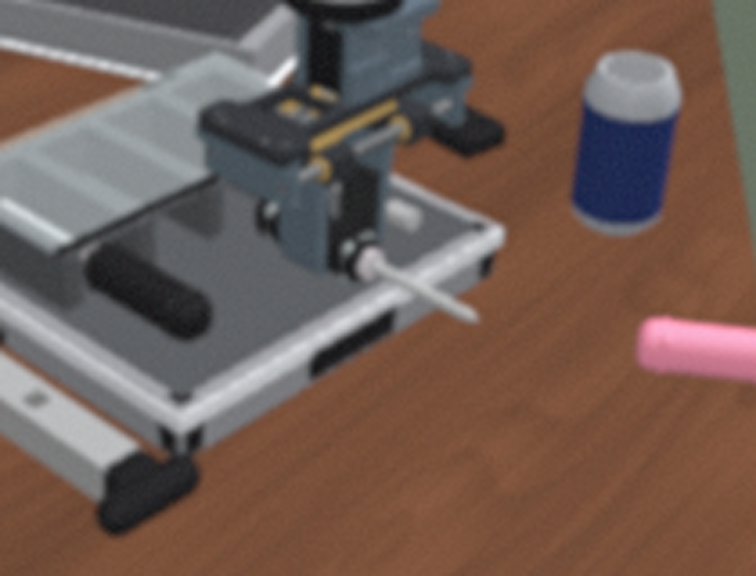

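Request:
{"name": "servo_tool", "arguments": {
  "motion": [
    {"fingers": 50,"translation": [0.2,0.5,0],"delta_rot": [0,0,0]},
    {"fingers": 50,"translation": [0,0,0],"delta_rot": [0,0,0]},
    {"fingers": 0,"translation": [0,0,0],"delta_rot": [0,0,0]},
    {"fingers": 0,"translation": [0,0,0],"delta_rot": [0,0,0]},
    {"fingers": 0,"translation": [0,0,0],"delta_rot": [0,0,0]}
  ]
}}

```text
t: 19.7
tcp_pos: [537.6, -112.3, 235.9]
tool_rot: [[0.995, 0.0, 0.1], [-0.1, 0.0, 0.995], [0.0, -1.0, 0.0]]
contact_force: [0.4, -1.0, -0.2]
grip_width: 28.2
```

Request:
{"name": "servo_tool", "arguments": {
  "motion": [
    {"fingers": 0,"translation": [0,0,0],"delta_rot": [0,0,0]},
    {"fingers": 0,"translation": [0,0,0],"delta_rot": [0,0,0]},
    {"fingers": 0,"translation": [0,-1,0],"delta_rot": [0,0,0]},
    {"fingers": 0,"translation": [0,-2,0],"delta_rot": [0,0,0]},
    {"fingers": 0,"translation": [0,-3,0],"delta_rot": [0,0,0]}
  ]
}}

```text
t: 20.2
tcp_pos: [537.1, -112.2, 295.3]
tool_rot: [[0.995, -0.004, 0.1], [-0.1, 0.001, 0.995], [-0.004, -1.0, 0.001]]
contact_force: [-0.7, -0.5, -1.0]
grip_width: 27.4
```

Run:
```python
from h import *
st()
```

```text
t 20.2 grasp [ 536.4 -112.   123.3] case [-81.8 -32.3 123.3] zang 84.2 F [-0.7 -0.5 -1. ] w 27.4 j [-13.  21. 102.   0.  57. -97.]
```

Request:
{"name": "servo_tool", "arguments": {
  "motion": [
    {"fingers": 0,"translation": [-1,-3,0],"delta_rot": [0,0,0]},
    {"fingers": 0,"translation": [-3,-3,0],"delta_rot": [0,0,0]},
    {"fingers": 0,"translation": [-3,-1,0],"delta_rot": [0,4,0]},
    {"fingers": 0,"translation": [-0.5,0,0],"delta_rot": [0,8,0]},
    {"fingers": 0,"translation": [0,0,0],"delta_rot": [0,8.5,0]}
  ]
}}

```text
t: 20.7
tcp_pos: [461.6, -104.2, 366.9]
tool_rot: [[0.894, 0.001, 0.448], [-0.448, -0.0, 0.894], [0.001, -1.0, 0.0]]
contact_force: [0.7, -0.1, -1.3]
grip_width: 28.1
```

Request:
{"name": "servo_tool", "arguments": {
  "motion": [
    {"fingers": 0,"translation": [0,0,0],"delta_rot": [0,8.5,0]},
    {"fingers": 0,"translation": [0,0,0],"delta_rot": [0,8.5,0]},
    {"fingers": 0,"translation": [0,0,0],"delta_rot": [0,8.5,0]},
    {"fingers": 0,"translation": [0,0,0],"delta_rot": [0,8.5,0]},
    {"fingers": 0,"translation": [0,0,0],"delta_rot": [0,8.5,0]}
  ]
}}

```text
t: 21.2
tcp_pos: [462.8, -104.4, 366.1]
tool_rot: [[0.357, 0.0, 0.934], [-0.934, 0.0, 0.357], [-0.0, -1.0, 0.0]]
contact_force: [0.8, 0.6, -0.1]
grip_width: 27.6
```

Request:
{"name": "servo_tool", "arguments": {
  "motion": [
    {"fingers": 0,"translation": [0,0,0],"delta_rot": [0,8.5,0]},
    {"fingers": 0,"translation": [0,0,0],"delta_rot": [0,8.5,0]},
    {"fingers": 0,"translation": [0,0,0],"delta_rot": [0,8.5,0]},
    {"fingers": 0,"translation": [0,0,0],"delta_rot": [0,8.5,0]},
    {"fingers": 0,"translation": [0,0,0],"delta_rot": [0,8.5,0]}
  ]
}}

```text
t: 21.7
tcp_pos: [462.8, -104.4, 366.1]
tool_rot: [[-0.368, 0.0, 0.93], [-0.93, 0.0, -0.368], [-0.0, -1.0, 0.0]]
contact_force: [-0.0, 0.9, -1.1]
grip_width: 27.4
```

Request:
{"name": "servo_tool", "arguments": {
  "motion": [
    {"fingers": 0,"translation": [0,0,0],"delta_rot": [0,8.5,0]},
    {"fingers": 0,"translation": [0,0,0],"delta_rot": [0,8.5,0]},
    {"fingers": 0,"translation": [0,0,0],"delta_rot": [0,8.5,0]},
    {"fingers": 0,"translation": [0,0,0],"delta_rot": [0,8.5,0]},
    {"fingers": 0,"translation": [0,0,0],"delta_rot": [0,8.5,0]}
  ]
}}

```text
t: 22.2
tcp_pos: [462.8, -104.4, 366.1]
tool_rot: [[-0.9, 0.0, 0.437], [-0.437, 0.0, -0.9], [-0.0, -1.0, -0.0]]
contact_force: [-0.3, 0.3, -1.4]
grip_width: 27.7
```

Run:
```python
from h import *
st();plan(c2w(-170,-31.5,110),-95.7)
```

```text
t 22.2 grasp [ 462.8 -104.4  194.1] case [-155.8  -32.   194.1] zang -64.1 F [-0.3  0.3 -1.4] w 27.7 j [-14.  11. 106.   0.  63.  50.]
t 22.2 rot [ 1.000e-02  3.159e+01 -1.000e-02] shift(final axes) cm [ 1.42  8.41 -0.05] (cur axes) [ 1.18  8.41 -0.79] F [-0.3  0.3 -1.4] w 27.7
```

Request:
{"name": "servo_tool", "arguments": {
  "motion": [
    {"fingers": 0,"translation": [0,1,0],"delta_rot": [0,8,0]},
    {"fingers": 0,"translation": [0,2,0],"delta_rot": [0,8,0]},
    {"fingers": 0,"translation": [0,2.5,0],"delta_rot": [0,8,0]},
    {"fingers": 0,"translation": [0,2.5,0],"delta_rot": [0,7.6,0]},
    {"fingers": 0,"translation": [0,1.4,0],"delta_rot": [0,0,0]}
  ]
}}

```text
t: 22.7
tcp_pos: [462.4, -104.2, 270.4]
tool_rot: [[-0.995, -0.003, -0.096], [0.096, 0.001, -0.995], [0.003, -1.0, -0.001]]
contact_force: [0.8, 0.5, -1.1]
grip_width: 27.7
```

Request:
{"name": "servo_tool", "arguments": {
  "motion": [
    {"fingers": 0,"translation": [0,0,0],"delta_rot": [0,0,0]},
    {"fingers": 0,"translation": [0,0,0],"delta_rot": [0,0,0]},
    {"fingers": 0,"translation": [0,0,0],"delta_rot": [0,0,0]},
    {"fingers": 0,"translation": [0,0,0],"delta_rot": [0,0,0]},
    {"fingers": 0,"translation": [0,0,0],"delta_rot": [0,0,0]}
  ]
}}

```text
t: 23.2
tcp_pos: [463.2, -104.5, 272.4]
tool_rot: [[-0.996, 0.002, -0.093], [0.093, -0.0, -0.996], [-0.002, -1.0, -0.0]]
contact_force: [1.2, -0.2, -0.8]
grip_width: 27.9
```

Run:
```python
from h import *
st()
f=grab('side'); im=cv2.cvtColor(f['image'],cv2.COLOR_RGB2BGR)
cv2.imwrite('pics/z30.png',cv2.resize(im[150:250,290:400],None,fx=6,fy=6,interpolation=cv2.INTER_CUBIC))
f=grab('top'); im=cv2.cvtColor(f['image'],cv2.COLOR_RGB2BGR)
cv2.imwrite('pics/z31.png',cv2.resize(im[180:280,330:440],None,fx=6,fy=6,interpolation=cv2.INTER_CUBIC))
```

```text
t 23.2 grasp [ 463.5 -104.5  100.4] case [-155.1  -32.   100.4] zang -95.4 F [ 1.2 -0.2 -0.8] w 27.9 j [-14.  17. 113.   0.  50.  81.]
```

View pics/z30.png

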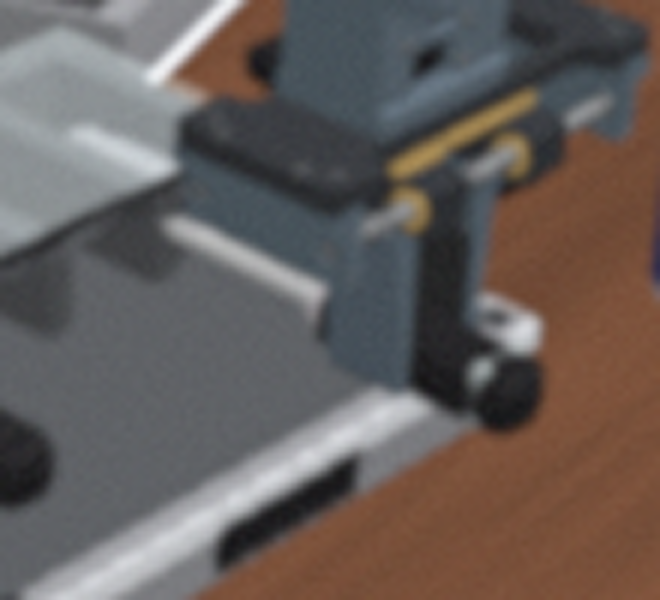

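View pics/z31.png

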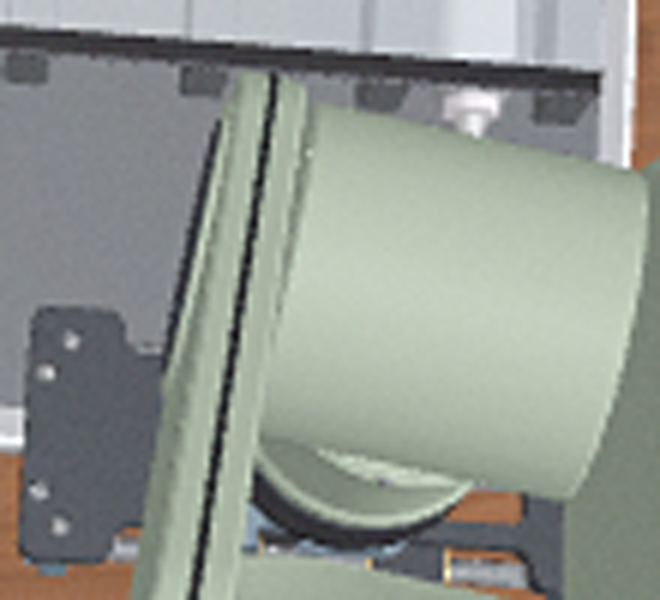

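Run:
```python
from h import *
fs=grab('side')
z=lambda u,v:(290+(u+.5)/6-.5,150+(v+.5)/6-.5)
print('tip',onY(fs,*z(165,222),-32),'shank near collar',onY(fs,*z(315,293),-32))
planp(c2w(-150,-31.5,66),-95.7,0)
```

```text
tip [-32.2370987  -32.          91.93570622] shank near collar [-112.09635417  -32.           93.54199214]
t 23.35 rot [ 0.01  0.34 -0.04] shift final axes cm [-0.55  3.4  -0.05] cur axes [-0.55  3.4  -0.05] F [ 0.  -0.3 -0.7] w 27.6
```

Request:
{"name": "servo_tool", "arguments": {
  "motion": [
    {"fingers": 0,"translation": [0,1.3,0],"delta_rot": [0,0.3,0]},
    {"fingers": 0,"translation": [0,1.9,0],"delta_rot": [0,0,0]},
    {"fingers": 0,"translation": [0,0,0],"delta_rot": [0,0,0]},
    {"fingers": 0,"translation": [-1.5,0,0],"delta_rot": [0,0,0]},
    {"fingers": 0,"translation": [-1.5,0,0],"delta_rot": [0,0,0]}
  ]
}}

```text
t: 23.85
tcp_pos: [493.3, -107.5, 240.3]
tool_rot: [[-0.995, 0.0, -0.099], [0.099, 0.0, -0.995], [-0.0, -1.0, -0.0]]
contact_force: [0.9, 0.1, -1.1]
grip_width: 28.0
```

Request:
{"name": "servo_tool", "arguments": {
  "motion": [
    {"fingers": 0,"translation": [-1.5,0,0],"delta_rot": [0,0,0]},
    {"fingers": 0,"translation": [-1.5,0,0],"delta_rot": [0,0,0]},
    {"fingers": 0,"translation": [0,0,0],"delta_rot": [0,0,0]},
    {"fingers": 0,"translation": [0,0,0],"delta_rot": [0,0,0]},
    {"fingers": 0,"translation": [0,0,0],"delta_rot": [0,0,0]}
  ]
}}

```text
t: 24.35
tcp_pos: [521.9, -110.2, 239.7]
tool_rot: [[-0.995, -0.001, -0.099], [0.099, 0.0, -0.995], [0.001, -1.0, -0.0]]
contact_force: [0.1, -0.4, -2.2]
grip_width: 27.9
```

Run:
```python
from h import *
st()
planp(c2w(-24,-31.5,65),-95.7,0)
f=grab('side'); im=cv2.cvtColor(f['image'],cv2.COLOR_RGB2BGR)
cv2.imwrite('pics/z32.png',cv2.resize(im[150:250,290:400],None,fx=6,fy=6,interpolation=cv2.INTER_CUBIC))
```

```text
t 24.35 grasp [ 521.7 -110.1   67.7] case [-96.6 -31.9  67.7] zang -95.7 F [ 0.1 -0.4 -2.2] w 27.9 j [-13.  24. 108.   0.  48.  82.]
t 24.35 rot [0.02 0.04 0.07] shift final axes cm [-7.24  0.27 -0.04] cur axes [-7.24  0.26 -0.04] F [ 0.1 -0.4 -2.2] w 27.9
```

View pics/z32.png

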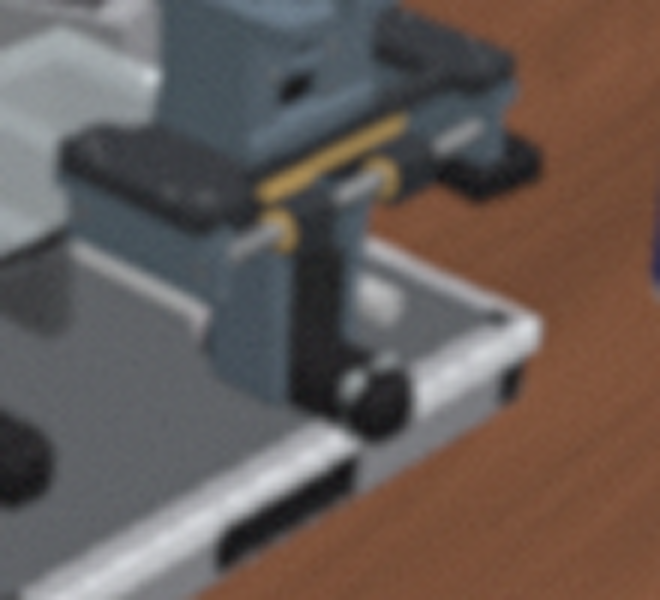

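Request:
{"name": "servo_tool", "arguments": {
  "motion": [
    {"fingers": 0,"translation": [-1.5,0,0],"delta_rot": [0,0,0]},
    {"fingers": 0,"translation": [-1.5,0,0],"delta_rot": [0,0,0]},
    {"fingers": 0,"translation": [-1.5,0,0],"delta_rot": [0,0,0]},
    {"fingers": 0,"translation": [-1.5,0,0],"delta_rot": [0,0,0]},
    {"fingers": 0,"translation": [-1.2,0,0],"delta_rot": [0,0,0]}
  ]
}}

```text
t: 24.9
tcp_pos: [594.5, -117.4, 239.7]
tool_rot: [[-0.995, -0.001, -0.099], [0.099, 0.0, -0.995], [0.001, -1.0, -0.0]]
contact_force: [-11.9, 0.2, 6.3]
grip_width: 28.0
```

Request:
{"name": "servo_tool", "arguments": {
  "motion": [
    {"fingers": 0,"translation": [0,0,0],"delta_rot": [0,0,0]},
    {"fingers": 0,"translation": [0,0.3,0],"delta_rot": [0,0,0]},
    {"fingers": 0,"translation": [0,0,0],"delta_rot": [0,0,0]},
    {"fingers": 0,"translation": [0,0,0],"delta_rot": [0,0,0]},
    {"fingers": 0,"translation": [0,0,0],"delta_rot": [0,0,0]}
  ]
}}

```text
t: 25.4
tcp_pos: [594.1, -117.4, 236.5]
tool_rot: [[-0.995, -0.0, -0.099], [0.099, 0.0, -0.995], [0.001, -1.0, -0.0]]
contact_force: [-0.3, 1.1, -1.9]
grip_width: 27.5
```

Run:
```python
from h import *
st()
```

```text
t 25.4 grasp [ 594.  -117.3   64.5] case [-24.  -31.8  64.5] zang -95.7 F [-0.3  1.1 -1.9] w 27.5 j [-12.  29.  98.   0.  52.  83.]
```

Request:
{"name": "servo_tool", "arguments": {
  "motion": [
    {"fingers": 45,"translation": [0,0,0],"delta_rot": [0,0,0]},
    {"fingers": 45,"translation": [0,0,0],"delta_rot": [0,0,0]},
    {"fingers": 45,"translation": [0,0,0],"delta_rot": [0,0,0]},
    {"fingers": 45,"translation": [0,-2,0],"delta_rot": [0,0,0]},
    {"fingers": 45,"translation": [0,-4,0],"delta_rot": [0,0,0]}
  ]
}}

```text
t: 25.9
tcp_pos: [594.0, -117.5, 294.7]
tool_rot: [[-0.995, -0.005, -0.098], [0.098, 0.001, -0.995], [0.005, -1.0, -0.0]]
contact_force: [-0.0, -0.6, -0.6]
grip_width: 41.2
```

Request:
{"name": "servo_tool", "arguments": {
  "motion": [
    {"fingers": 45,"translation": [2,-4,0],"delta_rot": [0,0,0]},
    {"fingers": 45,"translation": [4,-2,2],"delta_rot": [0,0,0]},
    {"fingers": 45,"translation": [4,0,2],"delta_rot": [0,0,0]},
    {"fingers": 45,"translation": [4,0,2],"delta_rot": [0,0,0]},
    {"fingers": 45,"translation": [2,0,0],"delta_rot": [0,0,0]}
  ]
}}

```text
t: 26.4
tcp_pos: [426.6, -162.5, 357.3]
tool_rot: [[-0.995, 0.001, -0.1], [0.1, -0.002, -0.995], [-0.001, -1.0, 0.002]]
contact_force: [-0.5, -0.2, -0.2]
grip_width: 41.3
```

Run:
```python
from h import *
st()
f=grab('side'); im=cv2.cvtColor(f['image'],cv2.COLOR_RGB2BGR)
cv2.imwrite('pics/z33.png',cv2.resize(im[140:300,180:390],None,fx=3.6,fy=3.6,interpolation=cv2.INTER_CUBIC))
f=grab('top'); im=cv2.cvtColor(f['image'],cv2.COLOR_RGB2BGR)
cv2.imwrite('pics/z34.png',cv2.resize(im[80:300,210:450],None,fx=3.3,fy=2.7,interpolation=cv2.INTER_CUBIC))
```

```text
t 26.4 grasp [ 426.8 -162.8  185.3] case [-185.8  -93.7  185.3] zang -95.8 F [-0.5 -0.2 -0.2] w 41.3 j [-22.  10. 109.  -0.  61.  74.]
```

View pics/z33.png

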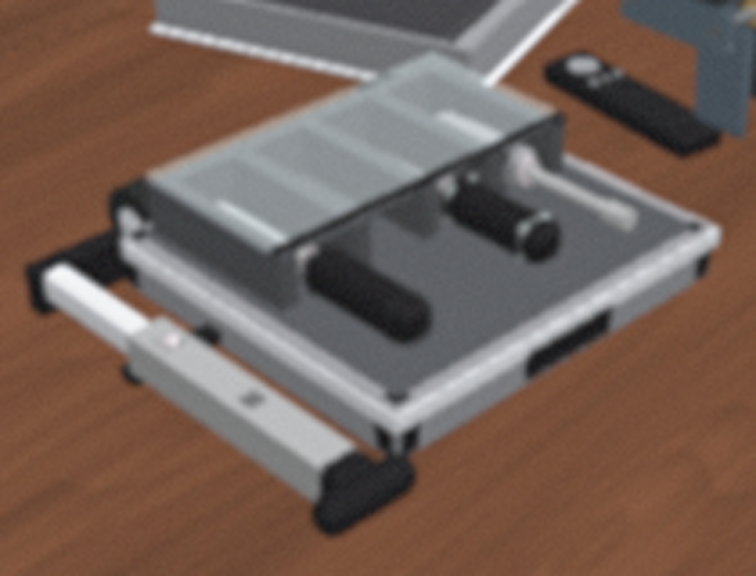

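View pics/z34.png

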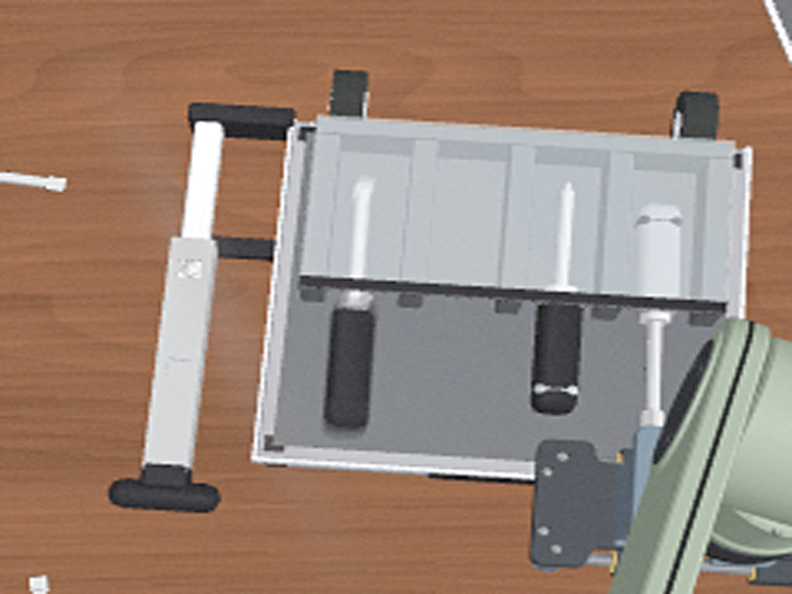

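Run:
```python
from h import *
st()
f=grab('top'); im=cv2.cvtColor(f['image'],cv2.COLOR_RGB2BGR)
cv2.imwrite('pics/z35.png',cv2.resize(im[80:300,210:450],None,fx=3.3,fy=2.7,interpolation=cv2.INTER_CUBIC))
P=lambda u,v,z: ray(f,210+(u+.5)/3.3-.5,80+(v+.5)/2.7-.5,z)
print('cross butt',w2c(P(555,411,60)).round(1),'tip',w2c(P(569,184,56)).round(1))
```

```text
t 26.5 grasp [ 427.3 -161.7  185.4] case [-185.4  -92.6  185.4] zang -95.8 F [ 0.1  0.3 -0.1] w 41.2 j [-22.  10. 109.  -0.  61.  74.]
cross butt [-81.8 -32.6  60. ] tip [101.4 -32.2  56. ]
```

View pics/z35.png

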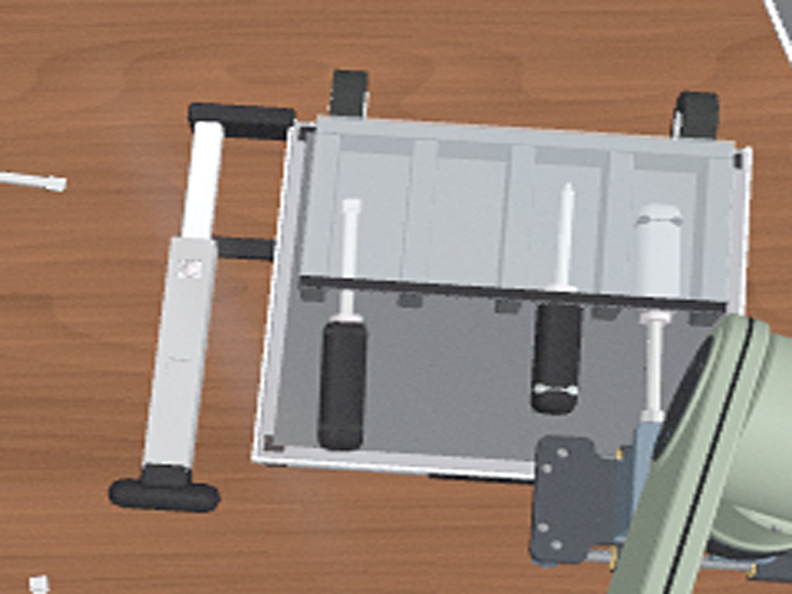

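Run:
```python
from h import *
plan(c2w(-48,-93,64),-95.7)
```

```text
t 26.55 rot [-0.05 -0.02 -0.17] shift(final axes) cm [-13.59  12.15   0.06] (cur axes) [-13.55  12.19   0.04] F [0.7 0.2 0.2] w 41.2
```

Request:
{"name": "servo_tool", "arguments": {
  "motion": [
    {"fingers": 45,"translation": [-3,0,0],"delta_rot": [0,0,0]},
    {"fingers": 45,"translation": [-3.5,1,0],"delta_rot": [0,0,0]},
    {"fingers": 45,"translation": [-3.5,3,0],"delta_rot": [0,0,0]},
    {"fingers": 45,"translation": [-3.5,3,0],"delta_rot": [0,0,0]},
    {"fingers": 45,"translation": [0,2,0],"delta_rot": [0,0,0]}
  ]
}}

```text
t: 27.05
tcp_pos: [568.9, -174.8, 264.1]
tool_rot: [[-0.995, 0.004, -0.097], [0.097, -0.001, -0.995], [-0.004, -1.0, 0.0]]
contact_force: [-0.5, 0.0, 0.5]
grip_width: 41.2
```

Request:
{"name": "servo_tool", "arguments": {
  "motion": [
    {"fingers": 45,"translation": [0,1,0],"delta_rot": [0,0,0]},
    {"fingers": 45,"translation": [0,1,0],"delta_rot": [0,0,0]},
    {"fingers": 45,"translation": [0,0.7,0],"delta_rot": [0,0,0]},
    {"fingers": 45,"translation": [0,0,0],"delta_rot": [0,0,0]},
    {"fingers": 45,"translation": [0,0,0],"delta_rot": [0,0,0]}
  ]
}}

```text
t: 27.55
tcp_pos: [563.6, -174.8, 240.6]
tool_rot: [[-0.995, 0.002, -0.099], [0.099, -0.0, -0.995], [-0.002, -1.0, 0.0]]
contact_force: [1.0, 0.4, -1.0]
grip_width: 41.2
```

Run:
```python
from h import *
st();plan(c2w(-48,-93,63.5),-95.7)
f=grab('side'); im=cv2.cvtColor(f['image'],cv2.COLOR_RGB2BGR)
cv2.imwrite('pics/z36.png',cv2.resize(im[140:300,240:450],None,fx=3.6,fy=3.6,interpolation=cv2.INTER_CUBIC))
```

```text
t 27.55 grasp [ 563.9 -174.8   68.6] case [-48.2 -92.   68.6] zang -95.7 F [ 1.   0.4 -1. ] w 41.2 j [-18.  28. 100.   0.  52.  77.]
t 27.55 rot [-0.01  0.03 -0.1 ] shift(final axes) cm [-0.05  0.51  0.1 ] (cur axes) [-0.04  0.51  0.1 ] F [ 1.   0.4 -1. ] w 41.2
```

View pics/z36.png

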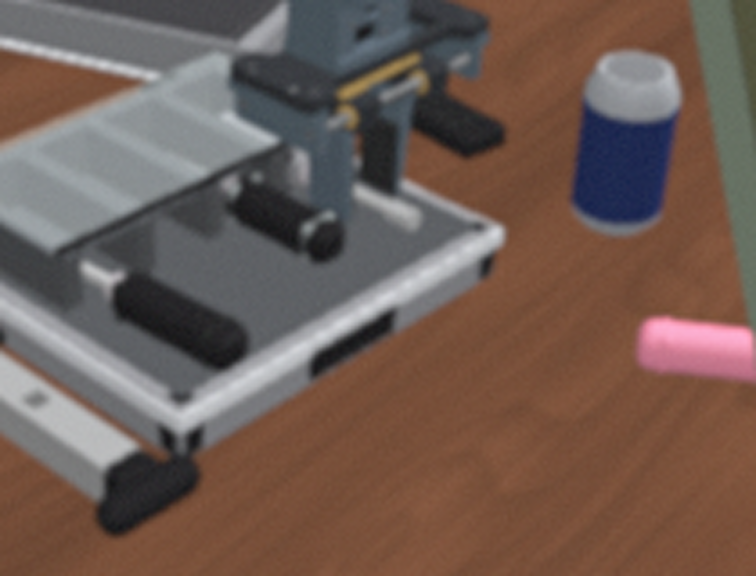

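Request:
{"name": "servo_tool", "arguments": {
  "motion": [
    {"fingers": 45,"translation": [0,0.5,0.1],"delta_rot": [0,0,0]},
    {"fingers": 0,"translation": [0,0,0],"delta_rot": [0,0,0]},
    {"fingers": 0,"translation": [0,0,0],"delta_rot": [0,0,0]},
    {"fingers": 0,"translation": [0,0,0],"delta_rot": [0,0,0]},
    {"fingers": 0,"translation": [0,0,0],"delta_rot": [0,0,0]}
  ]
}}

```text
t: 28.1
tcp_pos: [563.6, -175.7, 234.7]
tool_rot: [[-0.995, 0.0, -0.099], [0.099, 0.0, -0.995], [-0.0, -1.0, -0.0]]
contact_force: [-0.1, 0.0, -0.6]
grip_width: 11.6
```

Request:
{"name": "servo_tool", "arguments": {
  "motion": [
    {"fingers": 0,"translation": [0,0,0],"delta_rot": [0,0,0]},
    {"fingers": 0,"translation": [0,0,0],"delta_rot": [0,0,0]},
    {"fingers": 0,"translation": [0,0,0],"delta_rot": [0,0,0]},
    {"fingers": 0,"translation": [1,0,0],"delta_rot": [0,0,0]},
    {"fingers": 0,"translation": [2,0,0],"delta_rot": [0,0,0]}
  ]
}}

```text
t: 28.6
tcp_pos: [533.9, -172.8, 234.6]
tool_rot: [[-0.995, 0.002, -0.098], [0.098, -0.0, -0.995], [-0.002, -1.0, 0.0]]
contact_force: [0.8, 0.4, 0.5]
grip_width: 8.1
```

Request:
{"name": "servo_tool", "arguments": {
  "motion": [
    {"fingers": 0,"translation": [2.5,0,0],"delta_rot": [0,0,0]},
    {"fingers": 0,"translation": [2.5,0,0],"delta_rot": [0,0,0]},
    {"fingers": 0,"translation": [2.2,0,0],"delta_rot": [0,0,0]},
    {"fingers": 0,"translation": [0,0,0],"delta_rot": [0,0,0]},
    {"fingers": 0,"translation": [0,0,0],"delta_rot": [0,0,0]}
  ]
}}

```text
t: 29.1
tcp_pos: [462.0, -165.7, 234.9]
tool_rot: [[-0.995, 0.001, -0.099], [0.099, 0.0, -0.995], [-0.001, -1.0, -0.0]]
contact_force: [1.0, -0.4, -0.8]
grip_width: 7.8
```

Request:
{"name": "servo_tool", "arguments": {
  "motion": [
    {"fingers": 45,"translation": [0,0,0],"delta_rot": [0,0,0]},
    {"fingers": 45,"translation": [0,0,0],"delta_rot": [0,0,0]},
    {"fingers": 45,"translation": [0,0,0],"delta_rot": [0,0,0]},
    {"fingers": 45,"translation": [0,-2,0],"delta_rot": [0,0,0]},
    {"fingers": 45,"translation": [0,-4,0],"delta_rot": [0,0,0]}
  ]
}}

```text
t: 29.6
tcp_pos: [461.5, -165.3, 292.7]
tool_rot: [[-0.995, -0.007, -0.098], [0.098, 0.003, -0.995], [0.007, -1.0, -0.002]]
contact_force: [0.7, -1.0, 0.1]
grip_width: 40.6
```

Request:
{"name": "servo_tool", "arguments": {
  "motion": [
    {"fingers": 45,"translation": [0,-5,0],"delta_rot": [0,0,0]},
    {"fingers": 45,"translation": [3,-3,0],"delta_rot": [0,0,0]},
    {"fingers": 45,"translation": [4,0,0],"delta_rot": [0,0,0]},
    {"fingers": 45,"translation": [2,0,0],"delta_rot": [0,0,0]},
    {"fingers": 45,"translation": [0,0,0],"delta_rot": [0,0,0]}
  ]
}}

```text
t: 30.1
tcp_pos: [370.5, -156.3, 374.9]
tool_rot: [[-0.995, -0.0, -0.099], [0.099, 0.0, -0.995], [0.001, -1.0, -0.0]]
contact_force: [1.0, -0.5, -0.1]
grip_width: 41.4
```

Run:
```python
from h import *
st()
f=grab('side'); im=cv2.cvtColor(f['image'],cv2.COLOR_RGB2BGR)
cv2.imwrite('pics/z37.png',cv2.resize(im[140:300,240:450],None,fx=3.6,fy=3.6,interpolation=cv2.INTER_CUBIC))
f=grab('top'); im=cv2.cvtColor(f['image'],cv2.COLOR_RGB2BGR)
cv2.imwrite('pics/z38.png',cv2.resize(im[80:300,210:450],None,fx=3.3,fy=2.7,interpolation=cv2.INTER_CUBIC))
```

```text
t 30.1 grasp [ 370.4 -156.2  202.9] case [-242.6  -92.7  202.9] zang -95.7 F [ 1.  -0.5 -0.1] w 41.4 j [-25.   4. 113.   0.  63.  71.]
```

View pics/z37.png

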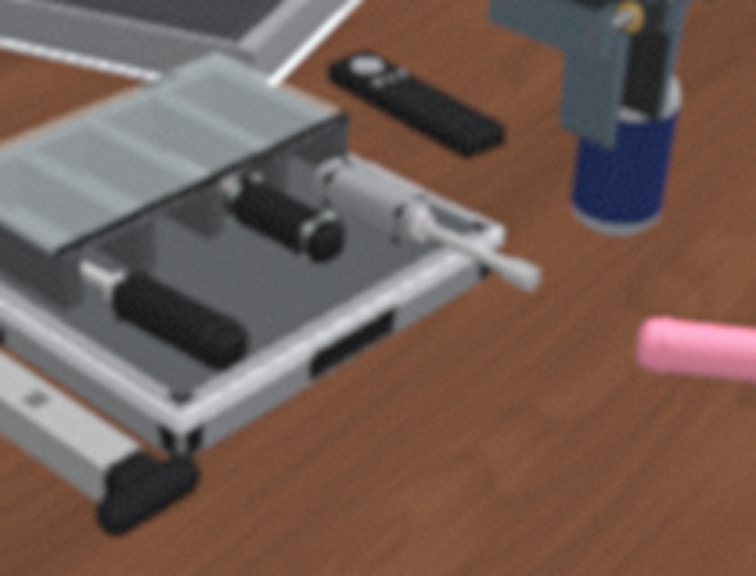

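View pics/z38.png

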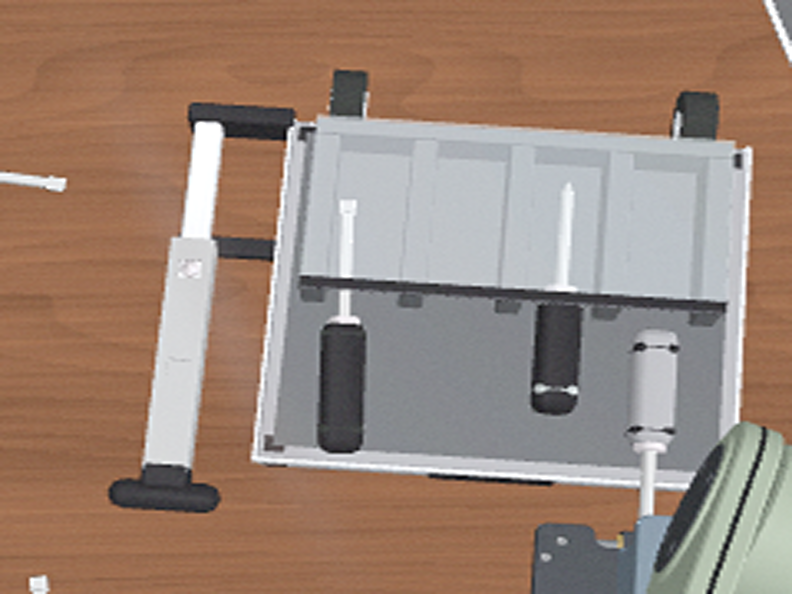

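Run:
```python
from h import *
f=grab('top')
P=lambda u,v,z: ray(f,210+(u+.5)/3.3-.5,80+(v+.5)/2.7-.5,z)
print('nut butt',w2c(P(658,330,66)).round(1),w2c(P(657,350,68)).round(1),w2c(P(651,428,68)).round(1),'org',w2c(P(649,449,56)).round(1))
print('flat butt',w2c(P(341,450,60)).round(1),w2c(P(343,345,68)).round(1),w2c(P(341,430,68)).round(1),'org',w2c(P(345,319,56)).round(1))
f=grab('side')
P=lambda u,v,z:ray(f,240+(u+.5)/3.6-.5,140+(v+.5)/3.6-.5,z)
print('tip',w2c(P(530,278,54)).round(1),'org',w2c(P(415,225,54)).round(1))
plan(c2w(-78,-93,64),-95.7)
```

```text
nut butt [-15.3 -92.8  66. ] [-31.6 -92.5  68. ] [-92.1 -91.4  68. ] org [-105.9  -92.7   56. ]
flat butt [-121.7   97.5   60. ] [-42.3 102.2  68. ] [-107.9   98.5   68. ] org [-18.7 102.8  56. ]
tip [-197.4  -95.3   54. ] org [-102.9  -91.8   54. ]
t 30.3 rot [ 0.    0.06 -0.05] shift(final axes) cm [-16.13  13.87  -0.03] (cur axes) [-1.612e+01  1.388e+01 -1.000e-02] F [ 0.5 -0.2 -0.5] w 41.1
```

Request:
{"name": "servo_tool", "arguments": {
  "motion": [
    {"fingers": 45,"translation": [-4,0,0],"delta_rot": [0,0,0]},
    {"fingers": 45,"translation": [-4,2,0],"delta_rot": [0,0,0]},
    {"fingers": 45,"translation": [-4,3,0],"delta_rot": [0,0,0]},
    {"fingers": 45,"translation": [-4.4,3,0],"delta_rot": [0,0,0]},
    {"fingers": 45,"translation": [0,3,0],"delta_rot": [0,0,0]}
  ]
}}

```text
t: 30.8
tcp_pos: [538.9, -173.2, 264.5]
tool_rot: [[-0.995, 0.006, -0.097], [0.097, -0.001, -0.995], [-0.006, -1.0, 0.001]]
contact_force: [0.1, 0.1, -0.4]
grip_width: 40.8
```

Request:
{"name": "servo_tool", "arguments": {
  "motion": [
    {"fingers": 45,"translation": [0,1.3,0],"delta_rot": [0,0,0]},
    {"fingers": 45,"translation": [0,1,0],"delta_rot": [0,0,0]},
    {"fingers": 45,"translation": [0,0,0],"delta_rot": [0,0,0]},
    {"fingers": 45,"translation": [0,0,0],"delta_rot": [0,0,0]},
    {"fingers": 45,"translation": [0,0,0],"delta_rot": [0,0,0]}
  ]
}}

```text
t: 31.3
tcp_pos: [533.1, -172.8, 245.1]
tool_rot: [[-0.995, 0.003, -0.099], [0.099, -0.001, -0.995], [-0.003, -1.0, 0.0]]
contact_force: [0.4, 1.1, 0.2]
grip_width: 41.0
```

Run:
```python
from h import *
st();plan(c2w(-74,-92,63.5),-95.7)
```

```text
t 31.3 grasp [ 533.6 -173.    73.1] case [-78.5 -93.2  73.1] zang -95.7 F [0.4 1.1 0.2] w 41.0 j [-19.  25. 104.   0.  50.  77.]
t 31.3 rot [-0.03  0.03 -0.18] shift(final axes) cm [-0.5   0.96 -0.11] (cur axes) [-0.5   0.96 -0.11] F [0.4 1.1 0.2] w 41.0
```

Request:
{"name": "servo_tool", "arguments": {
  "motion": [
    {"fingers": 45,"translation": [-0.4,0.9,0],"delta_rot": [0,0,0]},
    {"fingers": 45,"translation": [0,0,0],"delta_rot": [0,0,0]},
    {"fingers": 0,"translation": [0,0,0],"delta_rot": [0,0,0]},
    {"fingers": 0,"translation": [0,0,0],"delta_rot": [0,0,0]},
    {"fingers": 0,"translation": [0,0,0],"delta_rot": [0,0,0]}
  ]
}}

```text
t: 31.8
tcp_pos: [537.0, -173.0, 234.6]
tool_rot: [[-0.995, 0.0, -0.099], [0.099, 0.0, -0.995], [-0.0, -1.0, -0.0]]
contact_force: [0.8, -0.2, 0.1]
grip_width: 27.8
```

Request:
{"name": "servo_tool", "arguments": {
  "motion": [
    {"fingers": 0,"translation": [0,0,0],"delta_rot": [0,0,0]},
    {"fingers": 0,"translation": [0,0,0],"delta_rot": [0,0,0]},
    {"fingers": 0,"translation": [0,-1,0],"delta_rot": [0,0,0]},
    {"fingers": 0,"translation": [0,-2,0],"delta_rot": [0,0,0]},
    {"fingers": 0,"translation": [0,-3,0],"delta_rot": [0,0,0]}
  ]
}}

```text
t: 32.3
tcp_pos: [536.4, -172.9, 294.2]
tool_rot: [[-0.995, -0.004, -0.099], [0.099, 0.002, -0.995], [0.004, -1.0, -0.001]]
contact_force: [-0.5, 0.7, -0.6]
grip_width: 27.8
```

Run:
```python
from h import *
st()
```

```text
t 32.3 grasp [ 535.8 -172.6  122.2] case [-76.4 -92.6 122.2] zang -95.7 F [-0.5  0.7 -0.6] w 27.8 j [-19.  23. 100.   0.  57.  77.]
```

Request:
{"name": "servo_tool", "arguments": {
  "motion": [
    {"fingers": 0,"translation": [1,-3,0],"delta_rot": [0,0,0]},
    {"fingers": 0,"translation": [3,-3,0],"delta_rot": [0,0,0]},
    {"fingers": 0,"translation": [3,-1,0],"delta_rot": [0,-4,0]},
    {"fingers": 0,"translation": [1,0,0],"delta_rot": [0,-8,0]},
    {"fingers": 0,"translation": [0,0,0],"delta_rot": [0,-8.5,0]}
  ]
}}

```text
t: 32.8
tcp_pos: [455.5, -165.6, 365.9]
tool_rot: [[-0.965, 0.001, 0.261], [-0.261, -0.0, -0.965], [-0.001, -1.0, 0.0]]
contact_force: [0.9, -0.2, -0.6]
grip_width: 28.0
```

Request:
{"name": "servo_tool", "arguments": {
  "motion": [
    {"fingers": 0,"translation": [0,0,0],"delta_rot": [0,-8.5,0]},
    {"fingers": 0,"translation": [0,0,0],"delta_rot": [0,-8.5,0]},
    {"fingers": 0,"translation": [0,0,0],"delta_rot": [0,-8.5,0]},
    {"fingers": 0,"translation": [0,0,0],"delta_rot": [0,-8.5,0]},
    {"fingers": 0,"translation": [0,0,0],"delta_rot": [0,-8.5,0]}
  ]
}}

```text
t: 33.3
tcp_pos: [457.1, -165.8, 365.1]
tool_rot: [[-0.534, 0.0, 0.845], [-0.845, 0.0, -0.534], [-0.0, -1.0, 0.0]]
contact_force: [0.4, -0.1, -0.9]
grip_width: 27.8
```

Request:
{"name": "servo_tool", "arguments": {
  "motion": [
    {"fingers": 0,"translation": [0,0,0],"delta_rot": [0,-8.5,0]},
    {"fingers": 0,"translation": [0,0,0],"delta_rot": [0,-8.5,0]},
    {"fingers": 0,"translation": [0,0,0],"delta_rot": [0,-8.5,0]},
    {"fingers": 0,"translation": [0,0,0],"delta_rot": [0,-8.5,0]},
    {"fingers": 0,"translation": [0,0,0],"delta_rot": [0,-8.5,0]}
  ]
}}

```text
t: 33.8
tcp_pos: [457.1, -165.8, 365.0]
tool_rot: [[0.177, 0.0, 0.984], [-0.984, 0.0, 0.177], [-0.0, -1.0, 0.0]]
contact_force: [0.1, 0.1, -1.8]
grip_width: 27.9
```

Request:
{"name": "servo_tool", "arguments": {
  "motion": [
    {"fingers": 0,"translation": [0,0,0],"delta_rot": [0,-8.5,0]},
    {"fingers": 0,"translation": [0,0,0],"delta_rot": [0,-8.5,0]},
    {"fingers": 0,"translation": [0,0,0],"delta_rot": [0,-8.5,0]},
    {"fingers": 0,"translation": [0,0,0],"delta_rot": [0,-8.5,0]},
    {"fingers": 0,"translation": [0,0,0],"delta_rot": [0,-8.5,0]}
  ]
}}

```text
t: 34.3
tcp_pos: [457.1, -165.8, 365.0]
tool_rot: [[0.795, 0.0, 0.606], [-0.606, 0.0, 0.795], [0.0, -1.0, 0.0]]
contact_force: [0.5, 0.4, -1.4]
grip_width: 27.8
```

Run:
```python
from h import *
st();plan(c2w(-156,-93,100),84.3)
```

```text
t 34.3 grasp [ 457.1 -165.7  193. ] case [-155.4  -93.6  193. ] zang 52.7 F [ 0.5  0.4 -1.4] w 27.8 j [-21.  12. 104.   0.  63. -74.]
t 34.3 rot [-2.000e-02 -3.161e+01  1.000e-02] shift(final axes) cm [-0.06  9.3   0.07] (cur axes) [-0.09  9.3   0.02] F [ 0.5  0.4 -1.4] w 27.8
```

Request:
{"name": "servo_tool", "arguments": {
  "motion": [
    {"fingers": 0,"translation": [0,1,0],"delta_rot": [0,-8,0]},
    {"fingers": 0,"translation": [0,2,0],"delta_rot": [0,-8,0]},
    {"fingers": 0,"translation": [0,2.5,0],"delta_rot": [0,-8,0]},
    {"fingers": 0,"translation": [0,2.5,0],"delta_rot": [0,-7.6,0]},
    {"fingers": 0,"translation": [0,1.4,0],"delta_rot": [0,0,0]}
  ]
}}

```text
t: 34.8
tcp_pos: [456.7, -165.6, 269.3]
tool_rot: [[0.995, -0.002, 0.103], [-0.103, 0.001, 0.995], [-0.002, -1.0, 0.001]]
contact_force: [-0.2, -0.5, -0.3]
grip_width: 28.2
```

Request:
{"name": "servo_tool", "arguments": {
  "motion": [
    {"fingers": 0,"translation": [0,0,0],"delta_rot": [0,0,0]},
    {"fingers": 0,"translation": [0,0,0],"delta_rot": [0,0,0]},
    {"fingers": 0,"translation": [0,0,0],"delta_rot": [0,0,0]},
    {"fingers": 0,"translation": [0,0,0],"delta_rot": [0,0,0]},
    {"fingers": 0,"translation": [0,0,0],"delta_rot": [0,0,0]}
  ]
}}

```text
t: 35.3
tcp_pos: [457.4, -165.9, 271.2]
tool_rot: [[0.994, 0.001, 0.106], [-0.106, -0.0, 0.994], [0.002, -1.0, -0.0]]
contact_force: [-0.3, -1.2, -1.1]
grip_width: 28.1
```

Run:
```python
from h import *
st()
f=grab('side'); im=cv2.cvtColor(f['image'],cv2.COLOR_RGB2BGR)
cv2.imwrite('pics/z40.png',cv2.resize(im[140:240,310:420],None,fx=6,fy=6,interpolation=cv2.INTER_CUBIC))
```

```text
t 35.3 grasp [ 457.7 -166.    99.2] case [-154.8  -93.8   99.2] zang 83.9 F [-0.3 -1.2 -1.1] w 28.1 j [ -21.   18.  112.    0.   50. -105.]
```

View pics/z40.png

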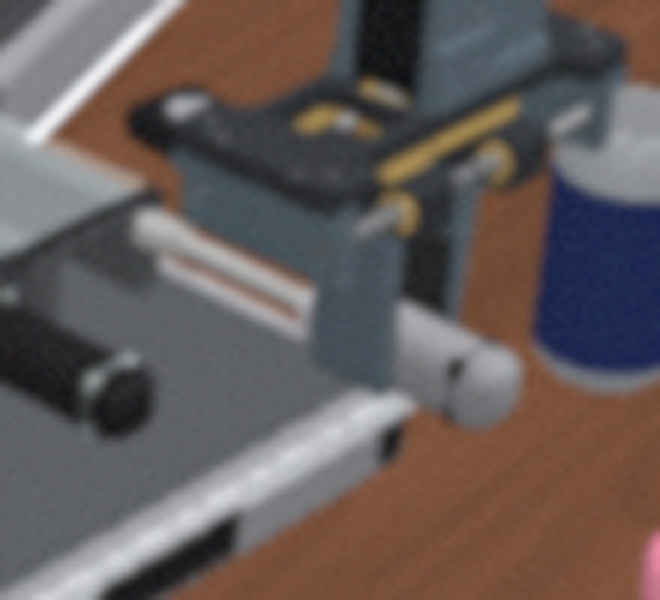

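Run:
```python
from h import *
fs=grab('side')
z=lambda u,v:(310+(u+.5)/6-.5,140+(v+.5)/6-.5)
print('tip',onY(fs,*z(140,225),-93),'mid',onY(fs,*z(225,261),-93),'near collar',onY(fs,*z(300,297),-93))
planp(c2w(-156,-93,66),84.3,0)
```

```text
tip [-27.44744778 -93.          92.65300489] mid [-73.78585089 -93.          94.45120162] near collar [-113.14636202  -93.           94.1210795 ]
t 35.4 rot [-0.   -0.36  0.05] shift final axes cm [-0.09  3.29  0.07] cur axes [-0.09  3.29  0.07] F [ 0.4  0.2 -1.3] w 27.9
```

Request:
{"name": "servo_tool", "arguments": {
  "motion": [
    {"fingers": 0,"translation": [0,1.3,0.1],"delta_rot": [0,-0.3,0]},
    {"fingers": 0,"translation": [0,1.9,0],"delta_rot": [0,0,0]},
    {"fingers": 0,"translation": [0,0,0],"delta_rot": [0,0,0]},
    {"fingers": 0,"translation": [1.5,0,0],"delta_rot": [0,0,0]},
    {"fingers": 0,"translation": [1.5,0,0],"delta_rot": [0,0,0]}
  ]
}}

```text
t: 35.9
tcp_pos: [487.7, -168.0, 239.2]
tool_rot: [[0.995, 0.0, 0.101], [-0.101, 0.0, 0.995], [0.0, -1.0, 0.0]]
contact_force: [0.1, 0.7, -1.3]
grip_width: 27.9
```

Request:
{"name": "servo_tool", "arguments": {
  "motion": [
    {"fingers": 0,"translation": [1.5,0,0],"delta_rot": [0,0,0]},
    {"fingers": 0,"translation": [1.5,0,0],"delta_rot": [0,0,0]},
    {"fingers": 0,"translation": [0,0,0],"delta_rot": [0,0,0]},
    {"fingers": 0,"translation": [0,0,0],"delta_rot": [0,0,0]},
    {"fingers": 0,"translation": [0,0,0],"delta_rot": [0,0,0]}
  ]
}}

```text
t: 36.4
tcp_pos: [516.3, -170.7, 238.6]
tool_rot: [[0.995, -0.001, 0.1], [-0.1, 0.001, 0.995], [-0.001, -1.0, 0.0]]
contact_force: [-0.0, 0.4, -1.1]
grip_width: 27.8
```

Run:
```python
from h import *
st()
planp(c2w(-21,-93,64),84.3,0)
f=grab('side'); im=cv2.cvtColor(f['image'],cv2.COLOR_RGB2BGR)
cv2.imwrite('pics/z41.png',cv2.resize(im[140:240,310:420],None,fx=6,fy=6,interpolation=cv2.INTER_CUBIC))
```

```text
t 36.4 grasp [ 516.1 -170.6   66.6] case [-96.2 -92.6  66.6] zang 84.2 F [-0.   0.4 -1.1] w 27.8 j [ -20.   25.  107.    0.   49. -104.]
t 36.4 rot [-0.02 -0.06 -0.06] shift final axes cm [ 7.5   0.26 -0.03] cur axes [ 7.5   0.25 -0.02] F [-0.   0.4 -1.1] w 27.8
```

View pics/z41.png

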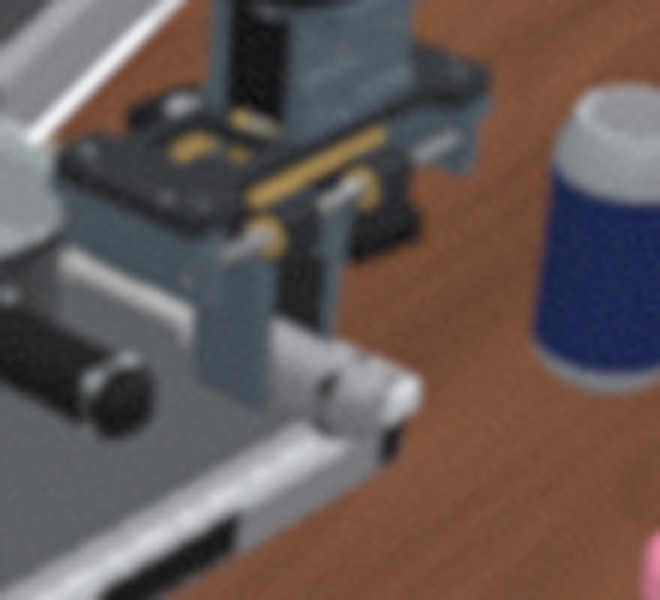

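Run:
```python
from h import *
f=grab('top')
print(ray(f,505,266,122).round(0), ray(f,487,277,0).round(0), 'remote',ray(f,492,215,20).round(0), c2w(-21,-182,0).round(0))
```

```text
[ 451. -345.  122.] [ 445. -347.    0.] remote [ 575. -363.   20.] [ 582. -267.    0.]
```

Request:
{"name": "servo_tool", "arguments": {
  "motion": [
    {"fingers": 0,"translation": [1.5,0,0],"delta_rot": [0,0,0]},
    {"fingers": 0,"translation": [1.5,0,0],"delta_rot": [0,0,0]},
    {"fingers": 0,"translation": [1.5,0,0],"delta_rot": [0,0,0]},
    {"fingers": 0,"translation": [1.5,0,0],"delta_rot": [0,0,0]},
    {"fingers": 0,"translation": [1.5,0,0],"delta_rot": [0,0,0]}
  ]
}}

```text
t: 37.0
tcp_pos: [589.7, -178.2, 238.3]
tool_rot: [[0.995, -0.01, 0.1], [-0.1, 0.002, 0.995], [-0.01, -1.0, 0.001]]
contact_force: [-36.1, 1.2, 26.0]
grip_width: 27.9
```

Request:
{"name": "servo_tool", "arguments": {
  "motion": [
    {"fingers": 0,"translation": [0,0,0],"delta_rot": [0,0,0]},
    {"fingers": 0,"translation": [0,0.3,0],"delta_rot": [0,0,0]},
    {"fingers": 0,"translation": [0,0,0],"delta_rot": [0,0,0]},
    {"fingers": 0,"translation": [0,0,0],"delta_rot": [0,0,0]},
    {"fingers": 0,"translation": [0,0,0],"delta_rot": [0,0,0]}
  ]
}}

```text
t: 37.5
tcp_pos: [589.1, -178.1, 235.0]
tool_rot: [[0.995, -0.008, 0.101], [-0.101, 0.002, 0.995], [-0.008, -1.0, 0.001]]
contact_force: [-7.2, 0.6, 2.1]
grip_width: 27.6
```

Run:
```python
from h import *
st()
```

```text
t 37.5 grasp [ 587.7 -177.8   63. ] case [-24.2 -92.6  63. ] zang 84.2 F [-7.2  0.6  2.1] w 27.6 j [ -18.   30.   97.   -0.   53. -102.]
```

Run:
```python
from h import *
f=grab('side'); im=cv2.cvtColor(f['image'],cv2.COLOR_RGB2BGR)
cv2.imwrite('pics/z42.png',cv2.resize(im[120:220,270:380],None,fx=6,fy=6,interpolation=cv2.INTER_CUBIC))
f=grab('top'); im=cv2.cvtColor(f['image'],cv2.COLOR_RGB2BGR)
cv2.imwrite('pics/z43.png',cv2.resize(im[80:300,210:450],None,fx=3.3,fy=2.7,interpolation=cv2.INTER_CUBIC))
```

```text
(no output)
```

View pics/z42.png

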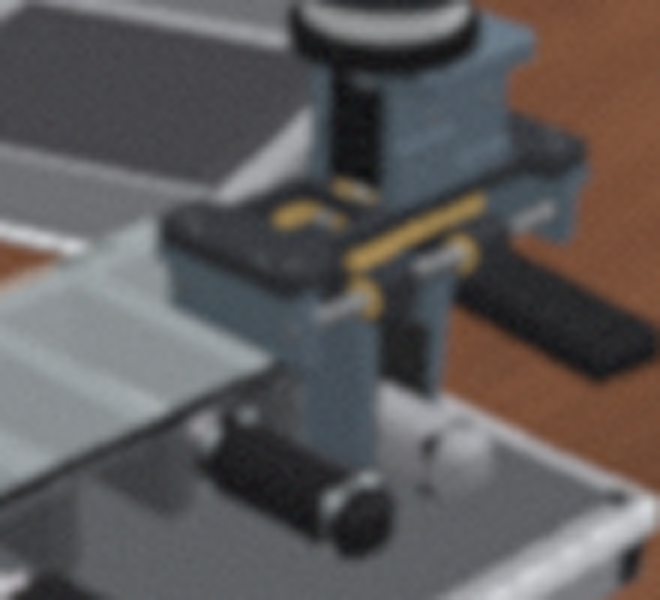

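View pics/z43.png

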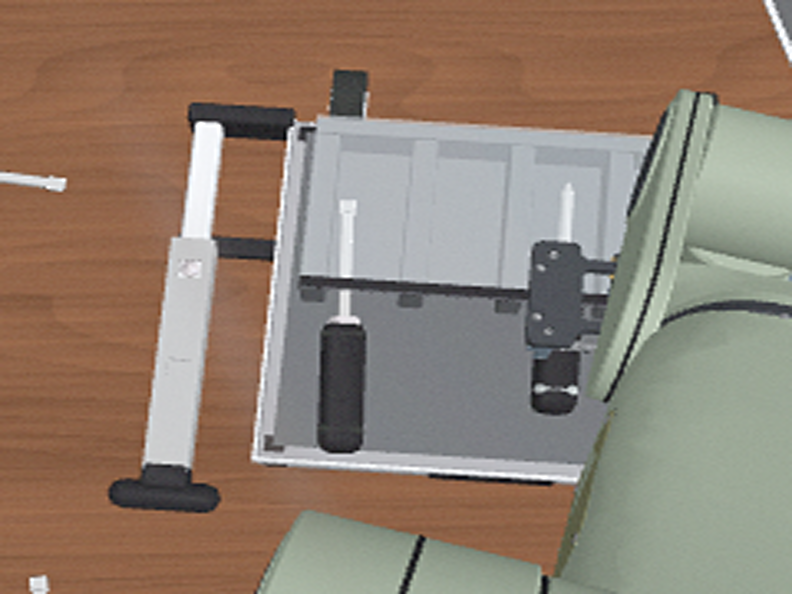

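Request:
{"name": "servo_tool", "arguments": {
  "motion": [
    {"fingers": 45,"translation": [0,0,0],"delta_rot": [0,0,0]},
    {"fingers": 45,"translation": [0,0,0],"delta_rot": [0,0,0]},
    {"fingers": 45,"translation": [-0.5,0,0],"delta_rot": [0,0,0]},
    {"fingers": 45,"translation": [-0.3,-2,0],"delta_rot": [0,0,0]},
    {"fingers": 45,"translation": [0,-4,0],"delta_rot": [0,0,0]}
  ]
}}

```text
t: 38.1
tcp_pos: [582.3, -177.4, 293.4]
tool_rot: [[0.995, -0.007, 0.1], [-0.1, 0.002, 0.995], [-0.007, -1.0, 0.001]]
contact_force: [0.5, -0.3, -0.2]
grip_width: 40.9
```

Request:
{"name": "servo_tool", "arguments": {
  "motion": [
    {"fingers": 45,"translation": [-2,-4,0],"delta_rot": [0,0,0]},
    {"fingers": 45,"translation": [-4,-2,2],"delta_rot": [0,0,0]},
    {"fingers": 45,"translation": [-4,0,2],"delta_rot": [0,0,0]},
    {"fingers": 45,"translation": [-4,0,2],"delta_rot": [0,0,0]},
    {"fingers": 45,"translation": [-2,0,0],"delta_rot": [0,0,0]}
  ]
}}

```text
t: 38.6
tcp_pos: [427.1, -100.1, 355.8]
tool_rot: [[0.995, -0.001, 0.099], [-0.099, 0.001, 0.995], [-0.001, -1.0, 0.001]]
contact_force: [1.1, 0.4, -0.1]
grip_width: 41.0
```

Run:
```python
from h import *
st()
f=grab('side'); im=cv2.cvtColor(f['image'],cv2.COLOR_RGB2BGR)
cv2.imwrite('pics/z44.png',cv2.resize(im[140:300,180:390],None,fx=3.6,fy=3.6,interpolation=cv2.INTER_CUBIC))
f=grab('top'); im=cv2.cvtColor(f['image'],cv2.COLOR_RGB2BGR)
cv2.imwrite('pics/z45.png',cv2.resize(im[80:300,210:450],None,fx=3.3,fy=2.7,interpolation=cv2.INTER_CUBIC))
```

```text
t 38.6 grasp [427.  -99.9 183.8] case [-191.9  -31.2  183.8] zang 84.3 F [ 1.1  0.4 -0.1] w 41.0 j [-15.   8. 111.   0.  61. -99.]
```

View pics/z44.png

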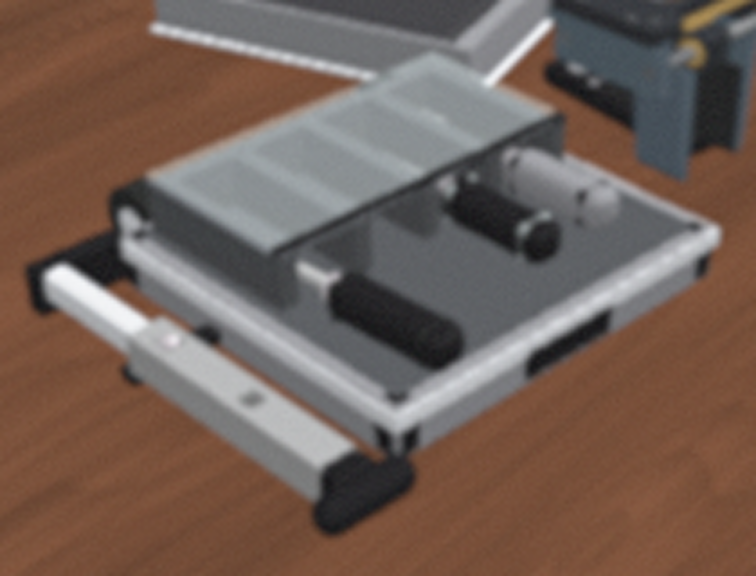

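View pics/z45.png

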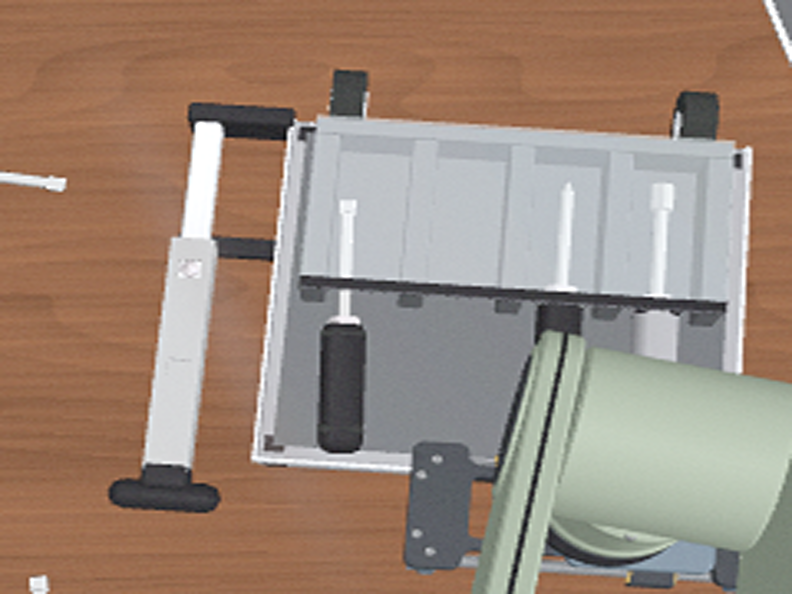

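Run:
```python
from h import *
f=grab('top')
P=lambda u,v,z: ray(f,210+(u+.5)/3.3-.5,80+(v+.5)/2.7-.5,z)
print('nut tip',w2c(P(662,184,58)).round(1),'cross tip',w2c(P(569,184,56)).round(1),'flat tip',w2c(P(348,200,56)).round(1))
plan(c2w(-58,100,110),84.3)
```

```text
nut tip [105.2 -91.6  58. ] cross tip [101.4 -32.2  56. ] flat tip [ 77.4 108.2  56. ]
t 38.75 rot [ 0.02 -0.06  0.14] shift(final axes) cm [13.1   7.43 13.26] (cur axes) [13.07  7.46 13.28] F [ 0.5 -0.9  0.3] w 41.3
```

Request:
{"name": "servo_tool", "arguments": {
  "motion": [
    {"fingers": 55,"translation": [1,0,4],"delta_rot": [0,0,0]},
    {"fingers": 55,"translation": [3,0,4],"delta_rot": [0,0,0]},
    {"fingers": 55,"translation": [3,2,3],"delta_rot": [0,0,0]},
    {"fingers": 55,"translation": [3,3,2.2],"delta_rot": [0,0,0]},
    {"fingers": 55,"translation": [2.8,2.5,0],"delta_rot": [0,0,0]}
  ]
}}

```text
t: 39.25
tcp_pos: [574.1, 19.0, 279.2]
tool_rot: [[0.995, 0.003, 0.098], [-0.098, 0.001, 0.995], [0.002, -1.0, 0.001]]
contact_force: [0.7, 0.6, -0.6]
grip_width: 50.1
```

Request:
{"name": "servo_tool", "arguments": {
  "motion": [
    {"fingers": 55,"translation": [0,2,0],"delta_rot": [0,0,0]},
    {"fingers": 55,"translation": [0,1.5,0],"delta_rot": [0,0,0]},
    {"fingers": 55,"translation": [0,0,0],"delta_rot": [0,0,0]},
    {"fingers": 55,"translation": [0,0,0],"delta_rot": [0,0,0]},
    {"fingers": 55,"translation": [0,0,0],"delta_rot": [0,0,0]}
  ]
}}

```text
t: 39.75
tcp_pos: [572.0, 16.5, 246.5]
tool_rot: [[0.995, 0.003, 0.101], [-0.101, 0.0, 0.995], [0.003, -1.0, 0.001]]
contact_force: [-0.1, -0.6, -0.8]
grip_width: 50.0
```

Run:
```python
from h import *
st();plan(c2w(-60,100,64),84.3)
f=grab('side'); im=cv2.cvtColor(f['image'],cv2.COLOR_RGB2BGR)
cv2.imwrite('pics/z46.png',cv2.resize(im[140:300,180:390],None,fx=3.6,fy=3.6,interpolation=cv2.INTER_CUBIC))
```

```text
t 39.75 grasp [572.5  16.5  74.5] case [-58.6  99.2  74.5] zang 84.2 F [-0.1 -0.6 -0.8] w 50.0 j [  0.  26. 102.   0.  51. -84.]
t 39.75 rot [-0.03 -0.08  0.15] shift(final axes) cm [-0.09  1.05  0.09] (cur axes) [-0.09  1.05  0.09] F [-0.1 -0.6 -0.8] w 50.0
```

View pics/z46.png

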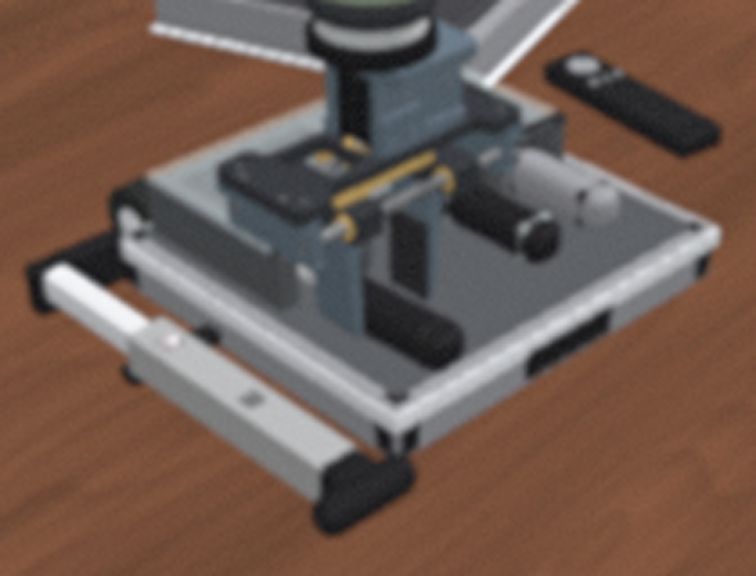

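Request:
{"name": "servo_tool", "arguments": {
  "motion": [
    {"fingers": 55,"translation": [-0.1,1.0,0],"delta_rot": [0,0,0]},
    {"fingers": 55,"translation": [0,0,0],"delta_rot": [0,0,0]},
    {"fingers": 0,"translation": [0,0,0],"delta_rot": [0,0,0]},
    {"fingers": 0,"translation": [0,0,0],"delta_rot": [0,0,0]},
    {"fingers": 0,"translation": [0,0,0],"delta_rot": [0,0,0]}
  ]
}}

```text
t: 40.3
tcp_pos: [570.3, 16.8, 235.7]
tool_rot: [[0.995, 0.001, 0.1], [-0.1, 0.0, 0.995], [0.001, -1.0, 0.0]]
contact_force: [0.3, -0.2, -0.2]
grip_width: 29.2
```

Request:
{"name": "servo_tool", "arguments": {
  "motion": [
    {"fingers": 0,"translation": [0,0,0],"delta_rot": [0,0,0]},
    {"fingers": 0,"translation": [0,0,0],"delta_rot": [0,0,0]},
    {"fingers": 0,"translation": [0,-0.2,0],"delta_rot": [0,0,0]},
    {"fingers": 0,"translation": [0.3,0,-0.5],"delta_rot": [0,0,0]},
    {"fingers": 0,"translation": [1,0,0],"delta_rot": [0,0,0]}
  ]
}}

```text
t: 40.8
tcp_pos: [582.3, 9.9, 237.4]
tool_rot: [[0.995, -0.001, 0.101], [-0.101, -0.0, 0.995], [-0.001, -1.0, -0.0]]
contact_force: [1.2, 0.3, -1.3]
grip_width: 28.2
```

Run:
```python
from h import *
st();plan(c2w(-28,93,66),84.3)
```

```text
t 40.8 grasp [582.1   9.9  65.4] case [-48.4  93.6  65.4] zang 84.2 F [ 1.2  0.3 -1.3] w 28.2 j [ -0.  28. 101.  -0.  51. -84.]
t 40.8 rot [ 0.01 -0.07 -0.07] shift(final axes) cm [ 2.02 -0.06 -0.06] (cur axes) [ 2.02 -0.06 -0.06] F [ 1.2  0.3 -1.3] w 28.2
```

Request:
{"name": "servo_tool", "arguments": {
  "motion": [
    {"fingers": 0,"translation": [0.7,0,0],"delta_rot": [0,0,0]},
    {"fingers": 0,"translation": [0.7,0,0],"delta_rot": [0,0,0]},
    {"fingers": 0,"translation": [0.5,0,0],"delta_rot": [0,0,0]},
    {"fingers": 0,"translation": [0,0,0],"delta_rot": [0,0,0]},
    {"fingers": 0,"translation": [0,0.1,0],"delta_rot": [0,0,0]}
  ]
}}

```text
t: 41.3
tcp_pos: [601.5, 8.6, 236.4]
tool_rot: [[0.995, -0.0, 0.1], [-0.1, 0.0, 0.995], [-0.0, -1.0, 0.0]]
contact_force: [0.3, -0.1, -0.9]
grip_width: 27.8
```

Request:
{"name": "servo_tool", "arguments": {
  "motion": [
    {"fingers": 50,"translation": [0,0,0],"delta_rot": [0,0,0]},
    {"fingers": 50,"translation": [0,0,0],"delta_rot": [0,0,0]},
    {"fingers": 50,"translation": [0,0,0],"delta_rot": [0,0,0]},
    {"fingers": 50,"translation": [-0.3,-2,0],"delta_rot": [0,0,0]},
    {"fingers": 50,"translation": [0,-4,0],"delta_rot": [0,0,0]}
  ]
}}

```text
t: 41.8
tcp_pos: [597.3, 8.9, 294.2]
tool_rot: [[0.995, -0.008, 0.1], [-0.1, 0.0, 0.995], [-0.008, -1.0, -0.001]]
contact_force: [-0.2, -0.5, -0.4]
grip_width: 45.3
```

Request:
{"name": "servo_tool", "arguments": {
  "motion": [
    {"fingers": 50,"translation": [-3,-4,0],"delta_rot": [0,0,0]},
    {"fingers": 0,"translation": [-4,-2,0],"delta_rot": [0,0,0]},
    {"fingers": 0,"translation": [-4,0,0],"delta_rot": [0,0,0]},
    {"fingers": 0,"translation": [-4,0,0],"delta_rot": [0,0,0]},
    {"fingers": 0,"translation": [-2,0,0],"delta_rot": [0,0,0]}
  ]
}}

```text
t: 42.3
tcp_pos: [426.0, 26.1, 356.7]
tool_rot: [[0.995, -0.001, 0.1], [-0.1, 0.0, 0.995], [-0.001, -1.0, 0.0]]
contact_force: [0.8, -0.3, -0.8]
grip_width: 16.5
```

Run:
```python
from h import *
st()
f=grab('side'); im=cv2.cvtColor(f['image'],cv2.COLOR_RGB2BGR)
cv2.imwrite('pics/z47.png',cv2.resize(im[140:300,180:390],None,fx=3.6,fy=3.6,interpolation=cv2.INTER_CUBIC))
f=grab('top'); im=cv2.cvtColor(f['image'],cv2.COLOR_RGB2BGR)
cv2.imwrite('pics/z48.png',cv2.resize(im[80:300,210:450],None,fx=3.3,fy=2.7,interpolation=cv2.INTER_CUBIC))
```

```text
t 42.3 grasp [425.8  26.1 184.7] case [-205.6   94.2  184.7] zang 84.3 F [ 0.8 -0.3 -0.8] w 16.5 j [  2.   7. 112.   0.  61. -82.]
```

View pics/z47.png

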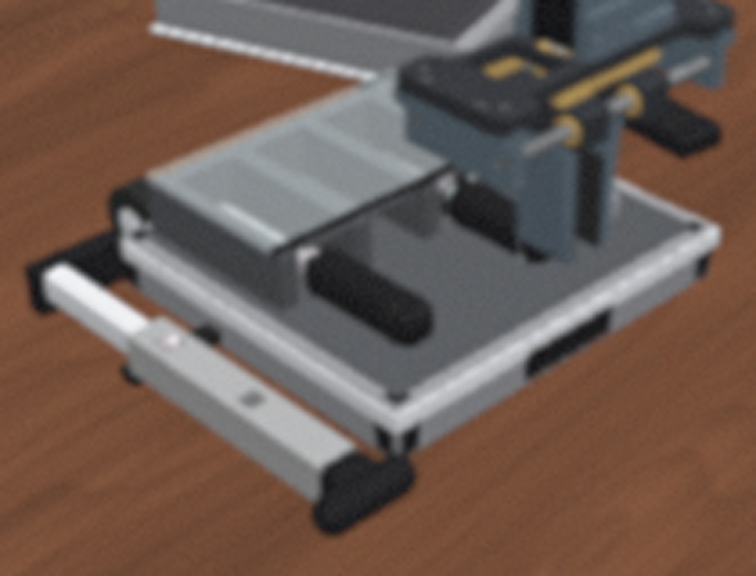

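View pics/z48.png

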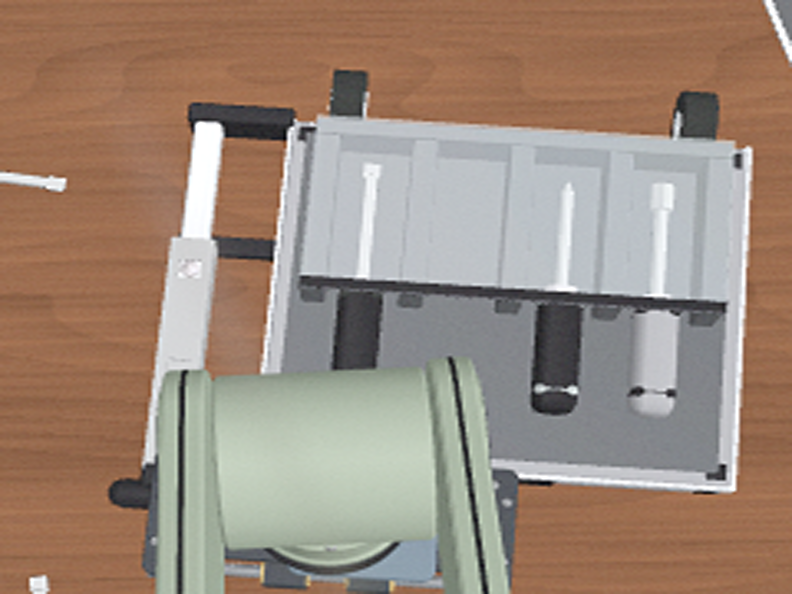

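Run:
```python
from h import *
f=grab('side')
P=lambda u,v,z:ray(f,180+(u+.5)/3.6-.5,140+(v+.5)/3.6-.5,z)
print('pin',w2c(P(172,340,49)).round(1),w2c(P(172,340,44)).round(1),'hole',w2c(P(253,399,44)).round(1))
im=cv2.cvtColor(f['image'],cv2.COLOR_RGB2BGR)
cv2.imwrite('pics/z49.png',cv2.resize(im[210:300,190:300],None,fx=6.5,fy=6.5,interpolation=cv2.INTER_CUBIC))
f=grab('top'); im=cv2.cvtColor(f['image'],cv2.COLOR_RGB2BGR)
cv2.imwrite('pics/z50.png',cv2.resize(im[100:280,230:300],None,fx=5,fy=3.3,interpolation=cv2.INTER_CUBIC))
P=lambda u,v,z: ray(f,210+(u+.5)/3.3-.5,80+(v+.5)/2.7-.5,z)
print('top pin',w2c(P(189,268,49)).round(1),'flat tip',w2c(P(372,165,56)).round(1))
```

```text
pin [ 10.6 205.4  49. ] [ 16.6 201.4  44. ] hole [-64.7 204.4  44. ]
top pin [ 16.7 205.3  49. ] flat tip [107.4  95.   56. ]
```

View pics/z49.png

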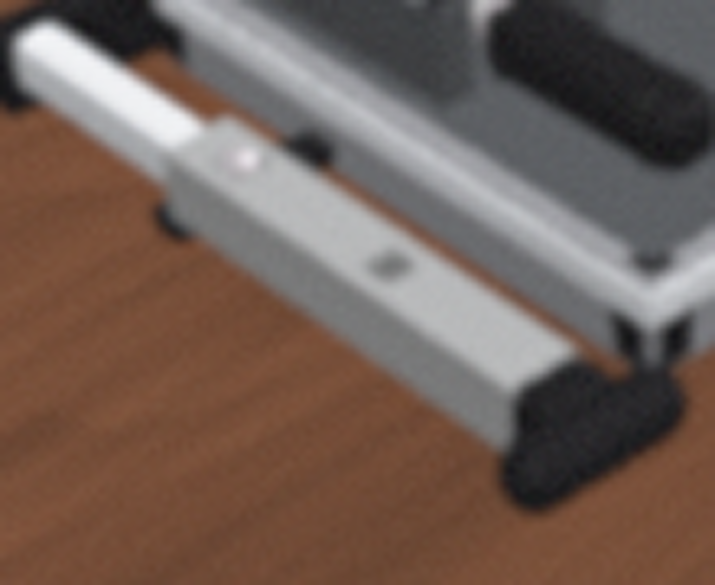

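View pics/z50.png

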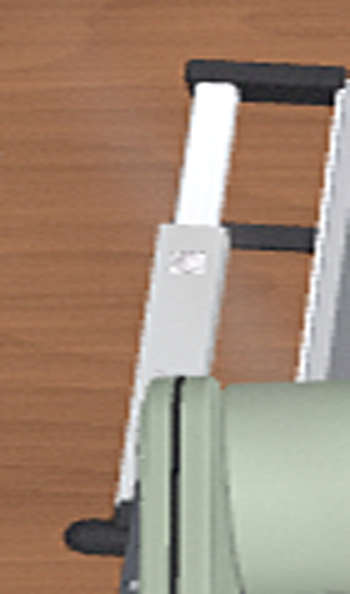

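Run:
```python
from h import *
f=grab('top'); print('mug',ray(f,125,215,95).round(0))
plan(c2w(10,205,85),84.3)
```

```text
mug [576. 393.  95.]
t 42.55 rot [-0.03 -0.06  0.13] shift(final axes) cm [21.1  10.   11.06] (cur axes) [21.07 10.05 11.08] F [-0.2 -0.4 -0.5] w 0.5
```

Request:
{"name": "servo_tool", "arguments": {
  "motion": [
    {"fingers": 0,"translation": [3,0,3],"delta_rot": [0,0,0]},
    {"fingers": 0,"translation": [4,0,3],"delta_rot": [0,0,0]},
    {"fingers": 0,"translation": [4,1,3],"delta_rot": [0,0,0]},
    {"fingers": 0,"translation": [4,2,2],"delta_rot": [0,0,0]},
    {"fingers": 0,"translation": [4,3,0],"delta_rot": [0,0,0]}
  ]
}}

```text
t: 43.05
tcp_pos: [632.3, 118.5, 296.8]
tool_rot: [[0.995, 0.005, 0.098], [-0.098, 0.002, 0.995], [0.005, -1.0, 0.003]]
contact_force: [1.0, 0.5, 1.5]
grip_width: 0.7
```

Request:
{"name": "servo_tool", "arguments": {
  "motion": [
    {"fingers": 0,"translation": [2,2,0],"delta_rot": [0,0,0]},
    {"fingers": 0,"translation": [0,1.5,0],"delta_rot": [0,0,0]},
    {"fingers": 0,"translation": [0,0,0],"delta_rot": [0,0,0]},
    {"fingers": 0,"translation": [0,0,0],"delta_rot": [0,0,0]},
    {"fingers": 0,"translation": [0,0,0],"delta_rot": [0,0,0]}
  ]
}}

```text
t: 43.55
tcp_pos: [649.0, 113.8, 262.8]
tool_rot: [[0.995, 0.002, 0.1], [-0.1, 0.001, 0.995], [0.002, -1.0, 0.001]]
contact_force: [-0.5, 0.3, 0.2]
grip_width: 0.5
```

Run:
```python
from h import *
st();plan(c2w(10,205,68),84.3)
f=grab('side'); im=cv2.cvtColor(f['image'],cv2.COLOR_RGB2BGR)
cv2.imwrite('pics/z51.png',cv2.resize(im[180:290,170:300],None,fx=5.4,fy=5.4,interpolation=cv2.INTER_CUBIC))
```

```text
t 43.55 grasp [649.4 113.9  90.8] case [  8.2 203.8  90.8] zang 84.2 F [-0.5  0.3  0.2] w 0.5 j [  9.  32.  89.   0.  59. -75.]
t 43.55 rot [-0.04 -0.06  0.11] shift(final axes) cm [0.22 2.28 0.14] (cur axes) [0.21 2.28 0.14] F [-0.5  0.3  0.2] w 0.5
```

View pics/z51.png

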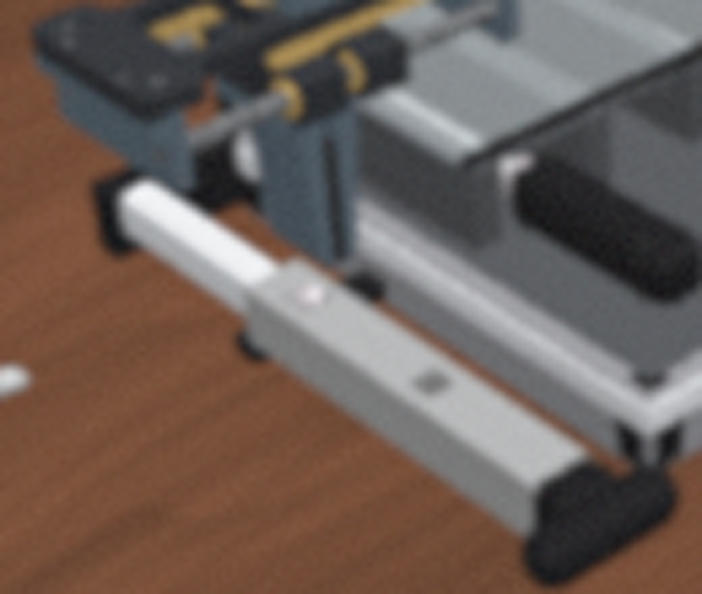

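Request:
{"name": "servo_tool", "arguments": {
  "motion": [
    {"fingers": 0,"translation": [0.1,1,0.1],"delta_rot": [0,0,0]},
    {"fingers": 0,"translation": [0,0.8,0],"delta_rot": [0,0,0]},
    {"fingers": 0,"translation": [0,0.3,0],"delta_rot": [0,0,0]},
    {"fingers": 0,"translation": [0,0,0],"delta_rot": [0,0,0]},
    {"fingers": 0,"translation": [0,0,0],"delta_rot": [0,0,0]}
  ]
}}

```text
t: 44.1
tcp_pos: [649.7, 114.7, 240.7]
tool_rot: [[0.995, 0.0, 0.1], [-0.1, 0.0, 0.995], [0.0, -1.0, 0.0]]
contact_force: [0.3, 0.0, -0.6]
grip_width: 0.5
```

Run:
```python
from h import *
st()
f=grab('side'); im=cv2.cvtColor(f['image'],cv2.COLOR_RGB2BGR)
cv2.imwrite('pics/z52.png',cv2.resize(im[180:290,170:300],None,fx=5.4,fy=5.4,interpolation=cv2.INTER_CUBIC))
```

```text
t 44.1 grasp [649.7 114.7  68.7] case [  8.4 204.6  68.7] zang 84.2 F [ 0.3  0.  -0.6] w 0.5 j [  9.  33.  90.   0.  57. -75.]
```

View pics/z52.png

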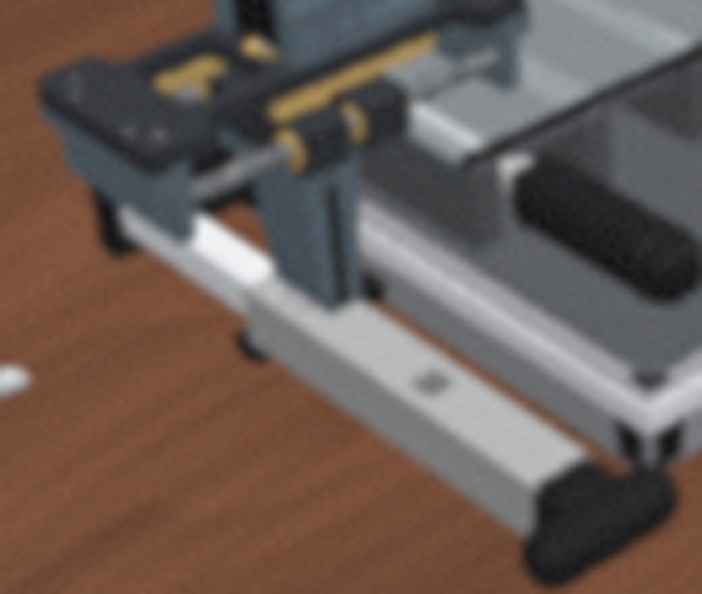

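Request:
{"name": "servo_tool", "arguments": {
  "motion": [
    {"fingers": 0,"translation": [0,0.2,0],"delta_rot": [0,0,0]},
    {"fingers": 0,"translation": [0,0.2,0],"delta_rot": [0,0,0]},
    {"fingers": 0,"translation": [0,0.1,0],"delta_rot": [0,0,0]},
    {"fingers": 0,"translation": [0,0,0],"delta_rot": [0,0,0]},
    {"fingers": 0,"translation": [0,0,0],"delta_rot": [0,0,0]}
  ]
}}

```text
t: 44.65
tcp_pos: [649.9, 114.7, 236.1]
tool_rot: [[0.995, 0.001, 0.1], [-0.1, 0.0, 0.995], [0.001, -1.0, 0.0]]
contact_force: [1.4, 0.1, 2.6]
grip_width: 0.3
```

```bash
python3 -c "
from h import *
st()"
```

```text
t 44.65 grasp [650.  114.8  64.1] case [  8.8 204.6  64.1] zang 84.2 F [1.4 0.1 2.6] w 0.3 j [  9.  34.  90.   0.  56. -75.]
```

Request:
{"name": "servo_tool", "arguments": {
  "motion": [
    {"fingers": 0,"translation": [0,0.1,0],"delta_rot": [0,0,0]},
    {"fingers": 0,"translation": [0,0.1,0],"delta_rot": [0,0,0]},
    {"fingers": 0,"translation": [0,0,0],"delta_rot": [0,0,0]},
    {"fingers": 0,"translation": [0,0,0],"delta_rot": [0,0,0]},
    {"fingers": 0,"translation": [0,0,0],"delta_rot": [0,0,0]}
  ]
}}

```text
t: 45.15
tcp_pos: [649.9, 114.7, 235.1]
tool_rot: [[0.995, 0.002, 0.1], [-0.1, 0.0, 0.995], [0.002, -1.0, 0.001]]
contact_force: [-1.1, -0.3, 8.2]
grip_width: 0.6
```

```bash
python3 -c "
from h import *
st()"
```

```text
t 45.15 grasp [650.2 114.8  63.1] case [  8.9 204.7  63.1] zang 84.2 F [-1.1 -0.3  8.2] w 0.6 j [  9.  34.  90.   0.  56. -75.]
```

Request:
{"name": "servo_tool", "arguments": {
  "motion": [
    {"fingers": 0,"translation": [0,0.07,0],"delta_rot": [0,0,0]},
    {"fingers": 0,"translation": [0,0,0],"delta_rot": [0,0,0]},
    {"fingers": 0,"translation": [0.2,0,0],"delta_rot": [0,0,0]},
    {"fingers": 0,"translation": [0.2,0,0],"delta_rot": [0,0,0]},
    {"fingers": 0,"translation": [0.2,0,0],"delta_rot": [0,0,0]}
  ]
}}

```text
t: 45.65
tcp_pos: [654.4, 114.3, 235.0]
tool_rot: [[0.995, -0.004, 0.101], [-0.101, 0.001, 0.995], [-0.004, -1.0, 0.0]]
contact_force: [-9.2, 1.5, 15.1]
grip_width: 0.4
```

```bash
python3 -c "
from h import *
st()"
```

```text
t 45.65 grasp [653.7 114.4  63. ] case [ 12.5 204.6  63. ] zang 84.2 F [-9.2  1.5 15.1] w 0.4 j [  9.  34.  89.   0.  57. -75.]
```

Request:
{"name": "servo_tool", "arguments": {
  "motion": [
    {"fingers": 0,"translation": [0.25,0,0],"delta_rot": [0,0,0]},
    {"fingers": 0,"translation": [0.25,0,0],"delta_rot": [0,0,0]},
    {"fingers": 0,"translation": [0.3,0,0],"delta_rot": [0,0,0]},
    {"fingers": 0,"translation": [0.3,0,0],"delta_rot": [0,0,0]},
    {"fingers": 0,"translation": [0.2,0,0],"delta_rot": [0,0,0]}
  ]
}}

```text
t: 46.15
tcp_pos: [668.4, 112.8, 235.0]
tool_rot: [[0.995, 0.0, 0.1], [-0.1, 0.0, 0.995], [0.0, -1.0, 0.0]]
contact_force: [-3.8, 0.1, 11.5]
grip_width: 0.5
```

Run:
```python
from h import *
st()
f=grab('side'); im=cv2.cvtColor(f['image'],cv2.COLOR_RGB2BGR)
cv2.imwrite('pics/z53.png',cv2.resize(im[180:290,170:300],None,fx=5.4,fy=5.4,interpolation=cv2.INTER_CUBIC))
```

```text
t 46.15 grasp [668.5 112.9  63. ] case [ 27.3 204.6  63. ] zang 84.2 F [-3.8  0.1 11.5] w 0.5 j [  9.  35.  87.   0.  58. -76.]
```

View pics/z53.png

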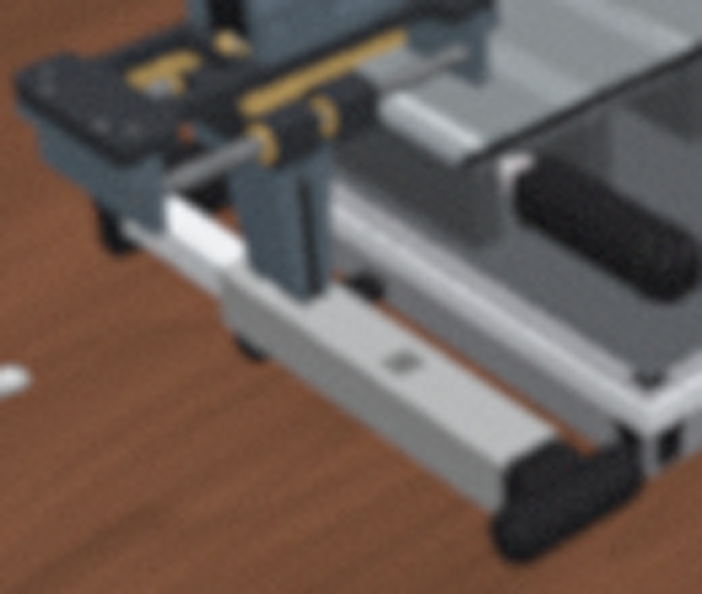

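Request:
{"name": "servo_tool", "arguments": {
  "motion": [
    {"fingers": 0,"translation": [0.5,0,0],"delta_rot": [0,0,0]},
    {"fingers": 0,"translation": [0.5,0,0],"delta_rot": [0,0,0]},
    {"fingers": 0,"translation": [0.5,0,0],"delta_rot": [0,0,0]},
    {"fingers": 0,"translation": [0.5,0,0],"delta_rot": [0,0,0]},
    {"fingers": 0,"translation": [0.5,0,0],"delta_rot": [0,0,0]}
  ]
}}

```text
t: 46.7
tcp_pos: [693.2, 110.2, 235.0]
tool_rot: [[0.995, -0.0, 0.1], [-0.1, 0.0, 0.995], [-0.0, -1.0, 0.0]]
contact_force: [-4.1, -1.0, 10.2]
grip_width: 0.2
```

Request:
{"name": "servo_tool", "arguments": {
  "motion": [
    {"fingers": 0,"translation": [0.5,0,0],"delta_rot": [0,0,0]},
    {"fingers": 0,"translation": [0.5,0,0],"delta_rot": [0,0,0]},
    {"fingers": 0,"translation": [0.5,0,0],"delta_rot": [0,0,0]},
    {"fingers": 0,"translation": [0.5,0,0],"delta_rot": [0,0,0]},
    {"fingers": 0,"translation": [0.3,0,0],"delta_rot": [0,0,0]}
  ]
}}

```text
t: 47.2
tcp_pos: [716.2, 107.8, 235.1]
tool_rot: [[0.995, 0.0, 0.1], [-0.1, 0.0, 0.995], [0.0, -1.0, 0.0]]
contact_force: [-3.3, -0.5, 10.7]
grip_width: 0.3
```

Run:
```python
from h import *
st()
f=grab('side'); im=cv2.cvtColor(f['image'],cv2.COLOR_RGB2BGR)
cv2.imwrite('pics/z54.png',cv2.resize(im[180:290,170:300],None,fx=5.4,fy=5.4,interpolation=cv2.INTER_CUBIC))
f=grab('top'); im=cv2.cvtColor(f['image'],cv2.COLOR_RGB2BGR)
cv2.imwrite('pics/z55.png',cv2.resize(im[80:300,210:450],None,fx=3.3,fy=2.7,interpolation=cv2.INTER_CUBIC))
```

```text
t 47.2 grasp [716.2 107.9  63.1] case [ 75.3 204.4  63.1] zang 84.2 F [-3.3 -0.5 10.7] w 0.3 j [  8.  39.  80.   0.  61. -77.]
```

View pics/z54.png

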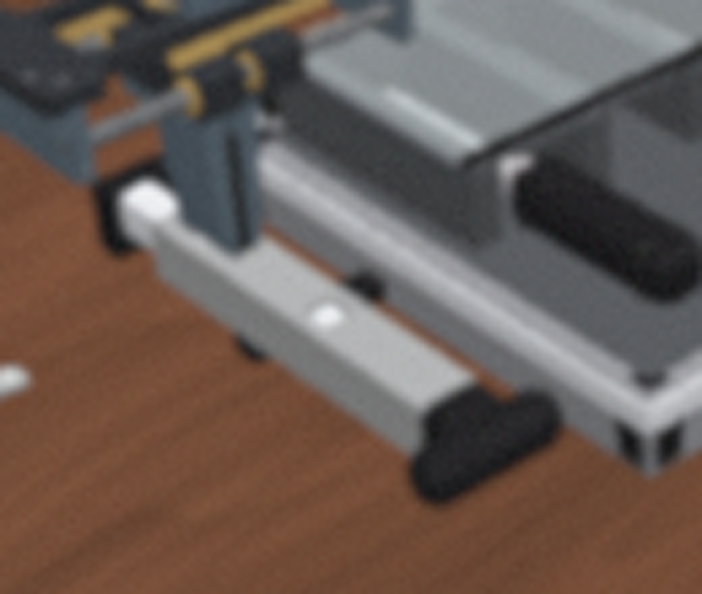

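View pics/z55.png

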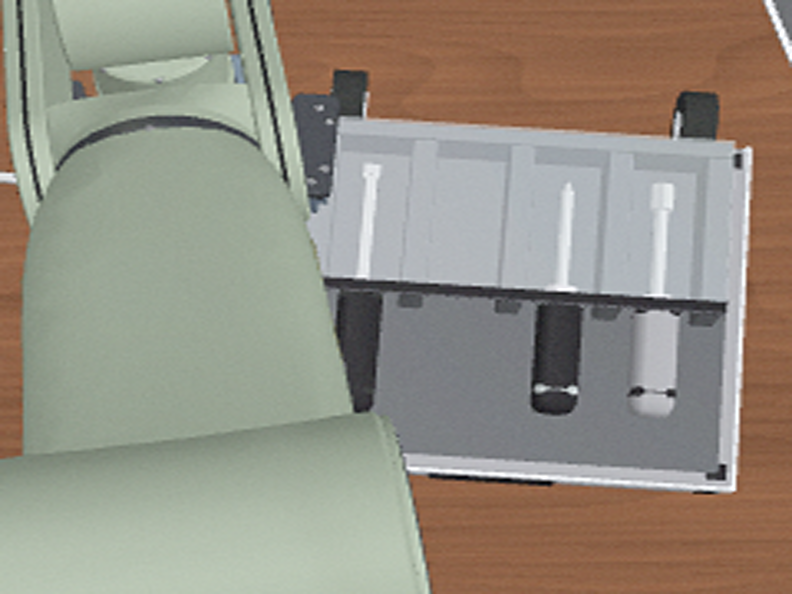

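Request:
{"name": "servo_tool", "arguments": {
  "motion": [
    {"fingers": 0,"translation": [0.2,0,0],"delta_rot": [0,0,0]},
    {"fingers": 0,"translation": [0.2,0,0],"delta_rot": [0,0,0]},
    {"fingers": 0,"translation": [0.2,0,0],"delta_rot": [0,0,0]},
    {"fingers": 0,"translation": [0.15,0,0],"delta_rot": [0,0,0]},
    {"fingers": 0,"translation": [0.1,0,0],"delta_rot": [0,0,0]}
  ]
}}

```text
t: 47.8
tcp_pos: [725.2, 106.9, 235.1]
tool_rot: [[0.995, 0.003, 0.1], [-0.1, -0.0, 0.995], [0.003, -1.0, 0.0]]
contact_force: [-0.6, -1.3, 9.1]
grip_width: 0.6
```

Request:
{"name": "servo_tool", "arguments": {
  "motion": [
    {"fingers": 0,"translation": [0.1,0,0],"delta_rot": [0,0,0]},
    {"fingers": 0,"translation": [0.1,0,0],"delta_rot": [0,0,0]},
    {"fingers": 0,"translation": [0.1,0,0],"delta_rot": [0,0,0]},
    {"fingers": 0,"translation": [0.1,0,0],"delta_rot": [0,0,0]},
    {"fingers": 0,"translation": [0.1,0,0],"delta_rot": [0,0,0]}
  ]
}}

```text
t: 48.3
tcp_pos: [730.0, 106.4, 235.0]
tool_rot: [[0.995, 0.002, 0.1], [-0.1, -0.0, 0.995], [0.002, -1.0, 0.0]]
contact_force: [-1.4, -1.0, 10.3]
grip_width: 0.7
```

Run:
```python
from h import *
st()
f=grab('side'); im=cv2.cvtColor(f['image'],cv2.COLOR_RGB2BGR)
cv2.imwrite('pics/z56.png',cv2.resize(im[180:290,170:300],None,fx=5.4,fy=5.4,interpolation=cv2.INTER_CUBIC))
```

```text
t 48.3 grasp [730.3 106.4  63. ] case [ 89.5 204.3  63. ] zang 84.2 F [-1.4 -1.  10.3] w 0.7 j [  7.  40.  78.  -0.  62. -77.]
```

View pics/z56.png

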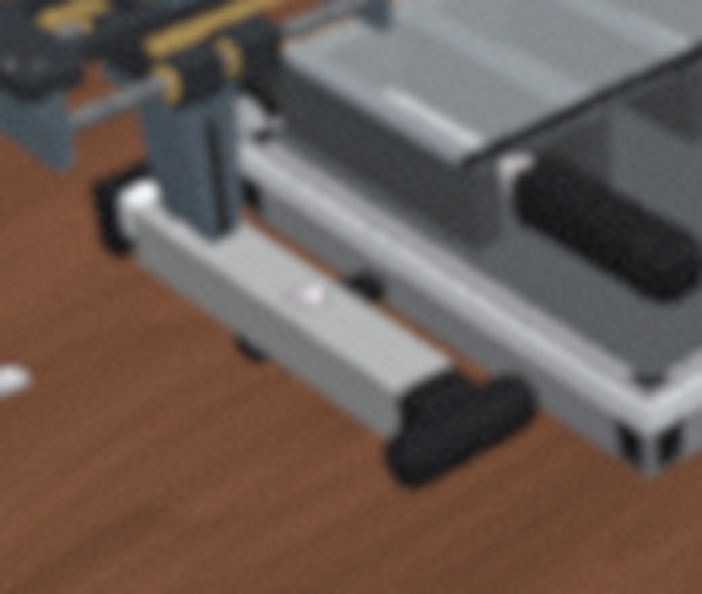

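Request:
{"name": "servo_tool", "arguments": {
  "motion": [
    {"fingers": 0,"translation": [0.1,0,0],"delta_rot": [0,0,0]},
    {"fingers": 0,"translation": [0.1,0,0],"delta_rot": [0,0,0]},
    {"fingers": 0,"translation": [0.1,0,0],"delta_rot": [0,0,0]},
    {"fingers": 0,"translation": [0.1,0,0],"delta_rot": [0,0,0]},
    {"fingers": 0,"translation": [0.1,0,0],"delta_rot": [0,0,0]}
  ]
}}

```text
t: 48.85
tcp_pos: [732.8, 106.2, 235.0]
tool_rot: [[0.995, -0.007, 0.1], [-0.1, 0.0, 0.995], [-0.007, -1.0, -0.0]]
contact_force: [-11.2, -0.3, 16.0]
grip_width: 0.6
```

Run:
```python
from h import *
st()
f=grab('side'); im=cv2.cvtColor(f['image'],cv2.COLOR_RGB2BGR)
cv2.imwrite('pics/z57.png',cv2.resize(im[180:290,170:300],None,fx=5.4,fy=5.4,interpolation=cv2.INTER_CUBIC))
```

```text
t 48.85 grasp [731.6 106.3  63. ] case [ 90.7 204.3  63. ] zang 84.2 F [-11.2  -0.3  16. ] w 0.6 j [  7.  40.  77.   0.  63. -77.]
```

View pics/z57.png

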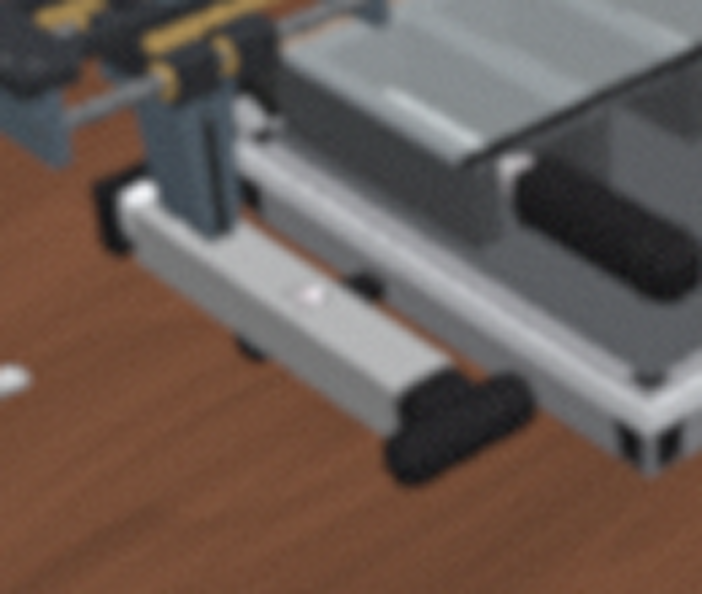

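Request:
{"name": "servo_tool", "arguments": {
  "motion": [
    {"fingers": 0,"translation": [-0.4,0,0],"delta_rot": [0,0,0]},
    {"fingers": 0,"translation": [0,-0.5,0],"delta_rot": [0,0,0]},
    {"fingers": 0,"translation": [0,-3,0],"delta_rot": [0,0,0]},
    {"fingers": 0,"translation": [0,-5,0],"delta_rot": [0,0,0]},
    {"fingers": 0,"translation": [-3,-5,0],"delta_rot": [0,0,0]}
  ]
}}

```text
t: 49.4
tcp_pos: [706.6, 108.7, 361.1]
tool_rot: [[0.995, 0.001, 0.101], [-0.101, 0.0, 0.995], [0.001, -1.0, 0.0]]
contact_force: [1.3, 0.2, -0.7]
grip_width: 0.5
```

Request:
{"name": "servo_tool", "arguments": {
  "motion": [
    {"fingers": 0,"translation": [-5,0,0],"delta_rot": [0,0,0]},
    {"fingers": 0,"translation": [-5,0,0],"delta_rot": [0,0,0]},
    {"fingers": 0,"translation": [-5,0,0],"delta_rot": [0,0,0]},
    {"fingers": 0,"translation": [-5,0,0],"delta_rot": [0,0,0]},
    {"fingers": 0,"translation": [-5,0,0],"delta_rot": [0,0,0]}
  ]
}}

```text
t: 49.9
tcp_pos: [454.1, 134.1, 360.3]
tool_rot: [[0.995, -0.001, 0.101], [-0.101, 0.0, 0.995], [-0.001, -1.0, -0.0]]
contact_force: [-0.4, -0.1, 0.4]
grip_width: 0.5
```

Request:
{"name": "servo_tool", "arguments": {
  "motion": [
    {"fingers": 0,"translation": [-5,-2,0],"delta_rot": [0,0,0]},
    {"fingers": 0,"translation": [-5,-2,0],"delta_rot": [0,0,0]},
    {"fingers": 0,"translation": [-2,-2,0],"delta_rot": [0,0,0]},
    {"fingers": 0,"translation": [0,0,0],"delta_rot": [0,0,0]},
    {"fingers": 0,"translation": [0,0,0],"delta_rot": [0,0,0]}
  ]
}}

```text
t: 50.4
tcp_pos: [344.3, 145.5, 418.0]
tool_rot: [[0.995, 0.001, 0.1], [-0.1, 0.0, 0.995], [0.001, -1.0, 0.001]]
contact_force: [-0.4, 0.2, 0.1]
grip_width: 0.2
```

Run:
```python
from h import *
st()
f=grab('side','s_end.png'); im=cv2.cvtColor(f['image'],cv2.COLOR_RGB2BGR)
cv2.imwrite('pics/z58.png',cv2.resize(im[140:300,180:390],None,fx=3.6,fy=3.6,interpolation=cv2.INTER_CUBIC))
f=grab('top','t_end.png'); im=cv2.cvtColor(f['image'],cv2.COLOR_RGB2BGR)
cv2.imwrite('pics/z59.png',cv2.resize(im[80:300,210:450],None,fx=3.3,fy=2.7,interpolation=cv2.INTER_CUBIC))
```

```text
t 50.4 grasp [344.5 145.6 246. ] case [-298.3  205.   246. ] zang 84.3 F [-0.4  0.2  0.1] w 0.2 j [ 21.  -1. 111.  -0.  69. -63.]
```

View pics/z58.png

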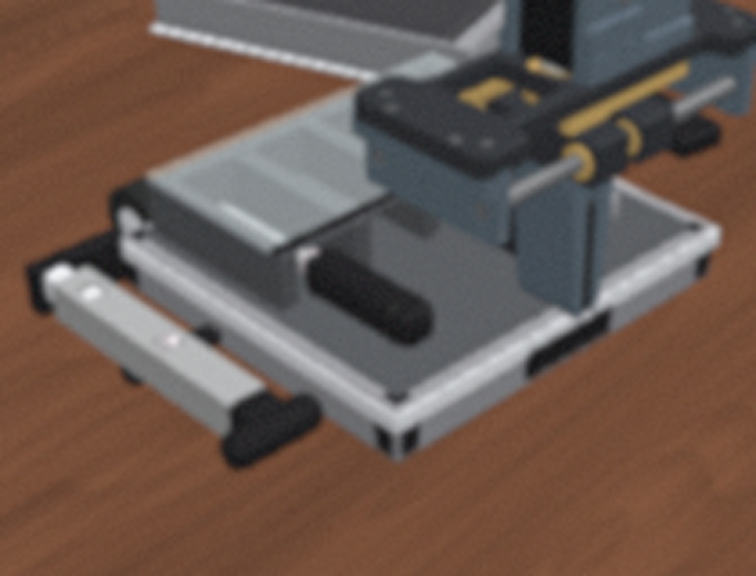

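View pics/z59.png

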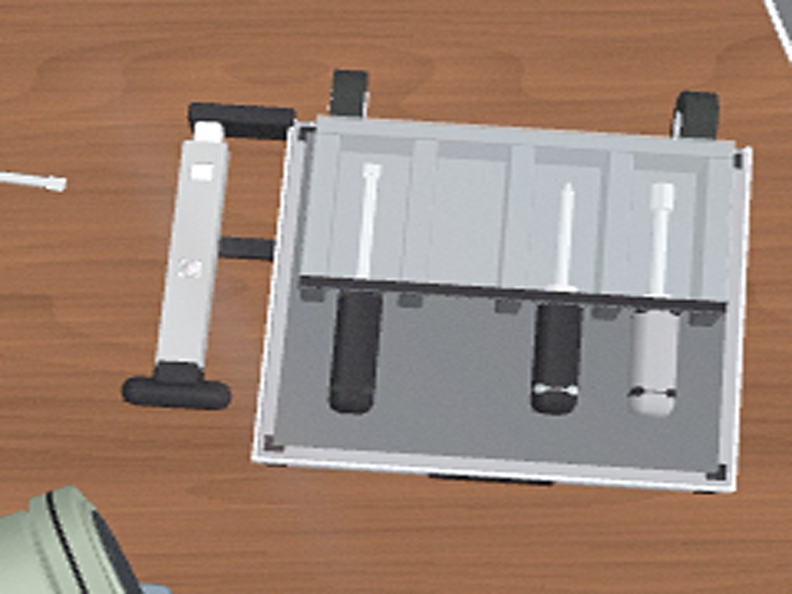

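View pics/t_end.png

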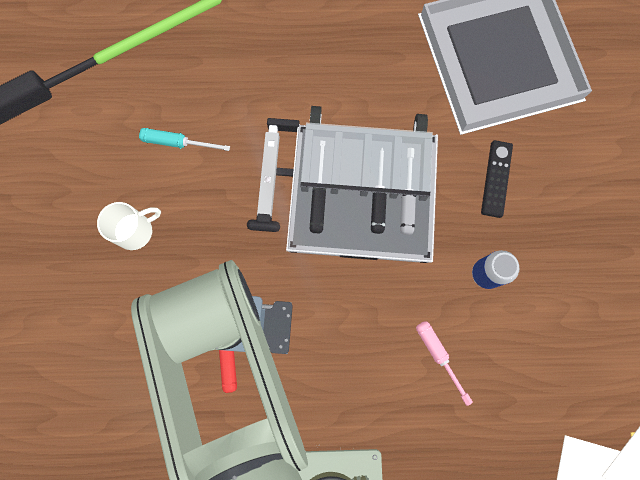

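Run:
```python
from h import *
f=grab('top')
im=cv2.cvtColor(f['image'],cv2.COLOR_RGB2BGR)
cv2.imwrite('pics/z60.png',cv2.resize(im[140:240,300:440],None,fx=5.5,fy=5.5,interpolation=cv2.INTER_CUBIC))
P=lambda u,v,z: w2c(ray(f,210+(u+.5)/3.3-.5,80+(v+.5)/2.7-.5,z)).round(1)
print('feet',[P(*q,40).tolist() for q in((312,300),(410,305),(508,311),(605,318),(703,323))])
print('butts flat',P(353,412,60),'cross',P(555,412,60),'nut',P(653,415,60))
print('tips',P(372,165,56),P(569,184,56),P(662,184,58))
print('pin',P(189,268,49),'grip',P(176,392,42),'hole1',P(202,171,44))
```

```text
feet [[-0.6, 125.5, 40.0], [0.1, 62.6, 40.0], [-0.0, -0.3, 40.0], [-1.0, -62.5, 40.0], [-0.3, -125.2, 40.0]]
butts flat [-92.   92.3  60. ] cross [-82.6 -32.6  60. ] nut [-80.4 -93.4  60. ]
tips [107.4  95.   56. ] [101.4 -32.2  56. ] [105.2 -91.6  58. ]
pin [ 16.7 205.3  49. ] grip [-80.9 205.1  42. ] hole1 [ 98.6 204.9  44. ]
```

View pics/z60.png

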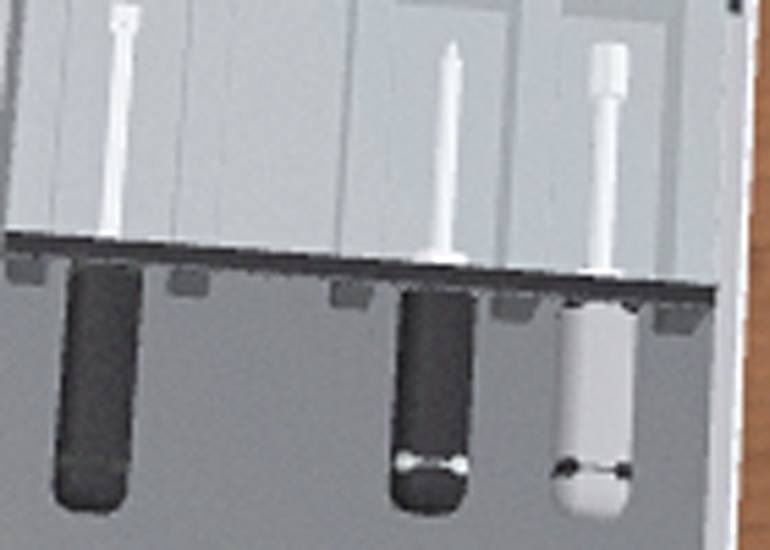

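```bash
python3 -c "
from h import *
print(workorder.job_done())"
```

```text
the job is handed in; nothing more can be done
None
```

All three tools that were there (no chisel was present) now lie blade-in in their pockets with the handles on the pallet, and the pull handle is shut. I handed the job in at about 50 s. No verdict was reported.

**Tools:** I pulled each one out by its blade, gripped it again by the handle, turned it half round and slid it back into its own pocket. That puts the flat driver in pocket 3, the cross driver in pocket 1 and the nut driver in pocket 0. On the last picture the blades start about 8, 11 and 10 mm inside the mouths, and the tips stay clear of the rear wall.

**Pull handle:** I pressed the pin flush with closed fingers and dragged the sleeve along by friction. The pin now shows in the second hole, and the old hole sits about 82 mm further on by image (80 nominal). A further push met 11 N and the sleeve did not move, so I take it as locked.

**What went wrong on the way:**
- **Tilted grip:** the flat driver tilted about 5° in the grip. I pulled it back, levelled it and inserted it again.
- **Knocked driver:** the flat driver was later knocked about 30 mm out of its pocket. I gripped it again and slid it back in.
- **Brief contact force:** while seating the nut driver the wrist force briefly read about 44 N (36 N along x, 26 N up). I think the fingers touched the cover edge or the pocket mouth, but I did not confirm what they touched, so I cannot rule out the 40 N body limit.

I did not touch the can, mug, remote or look-alikes. The can, mug, remote and the pink and turquoise look-alikes are where they were in the last picture; the arm partly hid the red one.

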